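Stop the vents and clamp up the plaster mould

ROBOT

A 6-joint arm with a two-finger parallel gripper is mounted at the origin on the work surface. World frame = base frame: x ahead of the robot, y to its left, z up, the work surface at z = 0. Lengths are in m, angles in rad, forces in N, time in s.
With the tool pointing down it reaches from about 0.3 to 0.875 m from the base axis. Payload 6.4 kg.
Tool frame: the origin (TCP) lies between the finger pads; the fingertips stand 17 mm ahead of it and the grasp point (between the pads) lies 2 mm behind it; z points along the fingers, y is the direction in which the jaws open and shut (so a half turn about z gives the same grasp; the last joint's range is limited). The gripper opens to 85 mm and grips with 20 to 120 N. Pads are 22 mm wide; open, the fingers measure 114 mm over their backs; the gripper's body (76 mm by 85 mm) begins 54 mm behind the grasp point. The pads swing forward as they close: fully open they stand 13 mm farther back than shut.
Start: joints at [1.094, 0.181, 1.607, -0, 1.354, -0.206], TCP at [0.154, 0.554, 0.248] pointing down, gripper open.
Joint ranges: [-2.99, 2.99], [-0.89, 2.07], [0.3, 2.58], [-1.14, 4.28], [0, 2.63], [-3.12, 3.12]. Speed limits (rad/s): [2.57, 2.57, 3.01, 3.14, 3.14, 3.14].

INTERFACE

Orientations are given as a 3x3 rotation matrix whose columns are the frame's x, y, z axes.
In Python, from bench import status, viewer, robot gives the robot as it stands.
- The arm moves only by the tool move_arm, never from a script. Its argument "steps" is text: rows parted by semicolons, each of 7 numbers parted by spaces: the finger opening in mm, from 0 to 85.4, then the shift along the tool's x, y, z in mm, then the turn, a rotation vector about the tool's x, y, z in degrees. In form: gripper x y z wx wy wz; .... A call has 1 to 8 rows; each row shifts and turns the commanded pose from where the row before left it, along the tool's axes as they then stand; what a row does not reach is not made up. A row lasts 1/12 s, in which the tool goes at most 41.7 mm and 7.16 degrees, less where a joint would pass 70% of its speed; a pose out of reach is approached as far as the arm can. A call is refused whole if a number of a shift passes 41.7 or a number of a turn 7.16, either way. A call with a gripper value outside its range is refused whole. The fingers move at their own pace and stop on an object; "force" is the grip in N (left out, the last holds). Time passes only in rows, so rows that do not move let the fingers close. It gives the time, the measured TCP pose, the force and the opening at its end, in the units of the state.
- status.observe(): the state, without advancing time (a new reading comes with each control period).
- viewer.capture(name): name is "scene" or "side" or "wrist"; returns (picture, depth): 480x640x3 uint8, red, green, blue; 480x640 float32, m along the optical axis (not along the pixel's ray), 0 where there is no reading.
- viewer.camera_params(name): a dict with "fx", "fy", "cx", "cy" (pixels), "k1" (the pictures are not rectified: a ray, as slopes to the right and down, at radius r is drawn at 1 + k1 r^2 times it, then the intrinsics apply), "rvec" (rotation vector, rad) and "tvec" (3), from world to camera coordinates, as OpenCV has them. Camera axes: x right, y down, z forward; pixel columns grow to the right and rows downward; lengths in m; the calibration is good to about 2 mm. A picture is of the moment at which its call begins: read the wrist's pose just before it. camera_params takes no time and is no camera call; for the wrist camera it gives the pose at the moment of the call.
- robot.hand_in(): hands the job in, once; it reports no verdict.
The state is a dict: "clock": time; "qpos": joint angles; "dq": joint speeds; "tau": joint torques, N m; "tool_pos": TCP position; "ee_rot": TCP orientation; "ft_force": force on the tool from outside, world axes, zero at the start; "wrist_torque": the same for the moment, N m; "gripper_width": opening from 0.0 (shut) to 1.0 (fully open).
Only numpy, scipy, OpenCV 4.12 (cv2) and the standard library are available. Lean on these libraries where they do the work, as an engineer would, in place of code of your own. Each camera call takes 0.05 s, during which the arm holds its last target.

TASK

Get the plaster mould ready for casting. Set every cork stopper lying ready into a vent of its own in the top of the mould, upright and settled in its taper (vents left over stay open), and tighten the clamp nut: put the adjustable wrench over it, roll the worm until the jaw has closed snugly on the nut, and only then turn the nut clockwise with the wrench until it comes up against its stop. Finish with the wrench taken off and laid flat on the rubber mat, and leave the jar, the plaster head and the rasp alone.

Things in the scene. Friction and masses are not known exactly. Their poses are not given: they have to be found in the camera images.
- fixture: Fixed plywood board 240 (x) x 350 (y) x 18 mm. Origin on the bench, 25 mm to +y of the board's middle; z up. Board top 18 mm above the bench. In its frame the plaster mould (155 x 135 x 50 mm, top at 68 mm) is centred at (0, -120) mm and the nut's axis at (-20, 15) mm; a clamp plate stands on the mould's +y face (y -51 to -45 mm, top at 58 mm).
- vent0 (a point): Centre of a vent's mouth on the mould's top (68 mm above the bench). Round straight hole 25 mm across, 50 mm deep. The four vents form a rectangle of 76 x 66 mm.
- vent1 (a point): Centre of a vent's mouth on the mould's top (68 mm above the bench). Round straight hole 25 mm across, 50 mm deep. The four vents form a rectangle of 76 x 66 mm.
- vent2 (a point): Centre of a vent's mouth on the mould's top (68 mm above the bench). Round straight hole 25 mm across, 50 mm deep. The four vents form a rectangle of 76 x 66 mm.
- vent3 (a point): Centre of a vent's mouth on the mould's top (68 mm above the bench). Round straight hole 25 mm across, 50 mm deep. The four vents form a rectangle of 76 x 66 mm.
- stopper0: Cork stopper (2 to 4 are present), 46 mm high: taper 20 mm across at the foot widening to 27 mm at 26 mm up, then a straight cap 27 mm across from 26 to 46 mm. Origin at the centre of the foot, z up. Stands on its foot on the bench; in a vent the taper comes to rest with the foot about 18 mm below the mouth.
- stopper1: Cork stopper (2 to 4 are present), 46 mm high: taper 20 mm across at the foot widening to 27 mm at 26 mm up, then a straight cap 27 mm across from 26 to 46 mm. Origin at the centre of the foot, z up. Stands on its foot on the bench; in a vent the taper comes to rest with the foot about 18 mm below the mouth.
- stopper2: Cork stopper (2 to 4 are present), 46 mm high: taper 20 mm across at the foot widening to 27 mm at 26 mm up, then a straight cap 27 mm across from 26 to 46 mm. Origin at the centre of the foot, z up. Stands on its foot on the bench; in a vent the taper comes to rest with the foot about 18 mm below the mouth.
- stopper3: Cork stopper (2 to 4 are present), 46 mm high: taper 20 mm across at the foot widening to 27 mm at 26 mm up, then a straight cap 27 mm across from 26 to 46 mm. Origin at the centre of the foot, z up. Stands on its foot on the bench; in a vent the taper comes to rest with the foot about 18 mm below the mouth.
- wrench: Adjustable wrench, steel, 0.36 kg, 18 mm thick, worm side up. Origin: underside, on the nut's axis when snug; x out of the mouth, z up. Fixed jaw face at y = 12 mm (jaw y 12 to 26, x -20 to 16). Moving jaw on the -y side (x -16 to 14, 14 mm thick). Mouth's back wall at x = -17. Handle 20 mm wide from x = -64 to -199; centre of mass x = -65.
- wrench_mid (a point): Point on the wrench's axis at its underside, 90 mm behind its origin (wrench x = -90, y = 0, z = 0 mm), in the handle.
- worm_top (a point): Top of the worm: wrench x = -42, y = -5.5, z = 22 mm. A knurled, grippy roller 18 mm across, 20 mm wide, axis along wrench y, 4 mm proud of the head. Rolled by pressing shut fingertips lightly (3 to 8 N) on top and dragging: towards the mouth (+x) closes the jaw, towards the handle opens it. 9 mm of drag is 1 rad and moves the jaw 2 mm; it stays put.
- worm (a joint): Turn of the worm, rad; positive closes the jaw (2 mm a radian). Starts between -0.9 and 0.9.
- jaw (a joint): Travel of the moving jaw, m, positive closing: jaw opening = 31 mm minus this. 0.007 is snug on the 24 mm nut; range -0.003 to 0.011. Starts between -0.0018 and 0.0018.
- nut (a joint): Turn of the clamp nut, rad, growing clockwise seen from above; stiff (0.15 N m); fixed stop at 1.2. Starts between -0.15 and 0.25.
- nut_top (a point): Top centre of the steel hexagon nut, 24 mm across flats, 17 mm high, standing on the board (top 35 mm above the bench; stud 4 mm higher). z up. Turns with the nut: when its x axis is parallel to the wrench's (or 60 degrees round, and so on) the jaws lie flat on the flats. With the x axes alike the handle lies over the board's free +y part and can swing clockwise clear of the mould.
- mat: Thin rubber mat fixed to the bench, 300 (x) x 120 (y) x 3 mm, the wrench's place. Origin at the centre of its underside.
- jar: Terracotta-coloured jar 60 mm across, 70 mm high; bystander.
- maquette: Small plaster head on a foot, 64 mm across, 110 mm high; bystander.
- rasp: Plasterer's rasp, 160 mm long, lying on the bench; bystander.
Mind the look-alikes: they are no part of the job. Leave any blue or turquoise look-alike of the stopper2 alone. Leave any turquoise look-alike of the stopper3 alone.

How it is judged:
By the outcome, as a careful person would: the job done as asked, in the order asked, and still so for the second after the job is handed in, with the robot touching nothing.
Of stopper0, stopper1, stopper2, stopper3 only 2 to 4 are there at a start; the rules pass over those that are not, and their reading is None.
At some moment in a run one of stopper0, stopper1, stopper2, stopper3 may be knocked a few centimetres aside while the robot is not near it.
It also fails if it takes over 210 s, if anything falls off the work surface, if the arm or the gripper's body presses on something with over 40 N, if the wrist force passes 120 N, or if a joint passes its speed limit or range.

## Working session

There is one attempt and no reset: what is moved stays moved. The work goes in short steps, Python scripts to look and compute and a tool call to move; the robot and the scene stay as the last step left them, time stands still between calls to the robot, and variables do not carry over. Pictures are saved under pics/ and viewed, and the job is handed in when it is done.

Besides the shell and the picture viewer there is one more tool, called after "Request:" in YAML: its name, and indented under it one key for each argument. move_arm: Moves the arm, as the interface text tells. Its arguments: {"type":"object","properties":{"steps":{"type":"string"},"force":{"type":"number"}},"required":["steps"]}

```bash
ls; mkdir -p pics
cat > h.py <<'E'
import numpy as np, cv2
from bench import status, viewer, robot
def cap(n,fn=None):
    p=viewer.camera_params(n); im,d=viewer.capture(n)
    if fn: cv2.imwrite('pics/'+fn,im[:,:,::-1])
    return im,d,p
def K(p): return np.array([[p['fx'],0,p['cx']],[0,p['fy'],p['cy']],[0,0,1.]])
def rays(p,uv):
    uv=np.asarray(uv,float).reshape(-1,2)
    x=(uv-[p['cx'],p['cy']])/[p['fx'],p['fy']]
    y=x.copy()
    for _ in range(20): y=x/(1+p['k1']*(y**2).sum(1,keepdims=True))
    R=cv2.Rodrigues(np.array(p['rvec'],float))[0]; t=np.array(p['tvec'],float).ravel()
    return -R.T@t, np.c_[y,np.ones(len(y))]@R
def onz(p,uv,z):
    c,r=rays(p,uv); return c+r*((z-c[2])/r[:,2])[:,None]
def proj(p,X):
    R=cv2.Rodrigues(np.array(p['rvec'],float))[0]; t=np.array(p['tvec'],float).ravel()
    c=np.asarray(X,float).reshape(-1,3)@R.T+t; s=c[:,:2]/c[:,2:]
    s=s*(1+p['k1']*(s**2).sum(1,keepdims=True)); return s*[p['fx'],p['fy']]+[p['cx'],p['cy']]
def cloud(p,d):
    v,u=np.mgrid[0:480,0:640]; c,r=rays(p,np.c_[u.ravel(),v.ravel()]); X=c+r*d.reshape(-1,1); 
    X[d.ravel()==0]=np.nan
    return X.reshape(480,640,3)
def st():
    s=status.observe(); print(round(s['clock'],2),np.round(s['tool_pos'],4),'F',np.round(s['ft_force'],1),'g',round(s['gripper_width'],3)); print(np.round(s['ee_rot'],3).tolist(), np.round(s['qpos'],3)); return s
E
python3 - <<'E'
from h import *
st()
for n in ['scene','side','wrist']:
    im,d,p=cap(n,n+'0.png'); print(n,{k:np.round(v,3).tolist() for k,v in p.items()}, -cv2.Rodrigues(np.array(p['rvec']))[0].T@np.array(p['tvec']).ravel())
E
```

```text
pics
0.0 [0.1535 0.5536 0.2474] F [ 0.5  0.3 -0.9] g 1.0
[[-0.964, 0.268, -0.001], [0.268, 0.964, -0.002], [0.0, -0.002, -1.0]] [ 1.094  0.182  1.608  0.     1.354 -0.206]
scene {'fx': 443.899, 'fy': 443.899, 'cx': 319.406, 'cy': 242.453, 'k1': -0.014, 'rvec': [2.018, 1.002, -0.511], 'tvec': [-0.336, -0.222, 1.388]} [ 1.20066303 -0.48487169  0.64208879]
side {'fx': 528.909, 'fy': 528.909, 'cx': 315.642, 'cy': 245.498, 'k1': 0.042, 'rvec': [2.043, -0.463, 0.268], 'tvec': [-0.558, 0.193, 0.856]} [ 0.22438548 -0.82846557  0.58657734]
wrist {'fx': 415.272, 'fy': 415.272, 'cx': 323.247, 'cy': 229.984, 'k1': -0.097, 'rvec': [-2.321, -1.764, -0.24], 'tvec': [-0.575, -0.034, 0.378]} [0.08847247 0.57250468 0.37237931]
```

View pics/scene0.png

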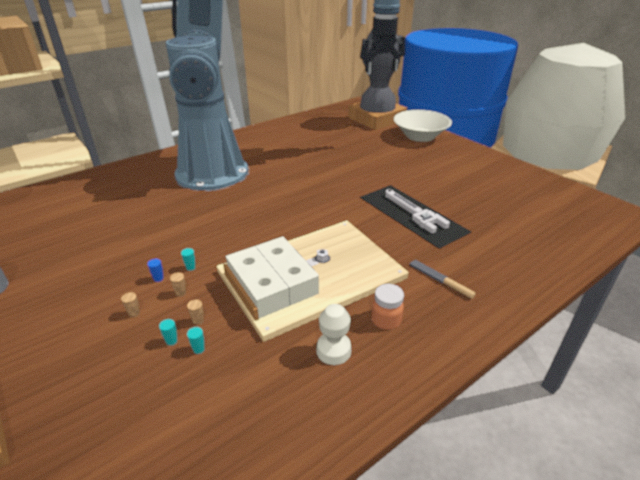

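View pics/side0.png

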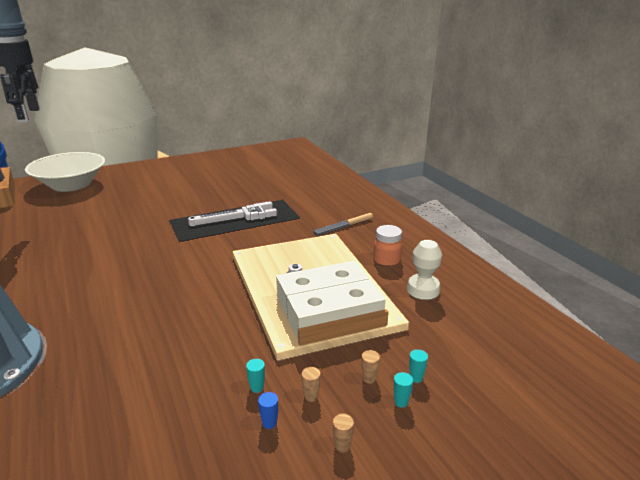

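View pics/wrist0.png

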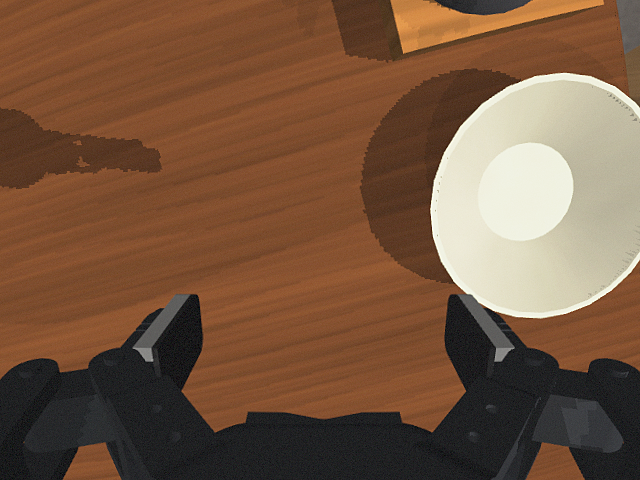

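The scene shows three cork stoppers: scene (130,304), (178,284), (196,312); side (343,433), (311,384), (370,366). One blue and three turquoise cups of the same shape stand nearby and are look-alikes. Next: measure, with an enlarged crop.

Run:
```python
from h import *
im,d,p=cap('side')
im2,d2,p2=cap('scene')
for nm,im,d,p in(('side',im,d,p),('scene',im2,d2,p2)):
    X=cloud(p,d); 
    hsv=cv2.cvtColor(im,cv2.COLOR_RGB2HSV)
    ok=(X[...,2]>0.02)&(X[...,2]<0.06)&(X[...,1]<0.0)
    # top discs
    n,l,s,c=cv2.connectedComponentsWithStats(((X[...,2]>0.008)&(X[...,2]<0.13)).astype(np.uint8))
    for i in range(1,n):
        if s[i,4]<60: continue
        m=l==i; P=X[m]; zt=np.nanpercentile(P[:,2],97); T=P[P[:,2]>zt-.004]
        print(nm,np.round(c[i]),s[i,4],'ztop',round(zt,3),'top mean',np.round(T.mean(0),4),'ext',np.round(P.min(0),3),np.round(P.max(0),3),'hsv',np.median(hsv[m],0))
a=im2 if 0 else cv2.imread('pics/scene0.png')
b=cv2.resize(a[230:370,100:320],None,fx=3.6,fy=3.6,interpolation=cv2.INTER_CUBIC); cv2.imwrite('pics/c1.png',b)
b=cv2.resize(cv2.imread('pics/side0.png')[180:250,150:400],None,fx=3.2,fy=3.2,interpolation=cv2.INTER_CUBIC); cv2.imwrite('pics/c2.png',b)
```

```text
side [319.  74.] 17323 ztop 0.126 top mean [1.3929 1.5134 0.1261] ext [0.122 0.554 0.008] [2.339 1.927 0.13 ] hsv [ 20.  37. 124.]
side [ 66. 169.] 2120 ztop 0.062 top mean [0.1995 0.7385 0.0606] ext [0.101 0.628 0.008] [0.3   0.835 0.064] hsv [ 27.  30. 218.]
side [  6. 186.] 483 ztop 0.06 top mean [0.0465 0.7114 0.0631] ext [0.032 0.633 0.008] [0.062 0.805 0.074] hsv [ 14. 145. 124.]
side [237. 213.] 853 ztop 0.024 top mean [0.5575 0.3176 0.0219] ext [0.437 0.282 0.008] [0.651 0.347 0.027] hsv [  8.  10. 157.]
side [347. 222.] 246 ztop 0.017 top mean [0.8221 0.1712 0.0155] ext [0.698 0.155 0.008] [0.854 0.181 0.019] hsv [ 20.  65. 136.]
side [387. 244.] 946 ztop 0.071 top mean [ 0.7827 -0.008   0.0697] ext [ 0.753 -0.039  0.008] [0.813 0.022 0.072] hsv [  9. 147. 163.]
side [314. 294.] 13297 ztop 0.069 top mean [ 0.5741 -0.1435  0.0679] ext [ 0.449 -0.23   0.008] [0.722 0.144 0.071] hsv [ 25.  65. 244.]
side [425. 268.] 1364 ztop 0.107 top mean [ 0.7805 -0.1421  0.1061] ext [ 0.751 -0.17   0.008] [ 0.809 -0.115  0.111] hsv [ 27.  32. 189.]
side [ 15. 343.] 2641 ztop 0.098 top mean 
[... 3108 characters left out ...]
.]
scene [130. 303.] 277 ztop 0.047 top mean [ 0.4695 -0.4022  0.0451] ext [ 0.454 -0.415  0.008] [ 0.483 -0.389  0.047] hsv [ 15. 114. 148.]
scene [195. 310.] 282 ztop 0.047 top mean [ 0.5668 -0.3077  0.0452] ext [ 0.553 -0.321  0.008] [ 0.581 -0.295  0.049] hsv [ 16.  114.  147.5]
scene [168. 331.] 321 ztop 0.047 top mean [ 0.5844 -0.3706  0.0451] ext [ 0.57  -0.384  0.008] [ 0.598 -0.357  0.049] hsv [ 89. 197. 139.]
scene [196. 339.] 325 ztop 0.047 top mean [ 0.6341 -0.3379  0.0452] ext [ 0.619 -0.351  0.008] [ 0.648 -0.324  0.048] hsv [ 89. 198. 140.]
scene [  2. 448.] 147 ztop 0.028 top mean [ 0.6565 -0.6528  0.0261] ext [ 0.589 -0.66   0.008] [ 0.663 -0.652  0.03 ] hsv [ 15. 148. 126.]
```

View pics/c1.png

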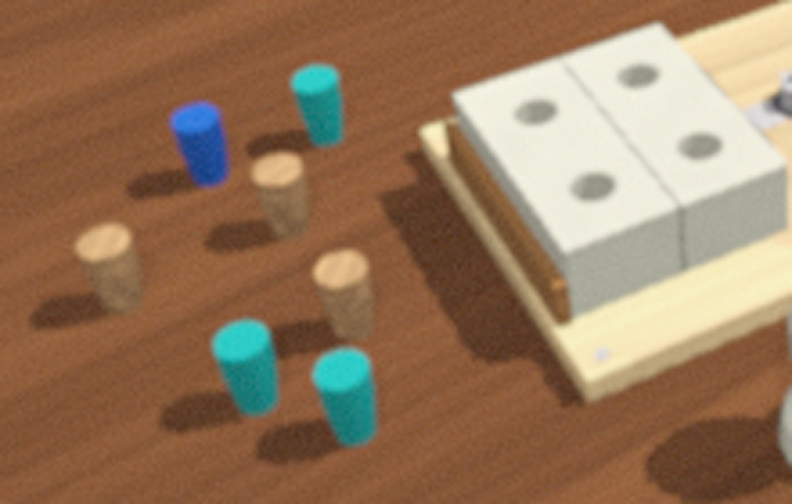

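View pics/c2.png

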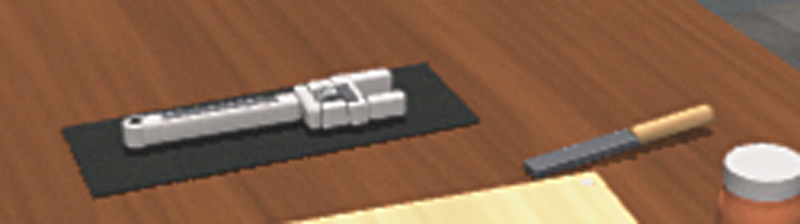

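Three tan corks confirmed in the crop (crop px (105,265), (280,195), (343,295)); the blue and turquoise cups stay put. The wrench lies on the mat with its mouth towards +x. I'll square the tool (tool x = world −x) and look from above.

Request:
move_arm:
  steps: "85 0 0 0 0 0 -5.2; 85 0 0 0 0 0 -5.2; 85 0 0 0 0 0 -5.1; 85 -40 -22 0 0 0 0; 85 -40 -22 0 0 0 0; 85 -40 -22 0 0 0 0; 85 -40 -22 0 0 0 0; 85 -40 -22 0 0 0 0"

```text
clock: 0.92
tool_pos: [0.3376, 0.4525, 0.2483]
ee_rot: [[-1.0, -0.0, 0.0], [-0.0, 1.0, 0.0], [-0.0, 0.0, -1.0]]
ft_force: [-0.2, -0.0, -0.2]
gripper_width: 0.996
```

Request:
move_arm:
  steps: "85 -40 -22 0 0 0 0; 85 -40 -22 0 0 0 0; 85 -40 -22 0 0 0 0; 85 -40 -22 0 0 0 0; 85 -40 -22 0 0 0 0; 85 -40 -22 0 0 0 0; 85 0 0 0 0 0 0; 85 0 0 0 0 0 0"

```text
clock: 1.58
tool_pos: [0.557, 0.3312, 0.2475]
ee_rot: [[-1.0, 0.004, -0.001], [0.004, 1.0, -0.0], [0.001, -0.0, -1.0]]
ft_force: [-1.0, 0.5, -0.6]
gripper_width: 1.0
```

Run:
```python
from h import *
st(); im,d,p=cap('wrist','w1.png'); print(-cv2.Rodrigues(np.array(p['rvec']))[0].T@np.array(p['tvec']).ravel(),cv2.Rodrigues(np.array(p['rvec']))[0].round(3).tolist()); np.savez('w1.npz',im=im,d=d,p=p)
```

```text
1.58 [0.557  0.3312 0.2475] F [-1.   0.5 -0.6] g 1.0
[[-1.0, 0.004, -0.001], [0.004, 1.0, -0.0], [0.001, -0.0, -1.0]] [ 0.354  0.342  1.41  -0.     1.391 -1.213]
[0.4894414  0.33206475 0.37242856] [[0.005, 1.0, 0.0], [0.964, -0.004, 0.268], [0.268, -0.001, -0.964]]
```

View pics/w1.png

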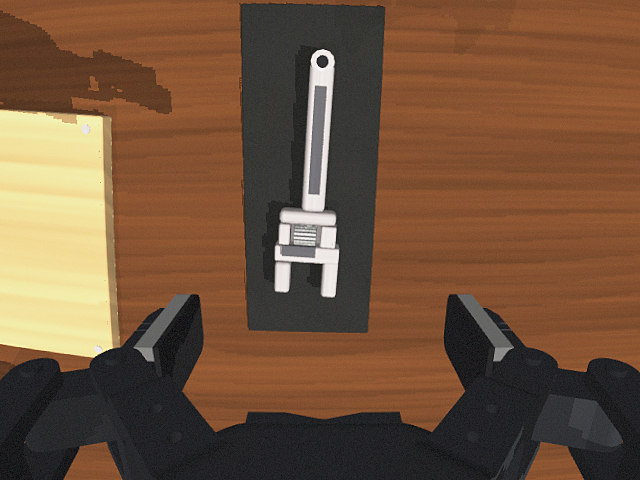

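Request:
move_arm:
  steps: "85 0 -40 0 0 0 0; 85 0 -40 0 0 0 0; 85 0 -40 0 0 0 0; 85 0 -40 0 0 0 0; 85 0 -40 0 0 0 0; 85 0 -40 0 0 0 0; 85 0 -40 0 0 0 0; 85 0 -40 0 0 0 0"

```text
clock: 2.3
tool_pos: [0.5541, 0.0132, 0.2486]
ee_rot: [[-1.0, -0.002, 0.0], [-0.002, 1.0, 0.0], [-0.0, 0.0, -1.0]]
ft_force: [1.3, -0.3, -0.2]
gripper_width: 0.994
```

Request:
move_arm:
  steps: "85 0 -20 0 0 0 0; 85 0 -20 0 0 0 0; 85 0 0 0 0 0 0; 85 0 0 0 0 0 0; 85 0 0 0 0 0 0"

```text
clock: 2.72
tool_pos: [0.5548, -0.0252, 0.2484]
ee_rot: [[-1.0, -0.001, -0.0], [-0.001, 1.0, 0.001], [0.0, 0.001, -1.0]]
ft_force: [-0.2, 0.6, 0.6]
gripper_width: 0.991
```

Run:
```python
from h import *
st(); im,d,p=cap('wrist','w2.png'); np.savez('w2.npz',im=im,d=d,p=p)
```

```text
2.72 [ 0.5548 -0.0252  0.2484] F [-0.2  0.6  0.6] g 0.991
[[-1.0, -0.001, -0.0], [-0.001, 1.0, 0.001], [0.0, 0.001, -1.0]] [-2.590e-01  1.370e-01  1.657e+00  1.000e-03  1.348e+00 -1.832e+00]
```

View pics/w2.png

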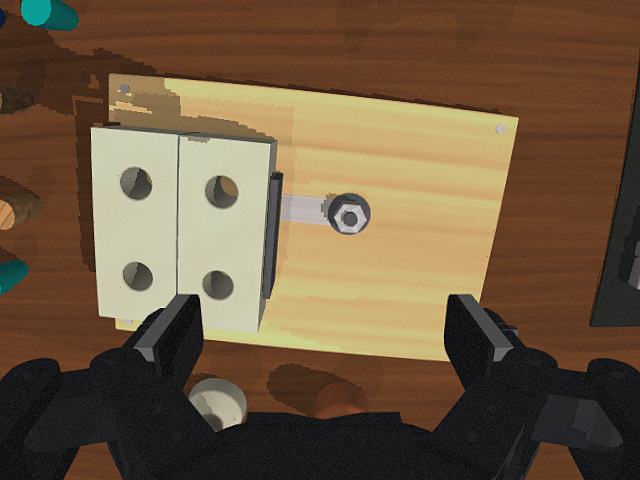

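Wrist view: the four vents at (136,183), (222,192), (138,277), (218,285), and the nut at (349,214).

Run:
```python
from h import *
q=np.load('w2.npz',allow_pickle=True); im,d,p=q['im'],q['d'],q['p'].item()
X=cloud(p,d)
# vents: dark pixels inside mould top
hsv=cv2.cvtColor(im,cv2.COLOR_RGB2HSV); g=cv2.cvtColor(im,cv2.COLOR_RGB2GRAY)
print('top z',np.nanmedian(X[220:240,110:160,2]))
m=((g<195)).astype(np.uint8); sub=np.zeros_like(m); sub[150:315,105:255]=m[150:315,105:255]
n,l,s,c=cv2.connectedComponentsWithStats(sub)
V=[]
for i in range(1,n):
    if 300<s[i,4]<2500:
        ct=max(cv2.findContours((l==i).astype(np.uint8),0,1)[0],key=len)
        h=cv2.convexHull(ct); 
        W=onz(p,h.reshape(-1,2),0.068)
        e,r=cv2.minEnclosingCircle((W[:,:2]*1000).astype(np.float32)); ee=cv2.fitEllipse((W[:,:2]*1000).astype(np.float32))
        V.append(ee[0]); print(c[i].round(1),s[i],np.round(e,1),round(r,1),np.round(ee[0],1),np.round(ee[1],1))
V=np.array(V); print('centre',V.mean(0)); print(np.linalg.norm(V[:,None]-V[None],axis=2).round(1))
b=cv2.resize(im[180:250,310:390],None,fx=8,fy=8,interpolation=cv2.INTER_CUBIC); cv2.imwrite('pics/nut.png',b[:,:,::-1])
b=cv2.resize(im[120:330,90:280],None,fx=2.8,fy=2.8,interpolation=cv2.INTER_CUBIC); cv2.imwrite('pics/vents.png',b[:,:,::-1])
# board edge yaw: corners
for z,uv in ((0.018,[[109,74],[517,117],[480,361]]),): 
    W=onz(p,uv,z); print(W.round(4)); print(np.degrees(np.arctan2(W[1,0]-W[0,0],W[1,1]-W[0,1])),np.linalg.norm(W[1]-W[0]))
```

```text
top z 0.06721640921889677
[179.9 277.1] [ 149  150   53  165 1153] [ 578.4 -147.6] 69.3 [-748.3    6.3] [  92.8 2533.7]
[135.1 183.2] [117 166  36  36 954] [ 535.6 -167.6] 14.2 [ 535.7 -166.9] [26.8 27.4]
[220.8 191.9] [204 174  35  36 989] [ 542.8 -101.2] 13.6 [ 542.8 -101.2] [26.5 27.1]
[136.6 276.4] [121 261  33  32 792] [ 611.3 -174.7] 13.6 [ 611.3 -174.8] [26.8 27. ]
[217.1 285.1] [201 270  34  31 821] [ 618.3 -109.1] 13.6 [ 618.2 -109.1] [26.9 27. ]
centre [ 311.94285889 -109.14655609]
[[   0.  1295.6 1295.5 1371.5 1371.4]
 [1295.6    0.    66.1   76.   100.8]
 [1295.5   66.1    0.   100.5   75.9]
 [1371.5   76.   100.5    0.    66. ]
 [1371.4  100.8   75.9   66.     0. ]]
[[ 0.4508 -0.2036  0.018 ]
 [ 0.4864  0.1402  0.018 ]
 [ 0.7223  0.1327  0.018 ]]
5.910465065559682 0.3456659140599741
```

View pics/nut.png

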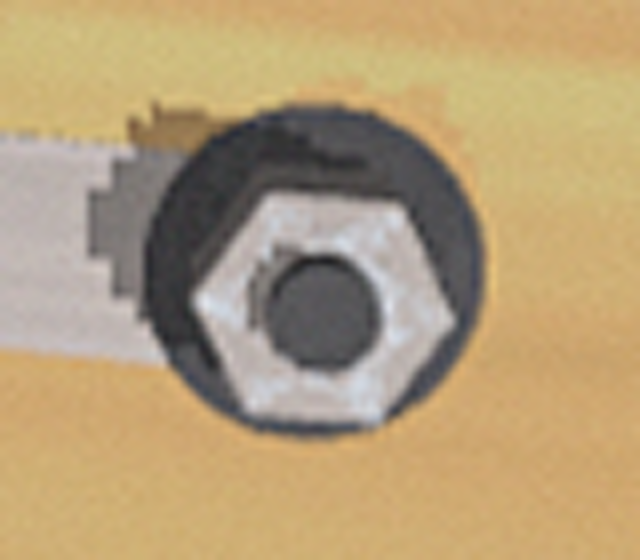

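View pics/vents.png

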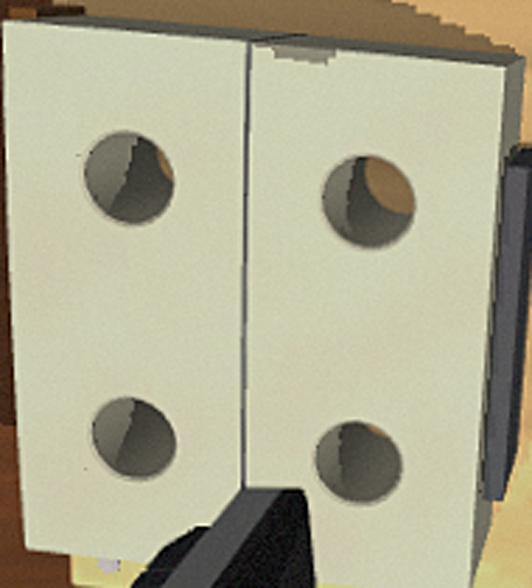

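Vents fit the 66 x 76 rectangle well. Now the corks from the same camera.

Request:
move_arm:
  steps: "85 10 -38 0 0 0 0; 85 10 -38 0 0 0 0; 85 10 -38 0 0 0 0; 85 10 -38 0 0 0 0; 85 10 -38 0 0 0 0; 85 10 -38 0 0 0 0; 85 10 -38 0 0 0 0; 85 10 -38 0 0 0 0"

```text
clock: 3.43
tool_pos: [0.4753, -0.331, 0.2484]
ee_rot: [[-1.0, -0.002, 0.0], [-0.002, 1.0, 0.0], [-0.0, 0.0, -1.0]]
ft_force: [2.0, -0.2, 0.0]
gripper_width: 0.999
```

Request:
move_arm:
  steps: "85 0 0 0 0 0 0; 85 0 0 0 0 0 0; 85 0 0 0 0 0 0"

```text
clock: 3.68
tool_pos: [0.4757, -0.3295, 0.248]
ee_rot: [[-1.0, -0.001, -0.0], [-0.001, 1.0, 0.001], [0.0, 0.001, -1.0]]
ft_force: [1.4, 1.1, 0.3]
gripper_width: 0.992
```

```bash
cat >> h.py <<'E'
def corks(im,p,z=0.046):
    hsv=cv2.cvtColor(im,cv2.COLOR_RGB2HSV)
    return hsv
E
python3 - <<'E'
from h import *
st(); im,d,p=cap('wrist','w3.png'); np.savez('w3.npz',im=im,d=d,p=p)
X=cloud(p,d); m=((X[...,2]>0.040)&(X[...,2]<0.06)&(X[...,1]<-.2)).astype(np.uint8)
hsv=cv2.cvtColor(im,cv2.COLOR_RGB2HSV)
n,l,s,c=cv2.connectedComponentsWithStats(m)
for i in range(1,n):
    if s[i,4]<300: continue
    h=cv2.convexHull(max(cv2.findContours((l==i).astype(np.uint8),0,1)[0],key=len)); W=onz(p,h.reshape(-1,2),0.046)[:,:2]*1000
    e=cv2.fitEllipse(W.astype(np.float32)); print(c[i].round(),s[i,4],np.round(e[0],1),np.round(e[1],1),'hue',np.median(hsv[l==i],0),X[l==i].mean(0).round(4))
q=np.load('w2.npz',allow_pickle=True); p=q['p'].item()
hx=np.array([[195,298],[265,190],[400,200],[455,322],[378,422],[245,415]])/8+[310,180]
W=onz(p,hx,0.035)[:,:2]*1000; print(W.round(1)); c=W.mean(0); print('nut c',c, np.degrees(np.arctan2(*(W-c).T[::-1])).round(1), np.linalg.norm(W-c,axis=1).round(1))
E
```

```text
3.68 [ 0.4757 -0.3295  0.248 ] F [1.4 1.1 0.3] g 0.992
[[-1.0, -0.001, -0.0], [-0.001, 1.0, 0.001], [0.0, 0.001, -1.0]] [-8.110e-01  1.900e-01  1.597e+00  1.000e-03  1.356e+00 -2.383e+00]
[334.  95.] 964 [ 392.8 -320.1] [26.1 26.6] hue [108. 211. 226.] [ 0.3927 -0.3202  0.0453]
[428. 105.] 992 [ 400.2 -248.2] [26.5 27.7] hue [ 89. 242. 202.] [ 0.4001 -0.2479  0.0451]
[236. 191.] 902 [ 467.1 -398.6] [26.9 27.8] hue [ 15. 136. 225.] [ 0.4671 -0.3988  0.0452]
[360. 191.] 878 [ 466.9 -299.6] [26.5 27.4] hue [ 15. 137. 224.] [ 0.467  -0.2995  0.0453]
[470. 261.] 1222 [ 530.3 -205.2] [20.  84.9] hue [ 15. 158. 123.] [ 0.5255 -0.2056  0.0478]
[351. 302.] 757 [ 563.3 -304.9] [26.8 29.5] hue [ 15. 136. 224.] [ 0.5636 -0.3047  0.045 ]
[280. 320.] 727 [ 580.8 -366.5] [26.8 29.7] hue [ 89. 243. 203.] [ 0.5812 -0.3667  0.045 ]
[445. 371.] 499 [ 634.  -215.9] [19.  53.5] hue [ 14. 155. 109.] [ 0.6333 -0.2167  0.0481]
[317. 368.] 658 [ 629.3 -334.5] [27.7 29.5] hue [ 89. 242. 200.] [ 0.63   -0.3344  0.045 ]
[[570.3 -15.1]
 [558.8  -7.9]
 [559.8   6.2]
 [572.9  12.3]
 [583.9   4.4]
 [583.1  -9.7]]
nut c [571.47306478  -1.60751523] [ -94.8 -153.7  146.2   84.1   26.   -34.7] [13.5 14.1 14.  14.  13.8 14.1]
```

View pics/w3.png

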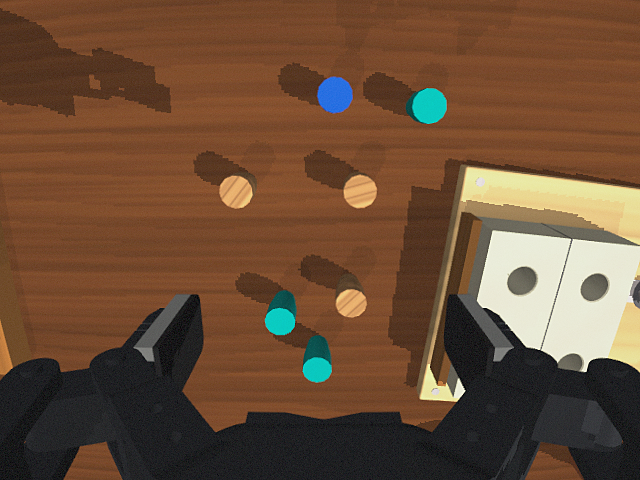

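Wrist view: tan corks at (360,191), (236,191), (351,302), consistent with the other two cameras. Picking the first, (0.467, -0.2995).

Request:
move_arm:
  steps: "50 8.7 30 30 0 0 0; 50 0 0 30 0 0 0; 50 0 0 30 0 0 0; 50 0 0 30 0 0 0; 50 0 0 28 0 0 0; 50 0 0 0 0 0 0; 50 0 0 0 0 0 0"
  force: 30

```text
clock: 4.32
tool_pos: [0.4666, -0.2996, 0.1005]
ee_rot: [[-1.0, -0.002, -0.003], [-0.002, 1.0, 0.003], [0.003, 0.003, -1.0]]
ft_force: [-0.4, 0.4, 0.4]
gripper_width: 0.586
```

Request:
move_arm:
  steps: "50 0 0 30 0 0 0; 50 0 0 30 0 0 0; 50 0 0 0 0 0 0; 15 0 0 0 0 0 0; 15 0 0 0 0 0 0; 15 0 0 0 0 0 0; 15 0 0 0 0 0 0; 15 0 0 0 0 0 0"

```text
clock: 4.98
tool_pos: [0.4683, -0.3033, 0.0439]
ee_rot: [[-1.0, 0.0, 0.003], [0.0, 1.0, -0.003], [-0.003, -0.003, -1.0]]
ft_force: [0.5, 1.3, 8.0]
gripper_width: 0.302
```

Run:
```python
from h import *
st(); im,d,p=cap('wrist','w4.png'); im,d,p=cap('side','s4.png'); b=cv2.resize(im[260:460,200:460],None,fx=3,fy=3); cv2.imwrite('pics/s4.png',b[:,:,::-1])
```

```text
4.98 [ 0.4683 -0.3033  0.0439] F [0.5 1.3 8. ] g 0.302
[[-1.0, 0.0, 0.003], [0.0, 1.0, -0.003], [-0.003, -0.003, -1.0]] [-0.788  0.412  1.78   0.     0.945 -2.358]
```

View pics/w4.png

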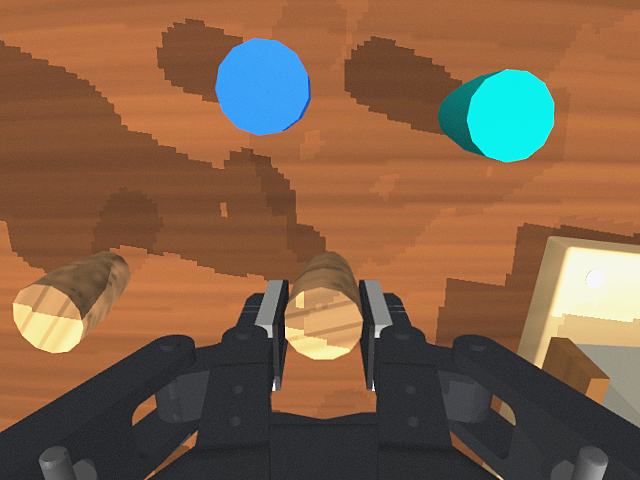

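View pics/s4.png

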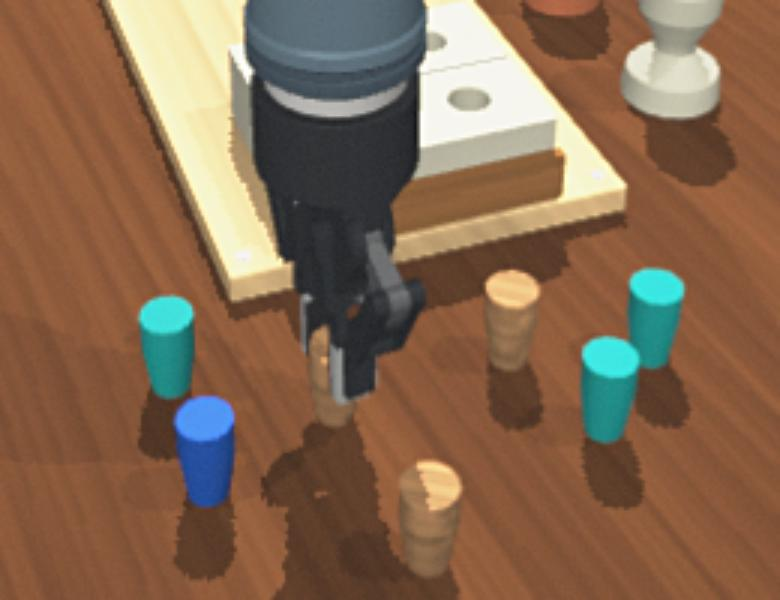

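Request:
move_arm:
  steps: "15 0 0 0 0 0 0; 15 0 0 0 0 0 0; 15 0 0 -20 0 0 0; 15 0 0 -40 0 0 0; 15 0 0 -40 0 0 0; 15 0 0 0 0 0 0; 15 0 0 0 0 0 0"

```text
clock: 5.67
tool_pos: [0.4687, -0.3039, 0.1455]
ee_rot: [[-1.0, 0.0, 0.006], [0.0, 1.0, -0.006], [-0.006, -0.006, -1.0]]
ft_force: [-0.7, -0.2, -1.0]
gripper_width: 0.306
```

Run:
```python
from h import *
st(); im,d,p=cap('wrist','w5.png'); 
X=cloud(p,d); hsv=cv2.cvtColor(im,cv2.COLOR_RGB2HSV)
im,d,p=cap('side','s4.png'); b=cv2.resize(im[200:400,200:460],None,fx=3,fy=3); cv2.imwrite('pics/s5.png',b[:,:,::-1])
```

```text
5.67 [ 0.4687 -0.3039  0.1455] F [-0.7 -0.2 -1. ] g 0.306
[[-1.0, 0.0, 0.006], [0.0, 1.0, -0.006], [-0.006, -0.006, -1.0]] [-0.788  0.254  1.742  0.     1.138 -2.358]
```

View pics/w5.png

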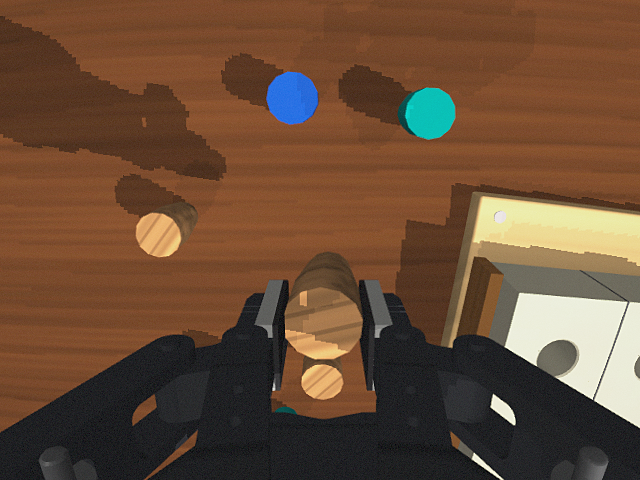

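View pics/s5.png

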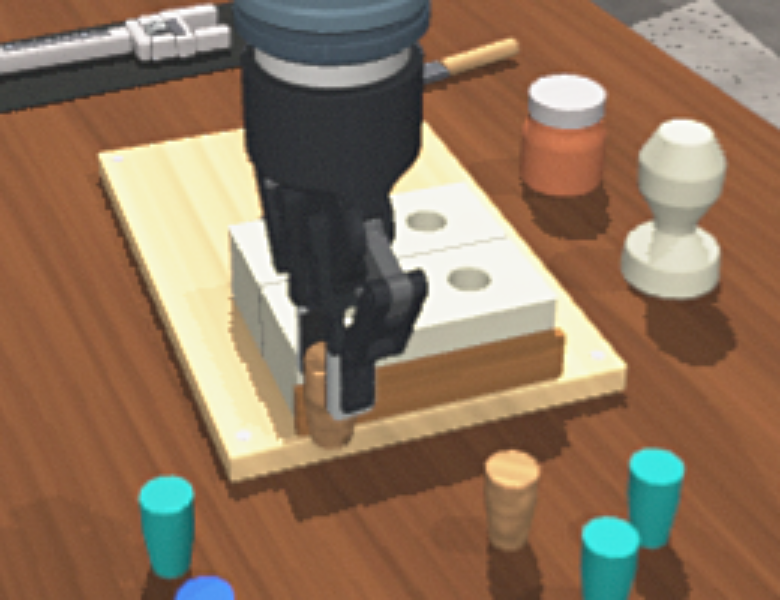

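```bash
cat >> h.py <<'E'
def held(im,d,p,fn=None):
    """cork in the gripper: top disc centre, world, from wrist camera"""
    X=cloud(p,d); s=status.observe(); t=s['tool_pos']
    hsv=cv2.cvtColor(im,cv2.COLOR_RGB2HSV)
    m=(np.abs(X[...,0]-t[0])<.03)&(np.abs(X[...,1]-t[1])<.016)&(X[...,2]>t[2]-.045)&(X[...,2]<t[2]+.02)&(hsv[...,0]>8)&(hsv[...,0]<25)&(hsv[...,1]>60)
    z=X[...,2][m]; zt=np.percentile(z,90); mt=(m&(X[...,2]>zt-.003)).astype(np.uint8)
    h=cv2.convexHull(max(cv2.findContours(mt,0,1)[0],key=len)).reshape(-1,2)
    W=onz(p,h,zt)[:,:2]*1000; e=cv2.fitEllipse(W.astype(np.float32))
    print('zt',zt.round(4),'rel tcp',(zt-t[2]).round(4),'c',np.round(e[0],1),np.round(e[1],1),'off mm',np.round(np.array(e[0])-t[:2]*1000,1), 'bbox mid',((W.max(0)+W.min(0))/2).round(1),np.ptp(W,axis=0).round(1))
    T=X[m&(X[...,2]>zt-.004)]; A=np.c_[T[:,:2],np.ones(len(T))]; k=np.linalg.lstsq(A,T[:,2],rcond=None)[0]; print('top tilt deg',np.degrees(k[:2]).round(1))
    # lower body axis: lowest visible
E
python3 - <<'E'
from h import *
im,d,p=cap('wrist'); held(im,d,p)
E
```

```text
zt 0.1439 rel tcp 0.0033 c [ 464.7 -301.5] [26.6 27.7] off mm [-1.5 -0. ] bbox mid [ 464.5 -301.3] [27.2 25.9]
top tilt deg [1.1 3.3]
```

Request:
move_arm:
  steps: "15 -13 33.4 0 0 0 0; 15 -13 33.4 0 0 0 0; 15 -13 33.4 0 0 0 0; 15 -13 33.4 0 0 0 0; 15 -13 33.4 0 0 0 0; 15 -13 33.4 0 0 0 0; 15 0 0 0 0 0 0; 15 0 0 0 0 0 0"

```text
clock: 6.48
tool_pos: [0.5442, -0.0994, 0.1397]
ee_rot: [[-1.0, -0.004, -0.003], [-0.004, 1.0, 0.001], [0.003, 0.001, -1.0]]
ft_force: [-0.0, -0.1, -1.0]
gripper_width: 0.303
```

Request:
move_arm:
  steps: "15 0 0 0 0 0 0; 15 0 0 0 0 0 0; 15 0 0 0 0 0 0; 15 0 0 0 0 0 0"

```text
clock: 6.82
tool_pos: [0.5445, -0.1028, 0.1412]
ee_rot: [[-1.0, 0.002, -0.0], [0.002, 1.0, 0.0], [0.0, 0.0, -1.0]]
ft_force: [-0.2, 0.6, -0.9]
gripper_width: 0.304
```

Run:
```python
from h import *
st();im,d,p=cap('wrist','w6.png'); held(im,d,p)
```

```text
6.82 [ 0.5445 -0.1028  0.1412] F [-0.2  0.6 -0.9] g 0.304
[[-1.0, 0.002, -0.0], [0.002, 1.0, 0.0], [0.0, 0.0, -1.0]] [-0.401  0.256  1.75  -0.     1.136 -1.969]
zt 0.1436 rel tcp 0.0022 c [ 542.5 -102.5] [26.3 27.8] off mm [-2.   0.2] bbox mid [ 542.2 -102.3] [27.5 25.7]
top tilt deg [0.4 2.4]
```

Request:
move_arm:
  steps: "15 -0.3 1 20 0 0 0; 15 0 0 12 0 0 0; 15 0 0 6 0 0 0; 15 0 0 4 0 0 0; 15 0 0 3 0 0 0; 15 0 0 2 0 0 0; 15 0 0 0 0 0 0; 15 0 0 0 0 0 0"

```text
clock: 7.53
tool_pos: [0.5448, -0.1023, 0.0946]
ee_rot: [[-1.0, 0.0, -0.001], [0.0, 1.0, -0.002], [0.001, -0.002, -1.0]]
ft_force: [-2.4, -7.5, 1.5]
gripper_width: 0.299
```

Request:
move_arm:
  steps: "15 0 0 2 0 0 0; 15 0 0 0 0 0 0; 15 0 0 0 0 0 0"

```text
clock: 7.78
tool_pos: [0.5447, -0.1025, 0.0929]
ee_rot: [[-1.0, 0.0, -0.001], [0.0, 1.0, -0.002], [0.001, -0.002, -1.0]]
ft_force: [-4.4, -7.2, 3.4]
gripper_width: 0.302
```

Request:
move_arm:
  steps: "30 0 0 0 0 0 0; 40 0 0 0 0 0 0; 46 0 0 0 0 0 0; 46 0 0 0 0 0 0; 46 0 0 -30 0 0 0; 46 0 0 -30 0 0 0; 46 0 0 -30 0 0 0; 46 0 0 0 0 0 0"

```text
clock: 8.45
tool_pos: [0.5487, -0.1017, 0.189]
ee_rot: [[-1.0, -0.0, 0.01], [-0.0, 1.0, -0.004], [-0.01, -0.004, -1.0]]
ft_force: [1.4, 0.2, 1.0]
gripper_width: 0.538
```

Run:
```python
from h import *
st();im,d,p=cap('wrist','w7.png'); im,d,p=cap('scene'); b=cv2.resize(im[220:360,100:320],None,fx=3.6,fy=3.6,interpolation=cv2.INTER_CUBIC); cv2.imwrite('pics/c7.png',b[:,:,::-1])
```

```text
8.45 [ 0.5487 -0.1017  0.189 ] F [1.4 0.2 1. ] g 0.538
[[-1.0, -0.0, 0.01], [-0.0, 1.0, -0.004], [-0.01, -0.004, -1.0]] [-0.396  0.197  1.714  0.     1.22  -1.967]
```

View pics/w7.png

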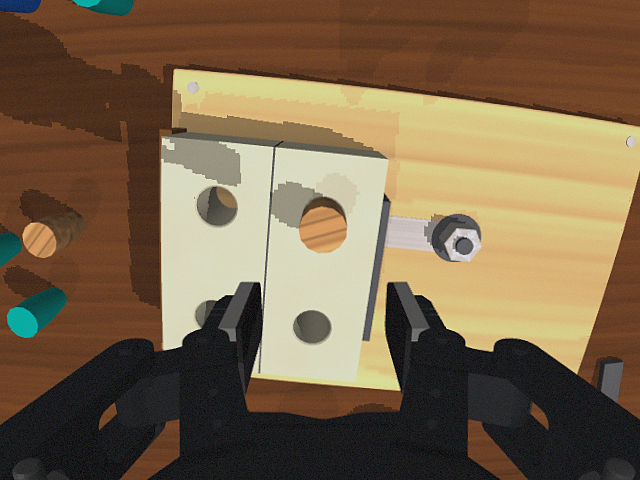

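View pics/c7.png

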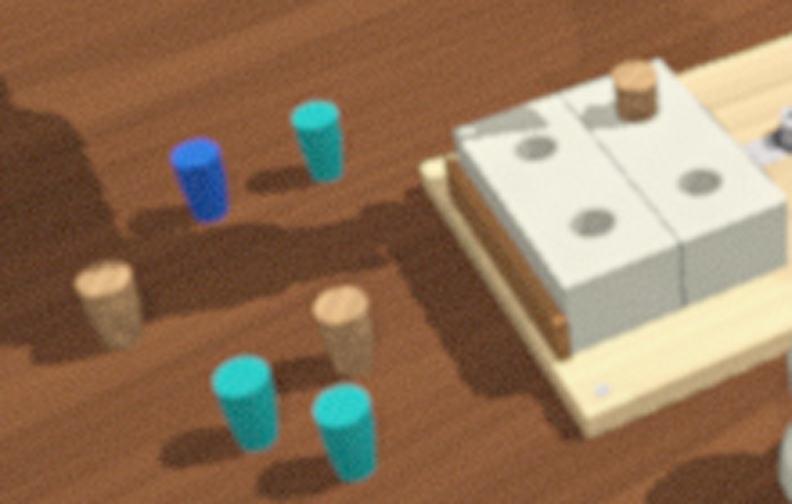

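First cork seated in vent (crop (635,90)); the other two corks are where they were. Next cork, at (0.467, -0.399).

Request:
move_arm:
  steps: "50 10 -37 0 0 0 0; 50 10 -37 0 0 0 0; 50 10 -37 0 0 0 0; 50 10 -37 0 0 0 0; 50 10 -37 0 0 0 0; 50 10 -37 0 0 0 0; 50 10 -37 0 0 0 0; 50 9.5 -37 0 0 0 0"

```text
clock: 9.22
tool_pos: [0.4641, -0.3973, 0.1802]
ee_rot: [[-1.0, 0.0, -0.002], [0.0, 1.0, 0.003], [0.002, 0.003, -1.0]]
ft_force: [0.7, -0.2, 0.3]
gripper_width: 0.581
```

Request:
move_arm:
  steps: "50 0 0 30 0 0 0; 50 0 0 30 0 0 0; 50 0 0 20 0 0 0; 50 0 0 0 0 0 0; 50 0 0 0 0 0 0; 50 0 0 0 0 0 0"

```text
clock: 9.72
tool_pos: [0.4659, -0.3967, 0.1028]
ee_rot: [[-1.0, -0.0, 0.0], [-0.0, 1.0, -0.0], [-0.0, -0.0, -1.0]]
ft_force: [0.3, -0.6, 0.5]
gripper_width: 0.588
```

Request:
move_arm:
  steps: "50 0 -1.5 30 0 0 0; 50 0 0 30 0 0 0; 50 0 0 0 0 0 0; 50 0 0 0 0 0 0; 50 0 0 0 0 0 0; 15 0 0 0 0 0 0; 15 0 0 0 0 0 0; 15 0 0 0 0 0 0"

```text
clock: 10.38
tool_pos: [0.4668, -0.3994, 0.045]
ee_rot: [[-1.0, 0.0, 0.003], [0.0, 1.0, -0.003], [-0.003, -0.003, -1.0]]
ft_force: [-0.9, 0.9, 7.1]
gripper_width: 0.3
```

Request:
move_arm:
  steps: "15 0 0 0 0 0 0; 15 0 0 0 0 0 0; 15 0 0 0 0 0 0; 15 0 0 -30 0 0 0; 15 0 0 -35 0 0 0; 15 0 0 -35 0 0 0; 15 0 0 0 0 0 0; 15 0 0 0 0 0 0"

```text
clock: 11.05
tool_pos: [0.4671, -0.4, 0.1466]
ee_rot: [[-1.0, 0.0, 0.005], [0.0, 1.0, -0.006], [-0.005, -0.006, -1.0]]
ft_force: [-0.6, 0.4, -0.1]
gripper_width: 0.303
```

Request:
move_arm:
  steps: "15 -10.2 33.1 0 0 0 0; 15 -10.2 33.1 0 0 0 0; 15 -10.2 33.1 0 0 0 0; 15 -10.2 33.1 0 0 0 0; 15 -10.2 33.1 0 0 0 0; 15 -10.2 33.1 0 0 0 0; 15 -10.2 33.1 0 0 0 0; 15 0 0 0 0 0 0"

```text
clock: 11.72
tool_pos: [0.5371, -0.1604, 0.1411]
ee_rot: [[-1.0, -0.004, -0.002], [-0.004, 1.0, 0.003], [0.002, 0.003, -1.0]]
ft_force: [-0.3, -0.5, 0.0]
gripper_width: 0.301
```

Request:
move_arm:
  steps: "15 0 0 0 0 0 0; 15 0 0 0 0 0 0; 15 0 0 0 0 0 0; 15 0 0 0 0 0 0"

```text
clock: 12.05
tool_pos: [0.5366, -0.1677, 0.1421]
ee_rot: [[-1.0, 0.002, -0.001], [0.002, 1.0, 0.0], [0.001, 0.0, -1.0]]
ft_force: [-0.2, 0.6, 0.2]
gripper_width: 0.303
```

Run:
```python
from h import *
st();im,d,p=cap('wrist','w8.png'); held(im,d,p)
```

```text
12.05 [ 0.5366 -0.1677  0.1421] F [-0.2  0.6  0.2] g 0.303
[[-1.0, 0.002, -0.001], [0.002, 1.0, 0.0], [0.001, 0.0, -1.0]] [-0.514  0.271  1.728 -0.     1.143 -2.082]
zt 0.143 rel tcp 0.0007 c [ 536.2 -167.1] [26.6 27.7] off mm [-0.5  0.6] bbox mid [ 536.1 -167.2] [27.6 26.1]
top tilt deg [ 0.7 -0.3]
```

Request:
move_arm:
  steps: "15 0.3 0.2 20 0 0 0; 15 0 0 12 0 0 0; 15 0 0 6 0 0 0; 15 0 0 4 0 0 0; 15 0 0 3 0 0 0; 15 0 0 2 0 0 0; 15 0 0 1 0 0 0; 15 0 0 0 0 0 0"

```text
clock: 12.77
tool_pos: [0.5363, -0.1674, 0.0951]
ee_rot: [[-1.0, 0.0, -0.001], [0.0, 1.0, -0.002], [0.001, -0.002, -1.0]]
ft_force: [-5.3, -4.5, 3.5]
gripper_width: 0.301
```

Request:
move_arm:
  steps: "15 0 0 1 0 0 0; 15 0 0 0 0 0 0; 15 0 0 0 0 0 0"

```text
clock: 13.02
tool_pos: [0.5362, -0.1674, 0.0944]
ee_rot: [[-1.0, 0.0, -0.001], [0.0, 1.0, -0.002], [0.001, -0.002, -1.0]]
ft_force: [-5.7, -4.3, 5.9]
gripper_width: 0.303
```

Request:
move_arm:
  steps: "30 0 0 0 0 0 0; 40 0 0 0 0 0 0; 46 0 0 0 0 0 0; 46 0 0 0 0 0 0; 46 0 0 -30 0 0 0; 46 0 0 -30 0 0 0; 46 0 0 -30 0 0 0; 46 0 0 0 0 0 0"

```text
clock: 13.68
tool_pos: [0.5403, -0.1678, 0.1901]
ee_rot: [[-1.0, -0.0, 0.01], [-0.0, 1.0, -0.005], [-0.01, -0.005, -1.0]]
ft_force: [1.2, -1.5, 0.8]
gripper_width: 0.535
```

Request:
move_arm:
  steps: "50 -9 -35 0 0 0 0; 50 -9 -35 0 0 0 0; 50 -9 -35 0 0 0 0; 50 0 -33 0 0 0 0; 50 0 0 0 0 0 0; 50 0 0 0 0 0 0; 50 0 0 0 0 0 0"

```text
clock: 14.27
tool_pos: [0.5633, -0.3036, 0.1826]
ee_rot: [[-1.0, 0.001, -0.001], [0.001, 1.0, 0.001], [0.001, 0.001, -1.0]]
ft_force: [-0.3, 0.8, -0.4]
gripper_width: 0.585
```

Run:
```python
from h import *
st();im,d,p=cap('wrist','w9.png'); X=cloud(p,d); hsv=cv2.cvtColor(im,cv2.COLOR_RGB2HSV)
m=((X[...,2]>0.040)&(X[...,2]<0.06)&(X[...,1]<-.25)).astype(np.uint8)
n,l,s,c=cv2.connectedComponentsWithStats(m)
for i in range(1,n):
    if s[i,4]<300: continue
    h=cv2.convexHull(max(cv2.findContours((l==i).astype(np.uint8),0,1)[0],key=len)); W=onz(p,h.reshape(-1,2),0.046)[:,:2]*1000
    e=cv2.fitEllipse(W.astype(np.float32)); print(c[i].round(),s[i,4],np.round(e[0],1),np.round(e[1],1),'hue',np.median(hsv[l==i],0))
```

```text
14.27 [ 0.5633 -0.3036  0.1826] F [-0.3  0.8 -0.4] g 0.585
[[-1.0, 0.001, -0.001], [0.001, 1.0, 0.001], [0.001, 0.001, -1.0]] [-6.800e-01  3.840e-01  1.491e+00  1.000e-03  1.269e+00 -2.250e+00]
[320. 223.] 1312 [ 563.8 -304.7] [26.3 27.7] hue [ 15. 136. 224.]
[228. 248.] 1253 [ 581.4 -366.1] [26.6 28.2] hue [ 89. 242. 202.]
[278. 315.] 1146 [ 630.2 -334.3] [26.8 29.6] hue [ 89. 242. 202.]
```

View pics/w9.png

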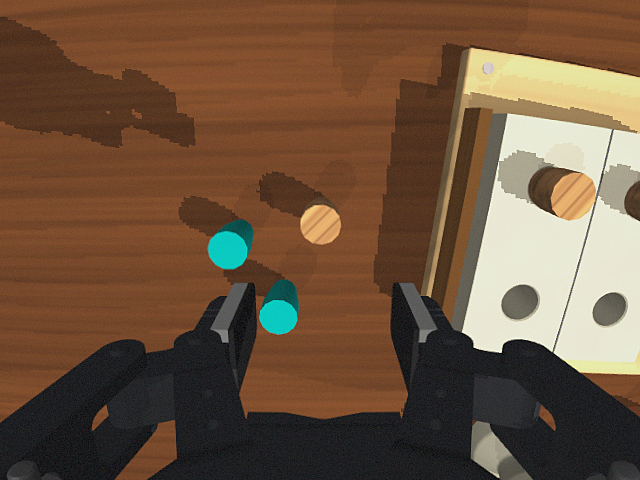

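Request:
move_arm:
  steps: "50 0 -1 30 0 0 0; 50 0 0 30 0 0 0; 50 0 0 30 0 0 0; 50 0 0 30 0 0 0; 50 0 0 20 0 0 0; 50 0 0 0 0 0 0; 50 0 0 0 0 0 0; 50 0 0 0 0 0 0"

```text
clock: 14.98
tool_pos: [0.5648, -0.3051, 0.0451]
ee_rot: [[-1.0, -0.001, 0.002], [-0.001, 1.0, -0.001], [-0.002, -0.001, -1.0]]
ft_force: [1.1, -0.7, 0.4]
gripper_width: 0.585
```

Request:
move_arm:
  steps: "15 0 0 0 0 0 0; 15 0 0 0 0 0 0; 15 0 0 0 0 0 0; 15 0 0 0 0 0 0; 15 0 0 0 0 0 0; 15 0 0 0 0 0 0"

```text
clock: 15.48
tool_pos: [0.565, -0.306, 0.0458]
ee_rot: [[-1.0, 0.0, 0.003], [0.0, 1.0, -0.002], [-0.003, -0.002, -1.0]]
ft_force: [0.2, 1.5, 7.8]
gripper_width: 0.302
```

Request:
move_arm:
  steps: "15 0 0 -30 0 0 0; 15 0 0 -35 0 0 0; 15 0 0 -35 0 0 0; 15 0 0 0 0 0 0; 15 0 0 0 0 0 0; 15 0 0 0 0 0 0"

```text
clock: 15.98
tool_pos: [0.5636, -0.3052, 0.1437]
ee_rot: [[-1.0, 0.0, 0.0], [0.0, 1.0, -0.0], [-0.0, -0.0, -1.0]]
ft_force: [0.4, 0.5, -1.1]
gripper_width: 0.3
```

Request:
move_arm:
  steps: "15 -12.2 32.6 0 0 0 0; 15 -12.2 32.6 0 0 0 0; 15 -12.2 32.6 0 0 0 0; 15 -12 32.6 0 0 0 0; 15 0 0 0 0 0 0; 15 0 0 0 0 0 0; 15 0 0 0 0 0 0; 15 0 0 0 0 0 0"

```text
clock: 16.65
tool_pos: [0.6115, -0.1758, 0.1424]
ee_rot: [[-1.0, 0.001, -0.002], [0.001, 1.0, 0.0], [0.002, 0.0, -1.0]]
ft_force: [-0.0, 0.4, -0.0]
gripper_width: 0.307
```

Run:
```python
from h import *
st();im,d,p=cap('wrist','w10.png'); held(im,d,p)
```

```text
16.65 [ 0.6115 -0.1758  0.1424] F [-0.   0.4 -0. ] g 0.307
[[-1.0, 0.001, -0.002], [0.001, 1.0, 0.0], [0.002, 0.0, -1.0]] [-0.466  0.421  1.527 -0.     1.195 -2.035]
zt 0.1425 rel tcp -0.0002 c [ 610.4 -175.3] [26.5 27.7] off mm [-1.2  0.8] bbox mid [ 610.3 -175.2] [27.6 26. ]
top tilt deg [2.1 1.1]
```

Request:
move_arm:
  steps: "15 -0.8 0.4 20 0 0 0; 15 0 0 12 0 0 0; 15 0 0 6 0 0 0; 15 0 0 4 0 0 0; 15 0 0 3 0 0 0; 15 0 0 2 0 0 0; 15 0 0 1 0 0 0; 15 0 0 0 0 0 0"

```text
clock: 17.37
tool_pos: [0.6126, -0.1756, 0.0962]
ee_rot: [[-1.0, 0.0, -0.001], [0.0, 1.0, -0.001], [0.001, -0.001, -1.0]]
ft_force: [-6.0, -4.1, 3.6]
gripper_width: 0.299
```

Request:
move_arm:
  steps: "15 0 0 1 0 0 0; 15 0 0 0 0 0 0; 15 0 0 0 0 0 0"

```text
clock: 17.62
tool_pos: [0.6125, -0.1756, 0.0955]
ee_rot: [[-1.0, 0.0, -0.001], [0.0, 1.0, -0.002], [0.001, -0.002, -1.0]]
ft_force: [-6.2, -2.9, 5.4]
gripper_width: 0.302
```

Request:
move_arm:
  steps: "30 0 0 0 0 0 0; 40 0 0 0 0 0 0; 46 0 0 0 0 0 0; 46 0 0 0 0 0 0; 46 0 0 -40 0 0 0; 46 0 0 -40 0 0 0; 46 0 0 -40 0 0 0; 46 0 0 -40 0 0 0"

```text
clock: 18.28
tool_pos: [0.613, -0.174, 0.256]
ee_rot: [[-1.0, -0.0, -0.0], [-0.0, 1.0, 0.0], [0.0, 0.0, -1.0]]
ft_force: [1.1, -0.2, 1.3]
gripper_width: 0.539
```

Run:
```python
from h import *
st();im,d,p=cap('scene'); b=cv2.resize(im[220:360,100:320],None,fx=3.6,fy=3.6,interpolation=cv2.INTER_CUBIC); cv2.imwrite('pics/c8.png',b[:,:,::-1])
im,d,p=cap('side');  b=cv2.resize(im[220:440,220:460],None,fx=2.7,fy=2.7,interpolation=cv2.INTER_CUBIC); cv2.imwrite('pics/s8.png',b[:,:,::-1])
X=cloud(p,d); V=[(.5357,-.1669),(.5428,-.1012),(.6113,-.1748),(.6182,-.1091)]
for v in V:
    m=(np.hypot(X[...,0]-v[0],X[...,1]-v[1])<.02)&(X[...,2]>.085)&(X[...,2]<.11)
    T=X[m]; print(v,m.sum(), np.percentile(T[:,2],[50,90]) if len(T) else '')
```

```text
18.28 [ 0.613 -0.174  0.256] F [ 1.1 -0.2  1.3] g 0.539
[[-1.0, -0.0, -0.0], [-0.0, 1.0, 0.0], [0.0, 0.0, -1.0]] [-0.463  0.311  1.432  0.     1.399 -2.034]
(0.5357, -0.1669) 187 [0.09384863 0.09522799]
(0.5428, -0.1012) 161 [0.0938654  0.09552061]
(0.6113, -0.1748) 178 [0.09378532 0.09529709]
(0.6182, -0.1091) 0
```

View pics/c8.png

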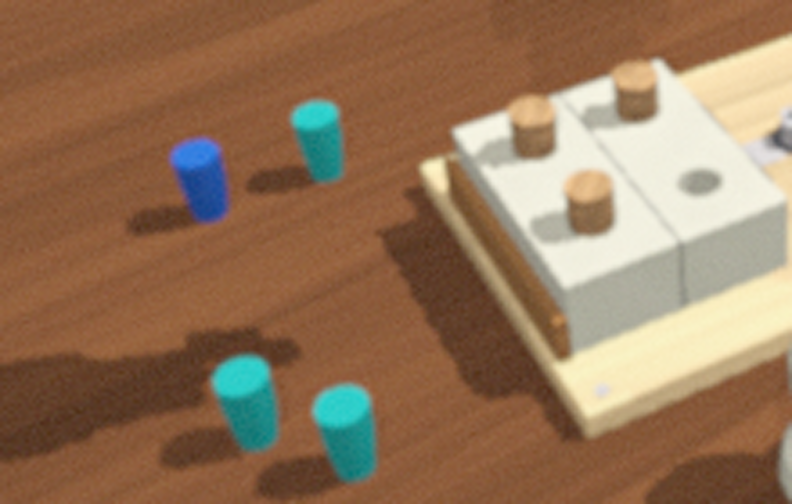

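View pics/s8.png

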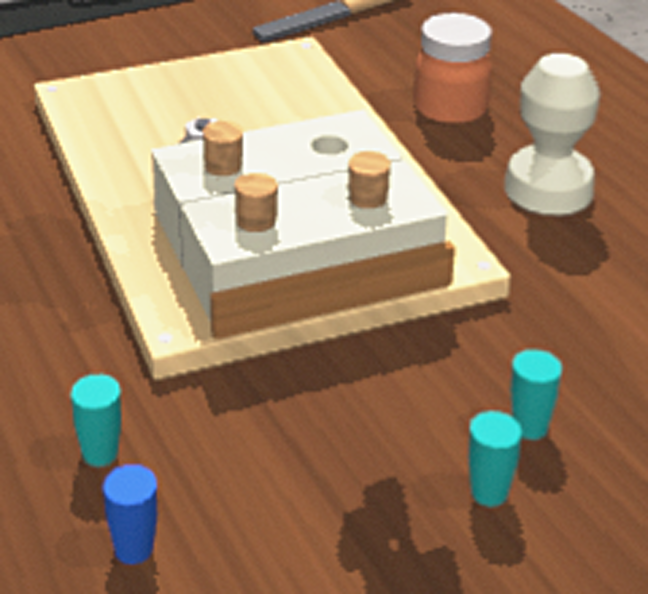

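All three corks seated upright with equal top heights (~95 mm; nominal 96). Now measure the wrench.

```bash
cat > wr.py <<'E'
from h import *
def wrench(im,d,p,ztop,roi,lo=120,draw=None):
    """axis from handle edges (20 mm wide, at top plane ztop)"""
    g=cv2.cvtColor(im,cv2.COLOR_RGB2GRAY); hsv=cv2.cvtColor(im,cv2.COLOR_RGB2HSV)
    X=cloud(p,d)
    m=(X[...,2]>ztop-.006)&(X[...,2]<ztop+.008)&(hsv[...,1]<60)
    r=np.zeros_like(m); u0,v0,u1,v1=roi; r[v0:v1,u0:u1]=m[v0:v1,u0:u1]
    n,l,s,c=cv2.connectedComponentsWithStats(r.astype(np.uint8)); i=1+np.argmax(s[1:,4]); mm=(l==i)
    vs,us=np.nonzero(mm); W=onz(p,np.c_[us,vs],ztop)[:,:2]
    return W,mm
E
python3 - <<'E'
from wr import *
q=np.load('w1.npz',allow_pickle=True); im,d,p=q['im'],q['d'],q['p'].item()
W,mm=wrench(im,d,p,.021,(240,10,390,320))
print(len(W),W.min(0),W.max(0))
# handle: x between end and head
x0=W[:,0].min()
h=W[(W[:,0]>x0+.02)&(W[:,0]<x0+.12)]
xs=[];mid=[];wd=[]
for a in np.arange(x0+.02,x0+.12,.004):
    s=h[np.abs(h[:,0]-a)<.002]; xs.append(a);mid.append((s[:,1].min()+s[:,1].max())/2);wd.append(np.ptp(s[:,1]))
k=np.polyfit(xs,mid,1); yaw=np.arctan(k[0]); print('yaw',np.degrees(yaw),'width',np.mean(wd))
ux=np.array([np.cos(yaw),np.sin(yaw)]);uy=np.array([-ux[1],ux[0]])
# handle-end
t=(W@ux); print('len',np.ptp(t)); e=t.min(); P=np.array([xs[0],mid[0]]); lat=P@uy
o=ux*(e+.199)+uy*lat; print('origin via end',o); o2=ux*(t.max()-.016)+uy*lat; print('origin via jaw tip',o2)
L=np.c_[(W-o)@ux,(W-o)@uy]*1000
for a in range(-80,20,6):
    s=L[np.abs(L[:,0]-a)<1.5][:,1]; 
    if len(s): s=np.sort(s); gaps=np.nonzero(np.diff(s)>4)[0]; print(a,s[0].round(1),s[-1].round(1),[ (s[j].round(1),s[j+1].round(1)) for j in gaps])
b=cv2.resize(im[190:310,250:370],None,fx=5,fy=5,interpolation=cv2.INTER_CUBIC); cv2.imwrite('pics/wh.png',b[:,:,::-1])
E
```

```text
7576 [0.43730461 0.28626193] [0.65020716 0.34561735]
yaw -4.142242821066532 width 0.01928509108038543
len 0.2122947167324047
origin via end [0.63571935 0.31752193]
origin via jaw tip [0.63302114 0.31771734]
-80 -9.0 10.1 []
-74 -9.5 9.7 []
-68 -14.2 9.2 [(np.float64(-14.2), np.float64(-8.3))]
-62 -28.0 20.9 []
-56 -27.7 20.3 []
-50 -28.4 21.8 [(np.float64(4.2), np.float64(8.5))]
-44 -28.2 21.4 [(np.float64(-19.2), np.float64(-14.9))]
-38 -27.9 21.9 [(np.float64(4.1), np.float64(8.4))]
-32 -31.2 25.9 []
-26 -31.0 25.5 []
-20 -30.8 25.1 []
-14 -30.6 25.5 [(np.float64(-17.0), np.float64(11.9))]
-8 -30.4 25.8 [(np.float64(-17.6), np.float64(12.2))]
-2 -30.2 25.5 [(np.float64(-17.4), np.float64(12.6))]
4 -30.9 25.8 [(np.float64(-17.1), np.float64(12.1))]
10 -30.7 25.5 [(np.float64(-17.8), np.float64(12.5))]
```

View pics/wh.png

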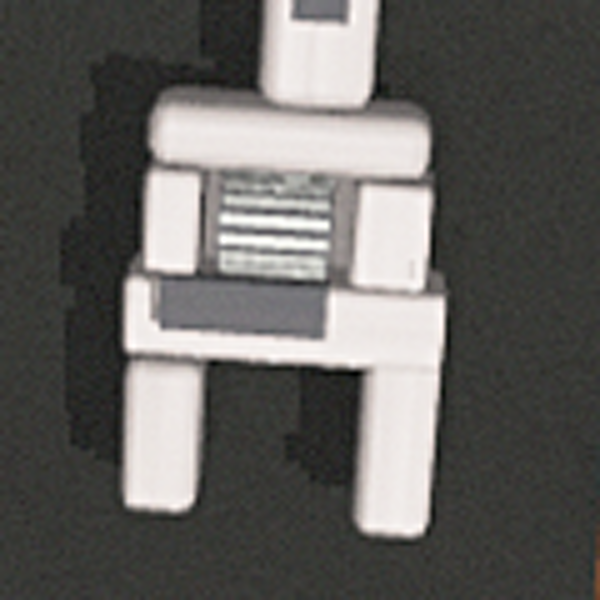

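Jaw opening measures 29.6 mm. Wrench origin (0.6345, 0.3176), yaw −4.1°, on the mat. Going to the handle.

Request:
move_arm:
  steps: "50 5.3 41 0 0 0 0; 50 5.3 41 0 0 0 0; 50 5.3 41 0 0 0 0; 50 5.3 41 0 0 0 0; 50 5.3 41 0 0 0 0; 50 5.3 41 0 0 0 0; 50 5.3 41 0 0 0 0; 50 5.3 41 0 0 0 0"

```text
clock: 19.05
tool_pos: [0.5701, 0.1557, 0.2541]
ee_rot: [[-1.0, 0.0, -0.0], [0.0, 1.0, 0.0], [0.0, 0.0, -1.0]]
ft_force: [-0.0, -0.5, -0.1]
gripper_width: 0.588
```

Request:
move_arm:
  steps: "50 5.3 41 20 0 0 0; 50 5.3 41 20 0 0 0; 50 5.3 41 20 0 0 0; 50 5 46.3 20 0 0 0; 50 0 0 0 0 0 0"

```text
out of range: a shift must lie within [-41.7, 41.7]
```

Request:
move_arm:
  steps: "50 5 41 20 0 0 0; 50 5 41 20 0 0 0; 50 5 41 20 0 0 0; 50 5 41 20 0 0 0; 50 0 4 20 0 0 4.1; 50 0 0 20 0 0 0; 50 0 0 0 0 0 0; 50 0 0 0 0 0 0"

```text
clock: 19.72
tool_pos: [0.5515, 0.3063, 0.1402]
ee_rot: [[-0.997, 0.071, -0.003], [0.071, 0.997, -0.001], [0.003, -0.001, -1.0]]
ft_force: [0.1, 0.8, 0.2]
gripper_width: 0.585
```

Request:
move_arm:
  steps: "50 0 0 0 0 0 0; 50 0 0 0 0 0 0; 50 0 0 0 0 0 0"

```text
clock: 19.97
tool_pos: [0.5539, 0.3062, 0.1436]
ee_rot: [[-0.997, 0.073, 0.003], [0.073, 0.997, 0.001], [-0.003, 0.001, -1.0]]
ft_force: [-1.1, -0.4, -0.0]
gripper_width: 0.582
```

Run:
```python
from wr import *
st(); im,d,p=cap('wrist','w11.png'); np.savez('w11.npz',im=im,d=d,p=p)
```

```text
19.97 [0.5539 0.3062 0.1436] F [-1.1 -0.4 -0. ] g 0.582
[[-0.997, 0.073, 0.003], [0.073, 0.997, 0.001], [-0.003, 0.001, -1.0]] [ 0.318  0.41   1.54   0.     1.189 -1.18 ]
```

View pics/w11.png

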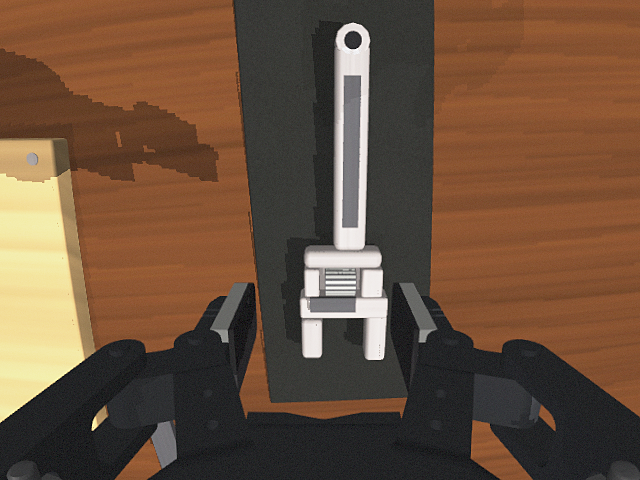

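```bash
cat >> wr.py <<'E'
def pose(W,yaw0):
    """refine wrench pose; W world xy of its top mask; yaw0 approx heading (rad)"""
    yaw=yaw0
    for _ in range(4):
        ux=np.array([np.cos(yaw),np.sin(yaw)]);uy=np.array([-ux[1],ux[0]]); t=W@ux; l=W@uy; t1=t.max()
        a=np.arange(t1-.19,t1-.095,.004); a=a[a>t.min()+.015]
        mid=[];wd=[]
        for q in a:
            s=l[np.abs(t-q)<.002]; mid.append((s.min()+s.max())/2); wd.append(np.ptp(s))
        k=np.polyfit(a,mid,1); dy=np.arctan(k[0]); yaw+=dy
    lat=np.polyval(k,a.mean())
    o=ux*(t1-.016)+uy*(lat-0); 
    oe=ux*(t.min()+.199)+uy*lat
    print('yaw',np.degrees(yaw).round(2),'w',np.mean(wd).round(4),'len',np.ptp(t).round(4),'origin(tip)',o.round(4),'(end)',oe.round(4))
    L=np.c_[(W-o)@ux,(W-o)@uy]*1000
    for b in (-8,-2,4,10):
        s=np.sort(L[np.abs(L[:,0]-b)<1.5][:,1]); g=np.argmax(np.diff(s)); print(b,s[[0,g,g+1,-1]].round(1))
    return o,yaw
E
python3 - <<'E'
from wr import *
q=np.load('w11.npz',allow_pickle=True); im,d,p=q['im'],q['d'],q['p'].item()
W,mm=wrench(im,d,p,.021,(270,10,395,370)); o,yaw=pose(W,np.radians(-4))
E
```

```text
yaw -4.2 w 0.0191 len 0.212 origin(tip) [0.6326 0.3174] (end) [0.6356 0.3172]
-8 [-30.3 -17.6  11.1  25.2]
-2 [-30.4 -17.6  11.3  25.4]
4 [-30.5 -17.6  11.4  25.1]
10 [-30.6 -17.6  11.6  25.4]
```

Request:
move_arm:
  steps: "50 6 17 20 0 0 0; 50 0 0 25 0 0 0; 50 0 0 25 0 0 0; 50 0 0 20 0 0 0; 50 0 0 11 0 0 0; 50 0 0 0 0 0 0; 50 0 0 0 0 0 0; 50 0 0 0 0 0 0"
  force: 60

```text
clock: 20.68
tool_pos: [0.5493, 0.3242, 0.0426]
ee_rot: [[-0.997, 0.072, 0.003], [0.072, 0.997, 0.001], [-0.003, 0.001, -1.0]]
ft_force: [0.9, 0.1, 1.0]
gripper_width: 0.587
```

Run:
```python
from wr import *
st(); im,d,p=cap('wrist','w12.png')
```

```text
20.68 [0.5493 0.3242 0.0426] F [0.9 0.1 1. ] g 0.587
[[-0.997, 0.072, 0.003], [0.072, 0.997, 0.001], [-0.003, 0.001, -1.0]] [ 0.347  0.556  1.563  0.     1.02  -1.151]
```

View pics/w12.png

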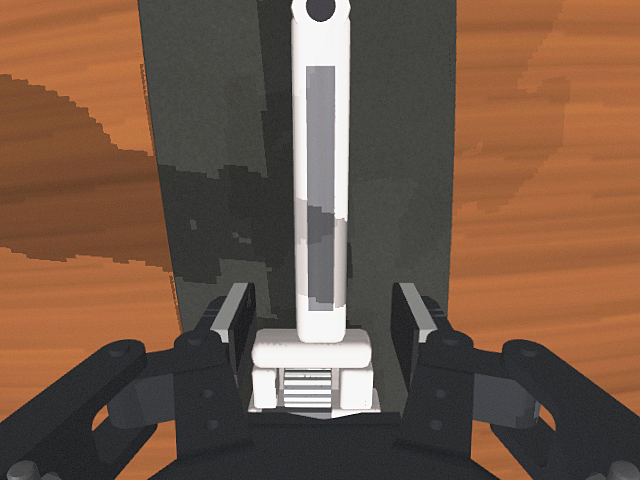

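Request:
move_arm:
  steps: "50 0 -0.5 10 0 0 0; 50 0 0 8 0 0 0; 50 0 0 2 0 0 0; 50 0 0 0 0 0 0; 50 0 0 0 0 0 0; 10 0 0 0 0 0 0; 10 0 0 0 0 0 0; 10 0 0 0 0 0 0"

```text
clock: 21.4
tool_pos: [0.5483, 0.3234, 0.0215]
ee_rot: [[-0.997, 0.072, 0.001], [0.072, 0.997, -0.0], [-0.001, 0.0, -1.0]]
ft_force: [-0.3, -0.8, -3.5]
gripper_width: 0.212
```

Request:
move_arm:
  steps: "10 0 0 0 0 0 0; 10 0 0 0 0 0 0; 10 0 0 0 0 0 0; 10 0 0 0 0 0 0"

```text
clock: 21.73
tool_pos: [0.5483, 0.3234, 0.0213]
ee_rot: [[-0.997, 0.072, 0.001], [0.072, 0.997, 0.0], [-0.001, 0.0, -1.0]]
ft_force: [-0.3, -0.4, 5.5]
gripper_width: 0.218
```

Request:
move_arm:
  steps: "10 0 0 -20 0 0 0; 10 0 0 -30 0 0 0; 10 0 0 -30 0 0 0; 10 0 0 -30 0 0 0; 10 0 0 -20 0 0 0; 10 0 0 0 0 0 0; 10 0 0 0 0 0 0"

```text
clock: 22.32
tool_pos: [0.548, 0.3235, 0.1508]
ee_rot: [[-0.997, 0.072, 0.001], [0.072, 0.997, 0.001], [-0.001, 0.001, -1.0]]
ft_force: [-1.4, -0.3, -3.9]
gripper_width: 0.218
```

Run:
```python
from wr import *
st(); im,d,p=cap('wrist','w13.png');im,d,p=cap('side');  b=cv2.resize(im[60:300,130:400],None,fx=2.7,fy=2.7,interpolation=cv2.INTER_CUBIC); cv2.imwrite('pics/s13.png',b[:,:,::-1])
```

```text
22.32 [0.548  0.3235 0.1508] F [-1.4 -0.3 -3.9] g 0.218
[[-0.997, 0.072, 0.001], [0.072, 0.997, 0.001], [-0.001, 0.001, -1.0]] [ 0.347  0.409  1.525  0.     1.207 -1.152]
```

View pics/s13.png

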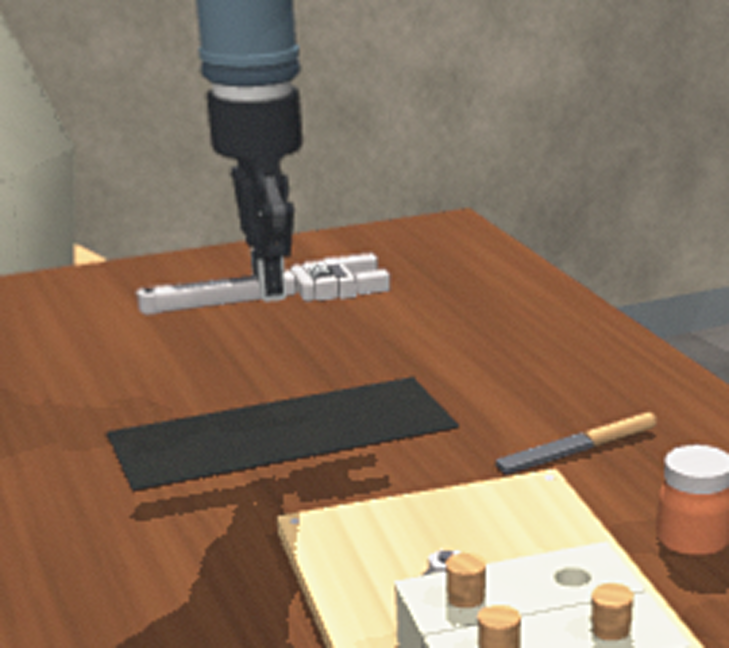

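The wrench hangs level in the grip. Rotate a quarter turn.

Request:
move_arm:
  steps: "10 0 0 0 0 0 7; 10 0 0 0 0 0 7; 10 0 0 0 0 0 7; 10 0 0 0 0 0 7; 10 0 0 0 0 0 7; 10 0 0 0 0 0 7; 10 0 0 0 0 0 7; 10 0 0 0 0 0 7"

```text
clock: 23.08
tool_pos: [0.5462, 0.3227, 0.1474]
ee_rot: [[-0.493, 0.87, -0.005], [0.87, 0.493, -0.002], [0.001, -0.005, -1.0]]
ft_force: [-0.2, -0.1, -3.6]
gripper_width: 0.219
```

Request:
move_arm:
  steps: "10 0 0 0 0 0 7; 10 0 0 0 0 0 7; 10 0 0 0 0 0 7; 10 0 0 0 0 0 7; 10 0 0 0 0 0 6.3; 10 0 0 0 0 0 0; 10 0 0 0 0 0 0; 10 0 0 0 0 0 0"

```text
clock: 23.75
tool_pos: [0.5471, 0.3231, 0.1491]
ee_rot: [[0.074, 0.997, -0.002], [0.997, -0.074, -0.001], [-0.001, -0.002, -1.0]]
ft_force: [0.1, 0.1, -3.6]
gripper_width: 0.216
```

```bash
cat >> wr.py <<'E'
def go(xy,z,heading):
    """deltas in tool axes to bring TCP to xy,z and tool x to heading deg"""
    s=st(); R=np.array(s['ee_rot']); dl=np.r_[xy,z]-s['tool_pos']; h=np.degrees(np.arctan2(R[1,0],R[0,0]))
    print('tool shift mm',(R.T@dl*1000).round(1),'turn z',round(-((heading-h+180)%360-180),2),'heading',h.round(2))
E
python3 - <<'E'
from wr import *
go((.5715+.0859*np.cos(np.radians(85.5)),-.0016+.0859*np.sin(np.radians(85.5))),.09,85.5)
E
```

```text
23.75 [0.5471 0.3231 0.1491] F [ 0.1  0.1 -3.6] g 0.216
[[0.074, 0.997, -0.002], [0.997, -0.074, -0.001], [-0.001, -0.002, -1.0]] [0.347 0.412 1.525 0.    1.207 0.421]
tool shift mm [-236.    48.8   59.3] turn z 0.26 heading 85.76
```

Request:
move_arm:
  steps: "10 -39.3 8.1 0 0 0 0.3; 10 -39.3 8.1 0 0 0 0; 10 -39.3 8.1 0 0 0 0; 10 -39.3 8.1 0 0 0 0; 10 -39.3 8.1 0 0 0 0; 10 -39.3 8.1 0 0 0 0; 10 0 0 0 0 0 0; 10 0 0 0 0 0 0"

```text
clock: 24.42
tool_pos: [0.5774, 0.0819, 0.1505]
ee_rot: [[0.085, 0.996, -0.0], [0.996, -0.085, 0.0], [-0.0, -0.0, -1.0]]
ft_force: [-1.0, 0.1, -3.9]
gripper_width: 0.213
```

Request:
move_arm:
  steps: "10 0 0 25 0 0 0; 10 0 0 25 0 0 0; 10 0 0 15 0 0 0; 10 0 0 10 0 0 0; 10 0 0 0 0 0 0; 10 0 0 0 0 0 0; 10 0 0 0 0 0 0"

```text
clock: 25.0
tool_pos: [0.5781, 0.0849, 0.0769]
ee_rot: [[0.081, 0.997, 0.002], [0.997, -0.081, -0.0], [0.0, 0.002, -1.0]]
ft_force: [0.6, 0.2, -3.1]
gripper_width: 0.22
```

Run:
```python
from wr import *
go((.5715+.0859*np.cos(np.radians(85.5)),-.0016+.0859*np.sin(np.radians(85.5))),.037,85.5)
im,d,p=cap('wrist','w14.png'); np.savez('w14.npz',im=im,d=d,p=p)
```

```text
25.0 [0.5781 0.0849 0.0769] F [ 0.6  0.2 -3.1] g 0.22
[[0.081, 0.997, 0.002], [0.997, -0.081, -0.0], [0.0, 0.002, -1.0]] [-0.057  0.407  1.701  0.     1.031  0.024]
tool shift mm [-0.8  0.1 39.9] turn z -0.15 heading 85.35
```

View pics/w14.png

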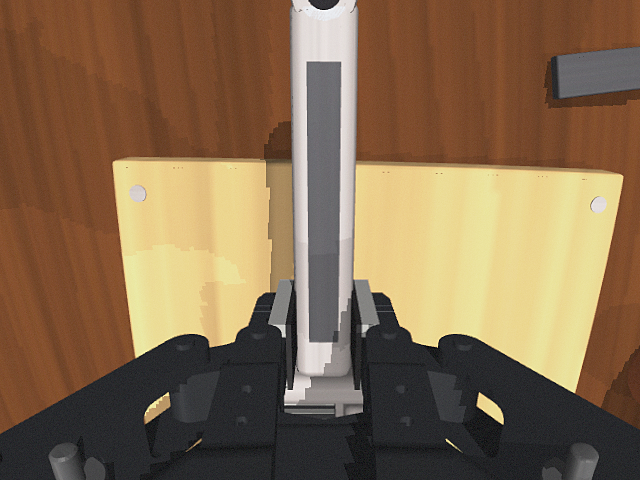

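Request:
move_arm:
  steps: "10 -0.8 2.8 8 0 0 0; 10 0 0 0 0 0 0; 10 0 0 0 0 0 0; 10 0 0 0 0 0 0"

```text
clock: 25.38
tool_pos: [0.5799, 0.0832, 0.0678]
ee_rot: [[0.082, 0.997, -0.0], [0.997, -0.082, 0.0], [0.0, -0.0, -1.0]]
ft_force: [0.3, -0.2, -2.9]
gripper_width: 0.218
```

Run:
```python
from wr import *
go((.5715+.0028+.0859*np.cos(np.radians(85.5)),-.0016+.0859*np.sin(np.radians(85.5))),.037,85.5)
for n,r in (('side',(200,230,220,340)),('scene',(210,300,270,400))):
    im,d,p=cap(n); b=cv2.resize(im[r[0]:r[1],r[2]:r[3]] if n!='side' else im[200:310,220:360],None,fx=5,fy=5,interpolation=cv2.INTER_CUBIC); cv2.imwrite(f'pics/{n}15.png',b[:,:,::-1])
    print(n,proj(p,[[.5715,-.0016,.039],[.5715,-.0016,.018]]).round(1))
    o=np.array([.5743,-.0016]);u=np.radians(-94.5);ux=np.array([np.cos(u),np.sin(u)]);uy=np.array([-ux[1],ux[0]])
    print(proj(p,[np.r_[o+ux*.016+uy*.012,.068],np.r_[o+ux*.014-uy*.0176,.068],np.r_[o-ux*.017+uy*.012,.068]]).round(1))
```

```text
25.38 [0.5799 0.0832 0.0678] F [ 0.3 -0.2 -2.9] g 0.218
[[0.082, 0.997, -0.0], [0.997, -0.082, 0.0], [0.0, -0.0, -1.0]] [-0.06   0.425  1.698  0.     1.018  0.023]
tool shift mm [ 0.9  1.  30.8] turn z -0.22 heading 85.28
side [[295.  264.8]
 [295.2 273.7]]
[[304.5 254.5]
 [289.7 256.8]
 [298.9 246.7]]
scene [[322.8 249.7]
 [322.8 257. ]]
[[320.5 244.9]
 [314.  237.9]
 [333.1 240. ]]
```

View pics/side15.png

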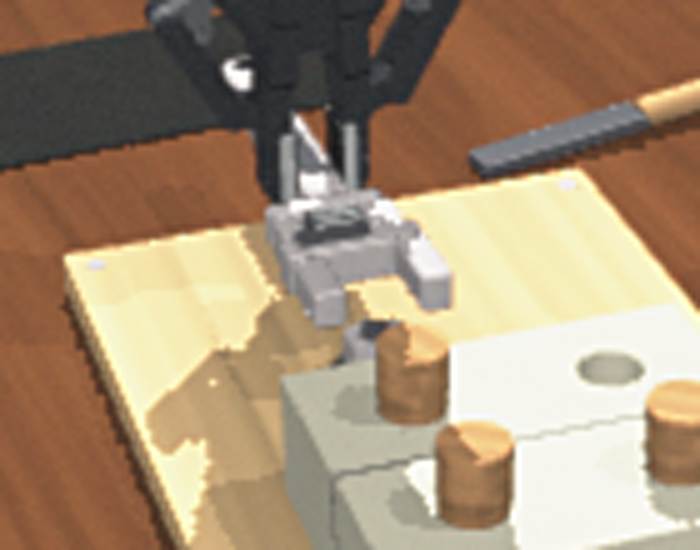

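View pics/scene15.png

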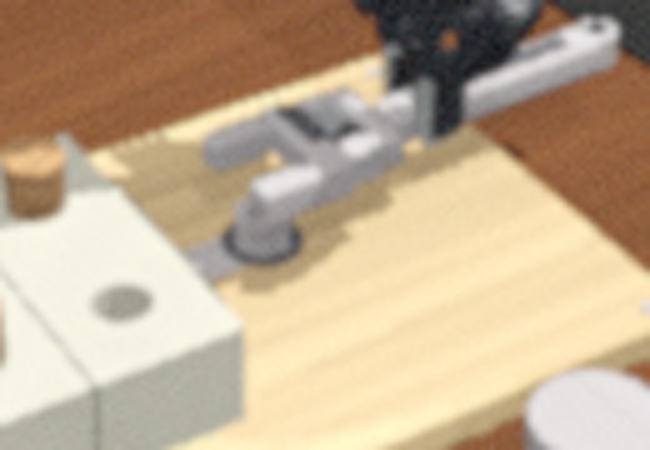

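Request:
move_arm:
  steps: "10 0.9 1 6 0 0 0; 10 0 0 5 0 0 0; 10 0 0 3 0 0 0; 10 0 0 3 0 0 0; 10 0 0 0 0 0 0; 10 0 0 0 0 0 0; 10 0 0 0 0 0 0"

```text
clock: 26.07
tool_pos: [0.5811, 0.0841, 0.0508]
ee_rot: [[0.082, 0.997, 0.0], [0.997, -0.082, 0.0], [0.0, 0.0, -1.0]]
ft_force: [-0.4, -0.6, -2.3]
gripper_width: 0.216
```

Run:
```python
from wr import *
go((.5715+.0028+.0859*np.cos(np.radians(85.5)),-.0016+.0859*np.sin(np.radians(85.5))),.0368,85.5)
```

```text
26.07 [0.5811 0.0841 0.0508] F [-0.4 -0.6 -2.3] g 0.216
[[0.082, 0.997, 0.0], [0.997, -0.082, 0.0], [0.0, 0.0, -1.0]] [-0.058  0.455  1.698  0.     0.988  0.024]
tool shift mm [-0.1 -0.  14. ] turn z -0.22 heading 85.28
```

Request:
move_arm:
  steps: "10 0 0 4 0 0 0; 10 0 0 4 0 0 0; 10 0 0 3 0 0 0; 10 0 0 2 0 0 0; 10 0 0 1 0 0 0; 10 0 0 0 0 0 0; 10 0 0 0 0 0 0"

```text
clock: 26.65
tool_pos: [0.581, 0.0841, 0.0368]
ee_rot: [[0.082, 0.997, 0.0], [0.997, -0.082, -0.0], [0.0, 0.0, -1.0]]
ft_force: [-0.2, -0.3, -3.3]
gripper_width: 0.218
```

Run:
```python
from wr import *
go((.5715+.0028+.0859*np.cos(np.radians(85.5)),-.0016+.0859*np.sin(np.radians(85.5))),.0368,85.5)
for n in ('side','scene'):
    im,d,p=cap(n); b=cv2.resize(im[210:300,270:400] if n!='side' else im[200:310,220:360],None,fx=5,fy=5,interpolation=cv2.INTER_CUBIC); cv2.imwrite(f'pics/{n}16.png',b[:,:,::-1])
```

```text
26.65 [0.581  0.0841 0.0368] F [-0.2 -0.3 -3.3] g 0.218
[[0.082, 0.997, 0.0], [0.997, -0.082, -0.0], [0.0, 0.0, -1.0]] [-0.058  0.478  1.701  0.     0.963  0.024]
tool shift mm [-0.1 -0.  -0. ] turn z -0.22 heading 85.28
```

View pics/side16.png

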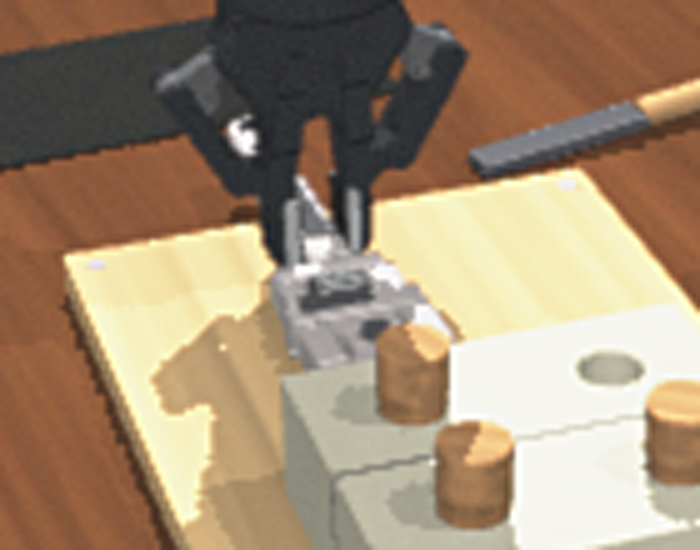

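View pics/scene16.png

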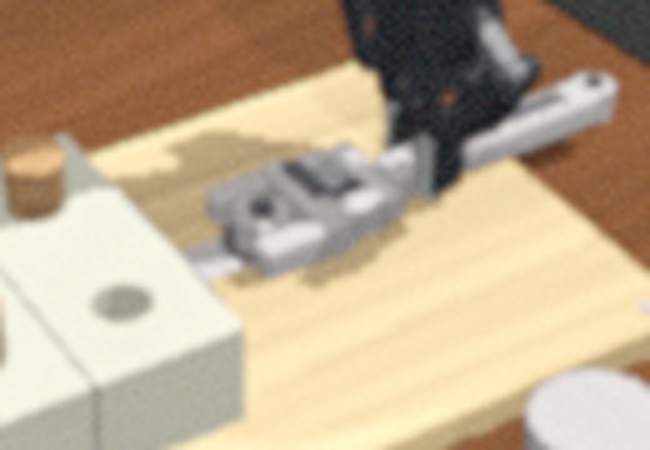

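Request:
move_arm:
  steps: "10 0 -1.2 1 0 0 0; 10 0 -1 0 0 0 0; 10 0 0 0 0 0 0; 10 0 0 0 0 0 0; 10 0 0 0 0 0 0"

```text
clock: 27.17
tool_pos: [0.5794, 0.0842, 0.0364]
ee_rot: [[0.082, 0.997, 0.001], [0.997, -0.082, -0.0], [-0.0, 0.001, -1.0]]
ft_force: [2.3, -0.9, 1.4]
gripper_width: 0.219
```

Request:
move_arm:
  steps: "30 0 0 0 0 0 0; 45 0 0 0 0 0 0; 50 0 0 0 0 0 0; 50 0 0 0 0 0 0; 50 0 0 -30 0 0 0; 50 20 0 -40 0 0 0; 50 20 0 -40 0 0 0; 50 0 0 0 0 0 0"

```text
clock: 27.83
tool_pos: [0.5866, 0.1241, 0.1487]
ee_rot: [[0.08, 0.997, 0.013], [0.997, -0.08, 0.001], [0.002, 0.013, -1.0]]
ft_force: [1.3, 0.7, 0.7]
gripper_width: 0.591
```

Request:
move_arm:
  steps: "50 0 0 -10 0 0 0; 50 0 0 0 0 0 0; 50 0 0 0 0 0 0; 50 0 0 0 0 0 0"

```text
clock: 28.17
tool_pos: [0.5809, 0.121, 0.1489]
ee_rot: [[0.083, 0.997, -0.003], [0.997, -0.083, -0.0], [-0.0, -0.003, -1.0]]
ft_force: [0.3, 0.2, -0.8]
gripper_width: 0.586
```

Run:
```python
from wr import *
st(); im,d,p=cap('wrist','w17.png'); np.savez('w17.npz',im=im,d=d,p=p)
```

```text
28.17 [0.5809 0.121  0.1489] F [ 0.3  0.2 -0.8] g 0.586
[[0.083, 0.997, -0.003], [0.997, -0.083, -0.0], [-0.0, -0.003, -1.0]] [ 0.006  0.327  1.64  -0.     1.177  0.089]
```

View pics/w17.png

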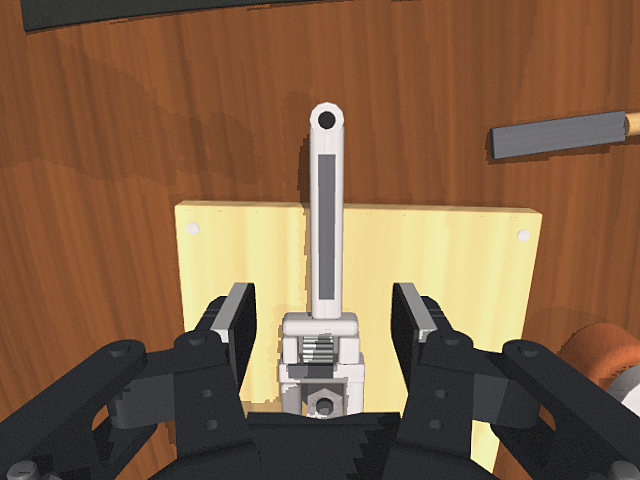

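Run:
```python
from wr import *
q=np.load('w17.npz',allow_pickle=True); im,d,p=q['im'],q['d'],q['p'].item()
W,mm=wrench(im,d,p,.036,(275,90,370,420))
yaw=np.radians(-94.5)
for _ in range(4):
    ux=np.array([np.cos(yaw),np.sin(yaw)]);uy=np.array([-ux[1],ux[0]]); t=W@ux; l=W@uy; t0=t.min()
    a=np.arange(t0+.02,t0+.12,.004); mid=[];wd=[]
    for q_ in a:
        s=l[np.abs(t-q_)<.002]; mid.append((s.min()+s.max())/2); wd.append(np.ptp(s))
    k=np.polyfit(a,mid,1); yaw+=np.arctan(k[0])
o=ux*(t0+.199-.0015)+uy*np.polyval(k,a.mean()); print(np.degrees(yaw),np.mean(wd),'origin',o)
wm=o-ux*.042-uy*.0055; print('worm',wm, proj(p,[np.r_[wm,.040],np.r_[o,.039]]))
b=cv2.resize(im[300:430,260:390],None,fx=4.5,fy=4.5,interpolation=cv2.INTER_CUBIC); cv2.imwrite('pics/w17b.png',b[:,:,::-1])
```

```text
-94.86952095239384 0.018777889233655295 origin [ 5.72222402e-01 -5.05337997e-04]
worm [0.5703078  0.04180996] [[317.19548958 354.54233423]
 [325.50489972 407.0393135 ]]
```

View pics/w17b.png

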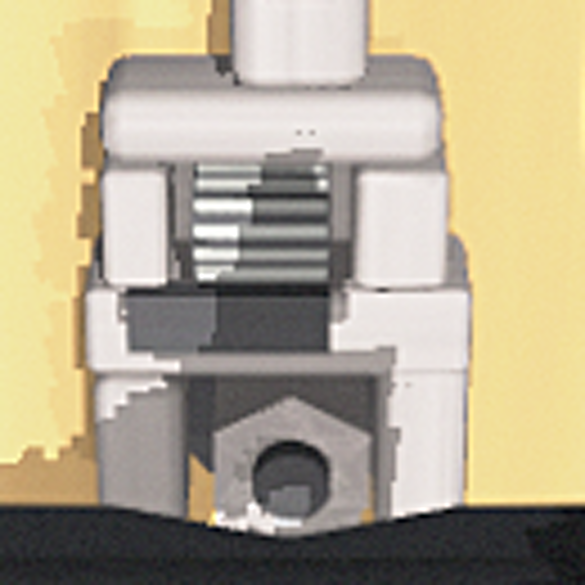

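Wrench is around the nut with a gap on the moving-jaw side (left in the crop); worm at crop (261,225). Shut the fingers and go above the worm.

Run:
```python
from wr import *
go((.5708,.0478),.070,85.2)
```

```text
28.22 [0.5808 0.121  0.1487] F [-0.1 -0.2 -0.5] g 0.587
[[0.083, 0.997, -0.003], [0.997, -0.083, -0.0], [-0.0, -0.003, -1.0]] [ 0.005  0.327  1.64  -0.     1.177  0.088]
tool shift mm [-73.7  -3.7  78.8] turn z 0.04 heading 85.24
```

Request:
move_arm:
  steps: "0 -36.7 -1.7 0 0 0 0; 0 -37 -2 0 0 0 0; 0 0 0 0 0 0 0; 0 0 0 20 0 0 0; 0 0 0 30 0 0 0; 0 0 0 25 0 0 0; 0 0 0 0 0 0 0; 0 0 0 0 0 0 0"

```text
clock: 28.88
tool_pos: [0.5702, 0.0484, 0.0733]
ee_rot: [[0.083, 0.997, -0.005], [0.997, -0.083, 0.001], [0.0, -0.005, -1.0]]
ft_force: [0.2, -0.7, 1.1]
gripper_width: 0.0
```

Request:
move_arm:
  steps: "0 0 0 0 0 0 0; 0 0 0 0 0 0 0"

```text
clock: 29.05
tool_pos: [0.5734, 0.0482, 0.077]
ee_rot: [[0.082, 0.997, 0.003], [0.997, -0.082, -0.0], [-0.0, 0.003, -1.0]]
ft_force: [-0.1, 0.5, 0.1]
gripper_width: -0.003
```

Run:
```python
from wr import *
go((.5708,.0478),.060,85.2)
im,d,p=cap('wrist','w18.png')
for n in ('side','scene'):
    im,d,p=cap(n); b=cv2.resize(im[200:290,270:400] if n!='side' else im[190:300,220:360],None,fx=5,fy=5,interpolation=cv2.INTER_CUBIC); cv2.imwrite(f'pics/{n}18.png',b[:,:,::-1])
```

```text
29.05 [0.5734 0.0482 0.077 ] F [-0.1  0.5  0.1] g -0.003
[[0.082, 0.997, 0.003], [0.997, -0.082, -0.0], [-0.0, 0.003, -1.0]] [-0.122  0.39   1.725 -0.     1.023 -0.04 ]
tool shift mm [-0.6 -2.6 17. ] turn z 0.09 heading 85.29
```

View pics/w18.png

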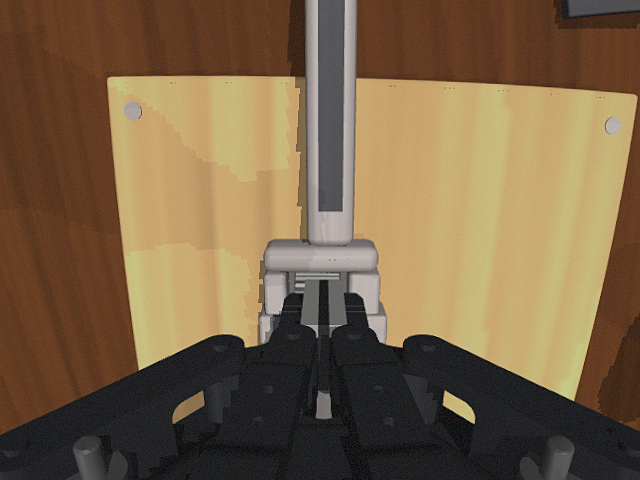

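View pics/scene18.png

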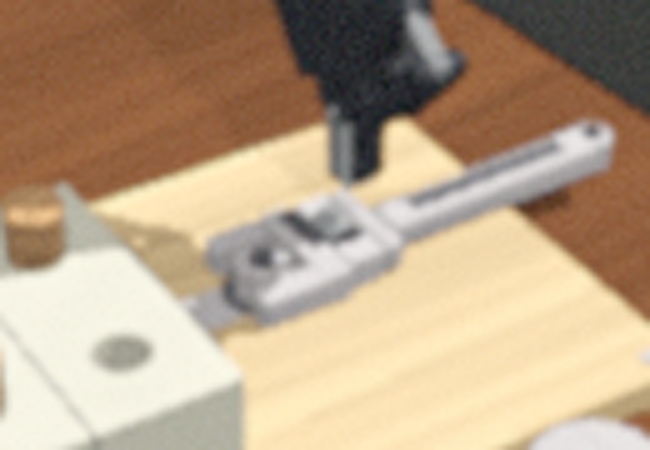

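Request:
move_arm:
  steps: "0 -0.5 -2.6 8 0 0 0; 0 0 0 5 0 0 0; 0 0 0 0 0 0 0; 0 0 0 0 0 0 0; 0 0 0 0 0 0 0; 0 0 0 0 0 0 0"

```text
clock: 29.7
tool_pos: [0.5696, 0.048, 0.0624]
ee_rot: [[0.082, 0.997, 0.0], [0.997, -0.082, -0.0], [-0.0, 0.0, -1.0]]
ft_force: [0.3, -1.0, -0.5]
gripper_width: 0.003
```

Request:
move_arm:
  steps: "0 0 0 2 0 0 0; 0 0 0 1 0 0 0; 0 0 0 0 0 0 0; 0 0 0 0 0 0 0; 0 0 0 0 0 0 0"

```text
clock: 30.12
tool_pos: [0.5695, 0.048, 0.0593]
ee_rot: [[0.082, 0.997, -0.0], [0.997, -0.082, -0.0], [-0.0, 0.0, -1.0]]
ft_force: [-0.0, -0.0, -0.0]
gripper_width: -0.002
```

Request:
move_arm:
  steps: "0 0 0 1 0 0 0; 0 0 0 1 0 0 0; 0 0 0 0 0 0 0; 0 0 0 0 0 0 0; 0 0 0 0 0 0 0"

```text
clock: 30.53
tool_pos: [0.5695, 0.0481, 0.0573]
ee_rot: [[0.082, 0.997, -0.0], [0.997, -0.082, 0.0], [0.0, -0.0, -1.0]]
ft_force: [-0.6, -0.8, 0.1]
gripper_width: 0.002
```

Request:
move_arm:
  steps: "0 0 0 0.5 0 0 0; 0 0 0 0.5 0 0 0; 0 0 0 0 0 0 0; 0 0 0 0 0 0 0; 0 0 0 0 0 0 0"

```text
clock: 30.95
tool_pos: [0.5696, 0.0481, 0.0569]
ee_rot: [[0.082, 0.997, 0.0], [0.997, -0.082, -0.0], [-0.0, 0.0, -1.0]]
ft_force: [-2.0, 0.5, 5.7]
gripper_width: 0.0
```

Contact with 5.7 N. Drag towards the mouth.

Request:
move_arm:
  steps: "0 -2 0 0 0 0 0; 0 -2 0 0 0 0 0; 0 -2 0 0 0 0 0; 0 -2 0 0 0 0 0; 0 -2 0 0 0 0 0; 0 -2 0 0 0 0 0; 0 0 0 0 0 0 0; 0 0 0 0 0 0 0"

```text
clock: 31.62
tool_pos: [0.5687, 0.0367, 0.0569]
ee_rot: [[0.082, 0.997, 0.0], [0.997, -0.082, 0.001], [0.001, 0.0, -1.0]]
ft_force: [-1.5, 3.6, 6.1]
gripper_width: 0.003
```

Request:
move_arm:
  steps: "0 0 0 -20 0 0 0; 0 25 0 -20 0 0 0; 0 30 0 -20 0 0 0; 0 0 0 0 0 0 0; 0 0 0 0 0 0 0; 0 0 0 0 0 0 0"

```text
clock: 32.12
tool_pos: [0.5725, 0.0908, 0.1157]
ee_rot: [[0.081, 0.997, -0.001], [0.997, -0.081, -0.0], [-0.0, -0.001, -1.0]]
ft_force: [0.2, -1.1, 0.1]
gripper_width: 0.007
```

```bash
cat >> wr.py <<'E'
def look(fn):
    st(); im,d,p=cap('wrist',fn)
    W,mm=wrench(im,d,p,.036,(200,0,440,470))
    yaw=np.radians(-94.8)
    for _ in range(4):
        ux=np.array([np.cos(yaw),np.sin(yaw)]);uy=np.array([-ux[1],ux[0]]); t=W@ux; l=W@uy; t0=t.min()
        a=np.arange(t0+.02,t0+.12,.004); mid=[]
        for q_ in a:
            s=l[np.abs(t-q_)<.002]; mid.append((s.min()+s.max())/2)
        k=np.polyfit(a,mid,1); yaw+=np.arctan(k[0])
    o=ux*(t0+.199-.0015)+uy*np.polyval(k,a.mean()); print('yaw',np.degrees(yaw).round(2),'origin',o.round(4),'worm',(o-ux*.042-uy*.0055).round(4))
    L=np.c_[(W-o)@ux,(W-o)@uy]*1000
    for b in (-11,-8,-5,0,5):
        s=np.sort(L[np.abs(L[:,0]-b)<1.5][:,1])
        if len(s)>5: g=np.nonzero(np.diff(s)>1.0)[0]; print(b,s[0].round(1),s[-1].round(1),[(s[j].round(1),s[j+1].round(1)) for j in g])
    c=proj(p,[np.r_[o,.036]])[0].astype(int); x0=max(0,c[0]-60);y0=max(0,c[1]-90); b=cv2.resize(im[y0:y0+130,x0:x0+120],None,fx=4.5,fy=4.5,interpolation=cv2.INTER_CUBIC); cv2.imwrite('pics/z'+fn,b[:,:,::-1])
    return o,yaw
E
python3 -c "
from wr import *
look('w19.png')"
```

```text
32.12 [0.5725 0.0908 0.1157] F [ 0.2 -1.1  0.1] g 0.007
[[0.081, 0.997, -0.001], [0.997, -0.081, -0.0], [-0.0, -0.001, -1.0]] [-0.047  0.343  1.696 -0.     1.103  0.035]
yaw -94.84 origin [ 0.5722 -0.0007] worm [0.5702 0.0416]
```

View pics/zw19.png

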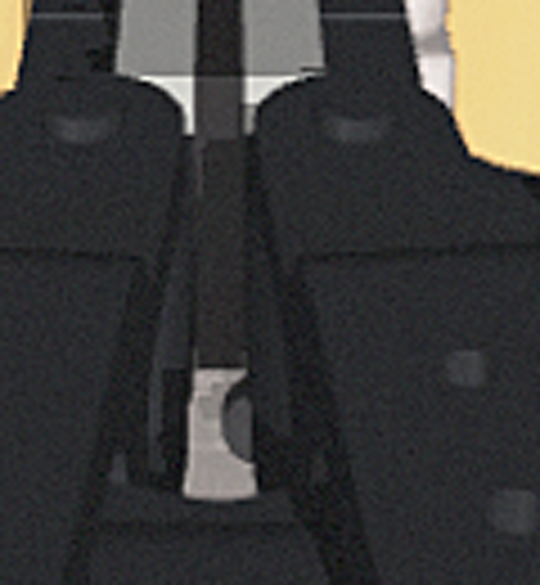

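```bash
python3 -c "
from wr import *
go((.5697,.0480),.0613,85.2)"
```

```text
32.17 [0.5722 0.0904 0.1152] F [ 0.3 -0.6  0.4] g -0.0
[[0.082, 0.997, -0.002], [0.997, -0.082, -0.0], [-0.0, -0.002, -1.0]] [-0.048  0.343  1.697 -0.     1.103  0.035]
tool shift mm [-42.4   1.1  53.9] turn z 0.08 heading 85.28
```

Request:
move_arm:
  steps: "0 -21.2 0.5 20 0 0 0; 0 -21.2 0.5 20 0 0 0; 0 0 0 13 0 0 0; 0 0 0 0 0 0 0; 0 0 0 0 0 0 0; 0 0 0 0 0 0 0; 0 0 0 0 0 0 0"

```text
clock: 32.75
tool_pos: [0.5713, 0.049, 0.0643]
ee_rot: [[0.082, 0.997, 0.002], [0.997, -0.082, -0.0], [0.0, 0.002, -1.0]]
ft_force: [-0.1, 1.5, 1.0]
gripper_width: 0.0
```

```bash
python3 -c "
from wr import *
go((.5697,.0480),.0563,85.2)"
```

```text
32.75 [0.5713 0.049  0.0643] F [-0.1  1.5  1. ] g 0.0
[[0.082, 0.997, 0.002], [0.997, -0.082, -0.0], [0.0, 0.002, -1.0]] [-0.122  0.407  1.733  0.     0.999 -0.04 ]
tool shift mm [-1.1 -1.5  8. ] turn z 0.11 heading 85.31
```

Request:
move_arm:
  steps: "0 -0.7 -1 4 0 0 0; 0 0 0 2 0 0 0; 0 0 0 0 0 0 0; 0 0 0 0 0 0 0; 0 0 0 0 0 0 0"

```text
clock: 33.17
tool_pos: [0.5695, 0.0481, 0.0575]
ee_rot: [[0.082, 0.997, 0.0], [0.997, -0.082, -0.0], [0.0, 0.0, -1.0]]
ft_force: [0.1, 0.8, -0.6]
gripper_width: -0.003
```

Request:
move_arm:
  steps: "0 0 0 0.6 0 0 0; 0 0 0 0.5 0 0 0; 0 0 0 0 0 0 0; 0 0 0 0 0 0 0"

```text
clock: 33.5
tool_pos: [0.5697, 0.048, 0.0569]
ee_rot: [[0.082, 0.997, 0.0], [0.997, -0.082, 0.0], [0.0, 0.0, -1.0]]
ft_force: [-1.8, 0.4, 5.1]
gripper_width: -0.001
```

Second stroke.

Request:
move_arm:
  steps: "0 -2 0 0 0 0 0; 0 -2 0 0 0 0 0; 0 -2 0 0 0 0 0; 0 -2 0 0 0 0 0; 0 -2 0 0 0 0 0; 0 -2 0 0 0 0 0; 0 0 0 0 0 0 0; 0 0 0 0 0 0 0"

```text
clock: 34.17
tool_pos: [0.5685, 0.0367, 0.0569]
ee_rot: [[0.082, 0.997, 0.0], [0.997, -0.082, 0.001], [0.001, 0.0, -1.0]]
ft_force: [-2.9, 3.9, 6.0]
gripper_width: -0.0
```

Request:
move_arm:
  steps: "30 0 0 -20 0 0 0; 50 25 0 -30 0 0 0; 50 30 0 -30 0 0 0; 50 25 0 -20 0 0 0; 50 0 0 0 0 0 0; 50 0 0 0 0 0 0; 50 0 0 0 0 0 0; 50 0 0 0 0 0 0"

```text
clock: 34.83
tool_pos: [0.5739, 0.1143, 0.1541]
ee_rot: [[0.083, 0.997, -0.003], [0.997, -0.083, -0.0], [-0.001, -0.003, -1.0]]
ft_force: [0.1, 0.5, 0.5]
gripper_width: 0.586
```

```bash
python3 -c "
from wr import *
look('w20.png')"
```

```text
34.83 [0.5739 0.1143 0.1541] F [0.1 0.5 0.5] g 0.586
[[0.083, 0.997, -0.003], [0.997, -0.083, -0.0], [-0.001, -0.003, -1.0]] [-0.006  0.304  1.658 -0.     1.182  0.077]
yaw -95.41 origin [ 0.5713 -0.0009] worm [0.5698 0.0414]
-11 -25.1 25.6 [(np.float64(-12.1), np.float64(-10.1))]
-8 -25.2 25.7 []
-5 -25.2 25.8 []
0 -25.2 25.4 []
5 -25.3 25.7 []
```

View pics/zw20.png

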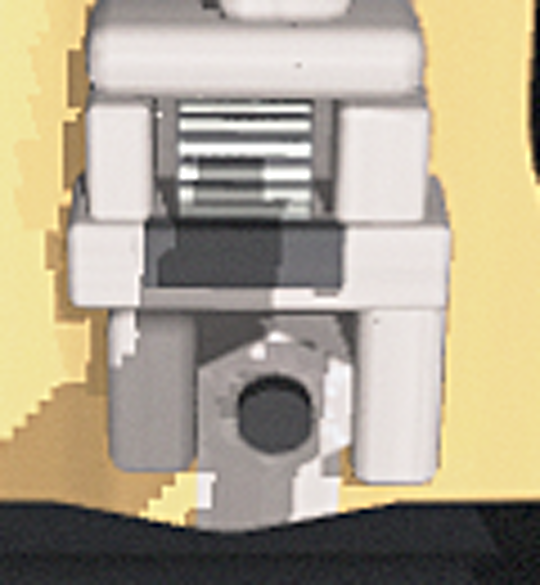

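Jaw nearly closed (outer edge moved 5.3 mm; the wrench has been drawn onto the nut). One more stroke until it stalls.

```bash
python3 -c "
from wr import *
go((.5692,.0476),.064,85.2)"
```

```text
34.88 [0.574  0.1142 0.154 ] F [-0.   0.5  0.4] g 0.584
[[0.083, 0.997, -0.003], [0.997, -0.083, -0.0], [-0.0, -0.003, -1.0]] [-0.006  0.304  1.658 -0.     1.182  0.077]
tool shift mm [-66.7   1.   90.1] turn z 0.02 heading 85.22
```

Request:
move_arm:
  steps: "0 -33 0.5 0 0 0 0; 0 -33 0.5 0 0 0 0; 0 0 0 20 0 0 0; 0 0 0 30 0 0 0; 0 0 0 20 0 0 0; 0 0 0 10 0 0 0; 0 0 0 5 0 0 0; 0 0 0 0 0 0 0"

```text
clock: 35.55
tool_pos: [0.5696, 0.049, 0.0693]
ee_rot: [[0.083, 0.997, -0.003], [0.997, -0.083, 0.0], [0.0, -0.003, -1.0]]
ft_force: [-0.4, -1.0, -0.4]
gripper_width: -0.0
```

Request:
move_arm:
  steps: "0 0 0 0 0 0 0; 0 0 0 0 0 0 0; 0 0 0 0 0 0 0"

```text
clock: 35.8
tool_pos: [0.5716, 0.0493, 0.0721]
ee_rot: [[0.082, 0.997, 0.002], [0.997, -0.082, -0.0], [-0.0, 0.002, -1.0]]
ft_force: [-0.3, -0.6, 0.1]
gripper_width: -0.001
```

```bash
python3 -c "
from wr import *
go((.5692,.0476),.0575,85.2)"
```

```text
35.8 [0.5716 0.0493 0.0721] F [-0.3 -0.6  0.1] g -0.001
[[0.082, 0.997, 0.002], [0.997, -0.082, -0.0], [-0.0, 0.002, -1.0]] [-0.121  0.395  1.731 -0.     1.013 -0.039]
tool shift mm [-1.9 -2.3 14.6] turn z 0.1 heading 85.3
```

Request:
move_arm:
  steps: "0 -1.5 -2 8 0 0 0; 0 0 0 5 0 0 0; 0 0 0 0 0 0 0; 0 0 0 0 0 0 0; 0 0 0 0 0 0 0; 0 0 0 0 0 0 0"

```text
clock: 36.3
tool_pos: [0.5682, 0.0481, 0.0575]
ee_rot: [[0.082, 0.997, -0.001], [0.997, -0.082, 0.0], [0.0, -0.001, -1.0]]
ft_force: [0.3, -0.2, 0.0]
gripper_width: -0.0
```

Request:
move_arm:
  steps: "0 0 0 0.8 0 0 0; 0 0 0 0.6 0 0 0; 0 0 0 0 0 0 0; 0 0 0 0 0 0 0"

```text
clock: 36.63
tool_pos: [0.5685, 0.048, 0.0569]
ee_rot: [[0.082, 0.997, 0.0], [0.997, -0.082, -0.0], [-0.0, 0.0, -1.0]]
ft_force: [-1.9, 1.0, 4.7]
gripper_width: -0.001
```

Request:
move_arm:
  steps: "0 -2 0 0 0 0 0; 0 -2 0 0 0 0 0; 0 -2 0 0 0 0 0; 0 0 0 0 0 0 0"

```text
clock: 36.97
tool_pos: [0.5682, 0.0429, 0.0569]
ee_rot: [[0.082, 0.997, 0.001], [0.997, -0.082, 0.002], [0.002, 0.0, -1.0]]
ft_force: [-1.6, 5.6, 5.4]
gripper_width: -0.002
```

Request:
move_arm:
  steps: "0 -2 0 0 0 0 0; 0 -2 0 0 0 0 0; 0 -2 0 0 0 0 0; 0 0 0 0 0 0 0"

```text
clock: 37.3
tool_pos: [0.568, 0.0367, 0.0569]
ee_rot: [[0.082, 0.997, 0.001], [0.997, -0.082, 0.001], [0.001, 0.001, -1.0]]
ft_force: [0.9, 4.8, 4.5]
gripper_width: -0.001
```

Request:
move_arm:
  steps: "30 0 0 -20 0 0 0; 50 25 0 -30 0 0 0; 50 30 0 -30 0 0 0; 50 25 0 -20 0 0 0; 50 0 0 0 0 0 0; 50 0 0 0 0 0 0; 50 0 0 0 0 0 0; 50 0 0 0 0 0 0"

```text
clock: 37.97
tool_pos: [0.5729, 0.1143, 0.154]
ee_rot: [[0.083, 0.997, -0.003], [0.997, -0.083, -0.001], [-0.001, -0.003, -1.0]]
ft_force: [-0.5, 0.5, -0.5]
gripper_width: 0.584
```

```bash
python3 -c "
from wr import *
look('w21.png')"
```

```text
37.97 [0.5729 0.1143 0.154 ] F [-0.5  0.5 -0.5] g 0.584
[[0.083, 0.997, -0.003], [0.997, -0.083, -0.001], [-0.001, -0.003, -1.0]] [-6.000e-03  3.020e-01  1.661e+00 -1.000e-03  1.181e+00  7.700e-02]
yaw -95.56 origin [ 5.711e-01 -5.000e-04] worm [0.5697 0.0418]
-11 -24.6 25.4 [(np.float64(-11.6), np.float64(-10.3))]
-8 -24.7 25.5 []
-5 -24.7 25.6 []
0 -24.7 25.2 []
5 -24.7 25.5 []
```

View pics/zw21.png

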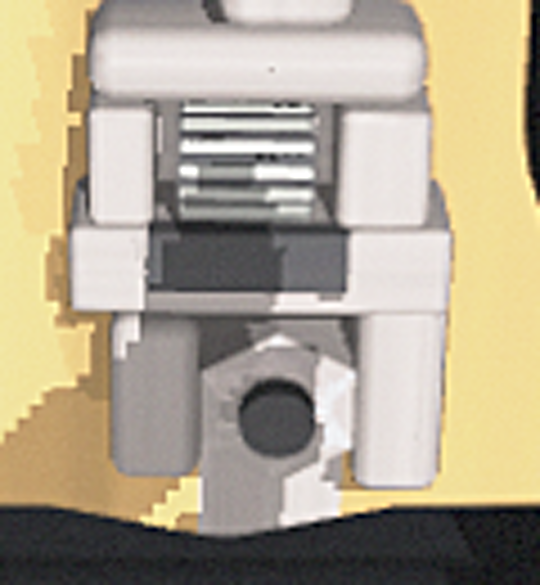

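Jaw faces are on the nut on both sides (travel 5.9 mm against 5.6 needed, the last drag stalled at higher force). Check swing clearance and go for the handle.

```bash
python3 -c "
from wr import *
for n in ('scene','side'):
    im,d,p=cap(n); X=cloud(p,d); m=(X[...,2]>.006)&(X[...,2]<.08)&(X[...,0]>.66)&(X[...,0]<.9)&(X[...,1]>.145)&(X[...,1]<.2); T=X[m]; r=np.hypot(T[:,0]-.5715,T[:,1]); i=r.argmin(); print('rasp',r.min(),T[i]) 
    m=(X[...,2]>.02)&(X[...,2]<.08)&(X[...,0]>.74)&(X[...,1]>-.06)&(X[...,1]<.06)&(X[...,0]<.9); T=X[m]; r=np.hypot(T[:,0]-.5715,T[:,1]); i=r.argmin();print('jar',r.min(),T[i],T[:,1].max())
go((.5792,.0841),.0800,84.5)"
```

```text
rasp 0.19898056304643053 [0.70158443 0.15056994 0.00653116]
jar 0.1882120923992167 [ 0.75966048 -0.00440738  0.06827922] 0.017282535745860306
rasp 0.19784079570533614 [0.69480295 0.15471704 0.0096555 ]
jar 0.18176266120138526 [ 0.75286925 -0.01195247  0.02577388] 0.018992615383474853
38.12 [0.5733 0.1143 0.1544] F [0.  0.3 0.6] g 0.584
[[0.084, 0.997, -0.002], [0.997, -0.084, -0.0], [-0.0, -0.002, -1.0]] [-0.006  0.302  1.66  -0.     1.181  0.078]
tool shift mm [-29.5   8.6  74.4] turn z 0.71 heading 85.21
```

```bash
python3 -c "
from wr import *
for n in ('scene','side'):
    im,d,p=cap(n); X=cloud(p,d); m=(X[...,2]>.004)&(X[...,2]<.08)&(X[...,0]>.68)&(X[...,0]<.78)&(X[...,1]>.142)&(X[...,1]<.2); T=X[m]
    for a in np.arange(.69,.78,.015):
        s=T[np.abs(T[:,0]-a)<.008]
        if len(s): print(n,a.round(3),'zmax',np.percentile(s[:,2],[50,95]).round(4),'y',s[:,1].min().round(3),s[:,1].max().round(3),'rmin',np.hypot(s[:,0]-.5715,s[:,1]).min().round(4))
"
```

```text
scene 0.69 zmax [0.0064 0.0084] y 0.152 0.168 rmin 0.1973
scene 0.705 zmax [0.007  0.0086] y 0.15 0.172 rmin 0.197
scene 0.72 zmax [0.0077 0.0092] y 0.151 0.174 rmin 0.2071
scene 0.735 zmax [0.008 0.01 ] y 0.151 0.174 rmin 0.2177
scene 0.75 zmax [0.0086 0.0105] y 0.153 0.177 rmin 0.2306
scene 0.765 zmax [0.0093 0.0107] y 0.156 0.177 rmin 0.2439
scene 0.78 zmax [0.0096 0.0114] y 0.157 0.178 rmin 0.2562
side 0.69 zmax [0.0074 0.0092] y 0.151 0.173 rmin 0.1954
side 0.705 zmax [0.007  0.0093] y 0.151 0.176 rmin 0.1975
side 0.72 zmax [0.0079 0.0098] y 0.154 0.176 rmin 0.2093
side 0.735 zmax [0.0086 0.0103] y 0.153 0.179 rmin 0.2212
side 0.75 zmax [0.0087 0.0107] y 0.155 0.18 rmin 0.2324
side 0.765 zmax [0.0095 0.0119] y 0.156 0.18 rmin 0.2436
side 0.78 zmax [0.0095 0.0111] y 0.161 0.179 rmin 0.2599
```

The rasp blade there is only 9 mm high, so the handle (underside at 18 mm) passes over it. Jar clears too. Grasp the handle.

Request:
move_arm:
  steps: "50 -29.5 8.6 25 0 0 0.7; 50 0 0 30 0 0 0; 50 0 0 20 0 0 0; 50 0 0 0 0 0 0; 50 0 0 0 0 0 0; 50 0 0 0 0 0 0"
  force: 50

```text
clock: 38.72
tool_pos: [0.581, 0.0851, 0.0819]
ee_rot: [[0.094, 0.996, 0.002], [0.996, -0.094, -0.0], [0.0, 0.002, -1.0]]
ft_force: [0.8, 0.3, 0.4]
gripper_width: 0.585
```

```bash
python3 -c "
from wr import *
go((.5792,.0841),.037,84.5)"
```

```text
38.72 [0.581  0.0851 0.0819] F [0.8 0.3 0.4] g 0.585
[[0.094, 0.996, 0.002], [0.996, -0.094, -0.0], [0.0, 0.002, -1.0]] [-0.057  0.405  1.692 -0.     1.043  0.038]
tool shift mm [-1.1 -1.8 44.9] turn z 0.08 heading 84.58
```

Request:
move_arm:
  steps: "50 0 -1 20 0 0 0; 50 0 0 15 0 0 0; 50 0 0 7 0 0 0; 50 0 0 0 0 0 0; 50 0 0 0 0 0 0; 50 0 0 0 0 0 0; 50 0 0 0 0 0 0"

```text
clock: 39.3
tool_pos: [0.5802, 0.0852, 0.0402]
ee_rot: [[0.094, 0.996, 0.002], [0.996, -0.094, -0.0], [0.0, 0.002, -1.0]]
ft_force: [-0.8, 0.5, 0.4]
gripper_width: 0.583
```

Request:
move_arm:
  steps: "10 0 0 0.5 0 0 0; 10 0 0 0 0 0 0; 10 0 0 0 0 0 0; 10 0 0 0 0 0 0; 10 0 0 0 0 0 0; 10 0 0 0 0 0 0; 10 0 0 0 0 0 0; 10 0 0 0 0 0 0"

```text
clock: 39.97
tool_pos: [0.5795, 0.0852, 0.0389]
ee_rot: [[0.094, 0.996, 0.001], [0.996, -0.094, -0.0], [0.0, 0.001, -1.0]]
ft_force: [-2.0, 0.3, 5.9]
gripper_width: 0.215
```

```bash
python3 -c "
from wr import *
go((.5792,.0841),.0365,84.5); print(status.observe()['wrist_torque'])
"
```

```text
39.97 [0.5795 0.0852 0.0389] F [-2.   0.3  5.9] g 0.215
[[0.094, 0.996, 0.001], [0.996, -0.094, -0.0], [0.0, 0.001, -1.0]] [-0.057  0.471  1.704  0.     0.965  0.038]
tool shift mm [-1.1 -0.2  2.4] turn z 0.08 heading 84.58
[ 0.02573769  0.29624104 -0.05154395]
```

Request:
move_arm:
  steps: "10 -0.1 4.5 0 0 0 3; 10 -0.1 4.5 0 0 0 3; 10 -0.1 4.5 0 0 0 3; 10 -0.1 4.5 0 0 0 3; 10 -0.1 4.5 0 0 0 3; 10 -0.1 4.5 0 0 0 3; 10 0 0 0 0 0 0; 10 0 0 0 0 0 0"

```text
clock: 40.63
tool_pos: [0.6063, 0.0783, 0.0389]
ee_rot: [[0.397, 0.918, 0.002], [0.918, -0.397, -0.0], [0.001, 0.002, -1.0]]
ft_force: [1.7, -1.3, 4.1]
gripper_width: 0.222
```

```bash
cat >> wr.py <<'E'
def arc(c=(.5715,-.001)):
    s=st(); print('tq',np.round(s['wrist_torque'],2)); t=s['tool_pos'][:2]-np.array(c); R=s['ee_rot']
    print('R',np.hypot(*t).round(4),'pos ang',np.degrees(np.arctan2(t[1],t[0])).round(2),'tool ang',np.degrees(np.arctan2(R[1][0],R[0][0])).round(2))
E
python3 -c "
from wr import *
arc()"
```

```text
40.63 [0.6063 0.0783 0.0389] F [ 1.7 -1.3  4.1] g 0.222
[[0.397, 0.918, 0.002], [0.918, -0.397, -0.0], [0.001, 0.002, -1.0]] [-0.065  0.515  1.636 -0.     0.988  0.343]
tq [-0.19 -0.25 -0.11]
R 0.0866 pos ang 66.29 tool ang 66.63
```

Request:
move_arm:
  steps: "10 -0.1 4.5 0 0 0 3; 10 -0.1 4.5 0 0 0 3; 10 -0.1 4.5 0 0 0 3; 10 -0.1 4.5 0 0 0 3; 10 -0.1 4.5 0 0 0 3; 10 -0.1 4.5 0 0 0 3; 10 0 0 0 0 0 0; 10 0 0 0 0 0 0"

```text
clock: 41.3
tool_pos: [0.6291, 0.0638, 0.0389]
ee_rot: [[0.66, 0.751, 0.003], [0.751, -0.66, -0.001], [0.001, 0.003, -1.0]]
ft_force: [3.0, -2.2, 3.6]
gripper_width: 0.22
```

```bash
python3 -c "
from wr import *
arc()
im,d,p=cap('scene'); b=cv2.resize(im[190:310,270:430],None,fx=4.5,fy=4.5,interpolation=cv2.INTER_CUBIC); cv2.imwrite('pics/sc22.png',b[:,:,::-1])"
```

```text
41.3 [0.6291 0.0638 0.0389] F [ 3.  -2.2  3.6] g 0.22
[[0.66, 0.751, 0.003], [0.751, -0.66, -0.001], [0.001, 0.003, -1.0]] [-8.600e-02  5.520e-01  1.578e+00 -1.000e-03  1.008e+00  6.350e-01]
tq [-0.39 -0.62  0.16]
R 0.0867 pos ang 48.36 tool ang 48.7
```

View pics/sc22.png

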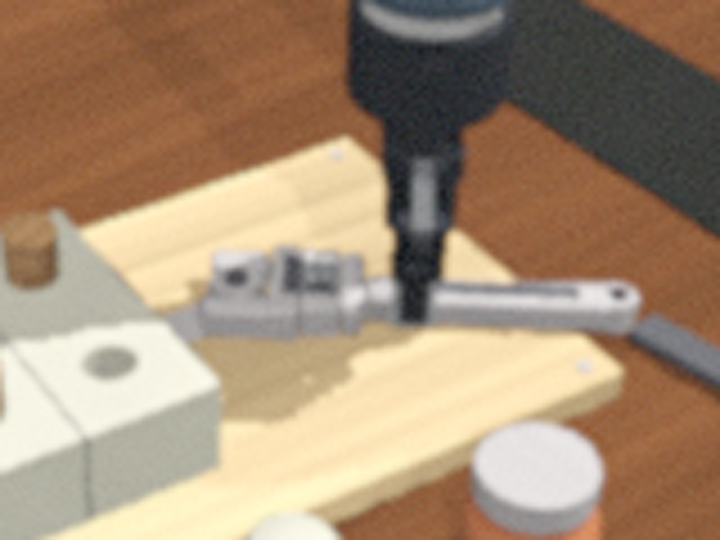

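Wrench has swung 36° with the head around the nut; continue carefully.

Request:
move_arm:
  steps: "10 -0.1 4.5 0 0 0 3; 10 -0.1 4.5 0 0 0 3; 10 -0.1 4.5 0 0 0 3; 10 -0.1 4.5 0 0 0 3; 10 -0.1 4.5 0 0 0 3; 10 0 0 0 0 0 0; 10 0 0 0 0 0 0"

```text
clock: 41.93
tool_pos: [0.6441, 0.0468, 0.0389]
ee_rot: [[0.832, 0.555, 0.003], [0.555, -0.832, -0.001], [0.002, 0.003, -1.0]]
ft_force: [5.2, -3.7, 1.9]
gripper_width: 0.22
```

```bash
python3 -c "
from wr import *
arc()"
```

```text
41.93 [0.6441 0.0468 0.0389] F [ 5.2 -3.7  1.9] g 0.22
[[0.832, 0.555, 0.003], [0.555, -0.832, -0.001], [0.002, 0.003, -1.0]] [-1.110e-01  5.760e-01  1.541e+00 -1.000e-03  1.022e+00  8.730e-01]
tq [-0.57 -0.83  0.28]
R 0.0869 pos ang 33.34 tool ang 33.68
```

Request:
move_arm:
  steps: "10 -0.1 4.5 0 0 0 3; 10 -0.1 4.5 0 0 0 3; 10 0 0 0 0 0 0; 10 0 0 0 0 0 0"

```text
clock: 42.27
tool_pos: [0.6487, 0.0391, 0.0389]
ee_rot: [[0.885, 0.465, 0.003], [0.465, -0.885, -0.001], [0.002, 0.002, -1.0]]
ft_force: [5.1, -3.2, 2.8]
gripper_width: 0.221
```

```bash
python3 -c "
from wr import *
arc()"
```

```text
42.27 [0.6487 0.0391 0.0389] F [ 5.1 -3.2  2.8] g 0.221
[[0.885, 0.465, 0.003], [0.465, -0.885, -0.001], [0.002, 0.002, -1.0]] [-1.220e-01  5.830e-01  1.529e+00 -1.000e-03  1.026e+00  9.660e-01]
tq [-0.44 -0.83  0.51]
R 0.087 pos ang 27.48 tool ang 27.72
```

Request:
move_arm:
  steps: "10 -0.1 4.5 0 0 0 3; 10 -0.1 4.5 0 0 0 3; 10 0 0 0 0 0 0; 10 0 0 0 0 0 0"

```text
clock: 42.6
tool_pos: [0.6526, 0.0307, 0.0389]
ee_rot: [[0.929, 0.37, 0.004], [0.37, -0.929, -0.002], [0.003, 0.003, -1.0]]
ft_force: [6.2, -4.7, 1.9]
gripper_width: 0.222
```

```bash
python3 -c "
from wr import *
arc()"
```

```text
42.6 [0.6526 0.0307 0.0389] F [ 6.2 -4.7  1.9] g 0.222
[[0.929, 0.37, 0.004], [0.37, -0.929, -0.002], [0.003, 0.003, -1.0]] [-1.340e-01  5.890e-01  1.519e+00 -1.000e-03  1.029e+00  1.058e+00]
tq [-0.65 -0.95  0.68]
R 0.0871 pos ang 21.36 tool ang 21.74
```

Request:
move_arm:
  steps: "10 -0.1 4.5 0 0 0 3; 10 0 0 0 0 0 0; 10 0 0 0 0 0 0"

```text
clock: 42.85
tool_pos: [0.6542, 0.0264, 0.039]
ee_rot: [[0.947, 0.322, 0.004], [0.322, -0.947, -0.002], [0.003, 0.003, -1.0]]
ft_force: [6.4, -5.0, 3.5]
gripper_width: 0.223
```

```bash
python3 -c "
from wr import *
arc()"
```

```text
42.85 [0.6542 0.0264 0.039 ] F [ 6.4 -5.   3.5] g 0.223
[[0.947, 0.322, 0.004], [0.322, -0.947, -0.002], [0.003, 0.003, -1.0]] [-1.400e-01  5.910e-01  1.516e+00 -1.000e-03  1.031e+00  1.104e+00]
tq [-0.72 -0.96  0.73]
R 0.0871 pos ang 18.33 tool ang 18.76
```

Request:
move_arm:
  steps: "10 -0.1 4.5 0 0 0 3; 10 0 0 0 0 0 0; 10 0 0 0 0 0 0"

```text
clock: 43.1
tool_pos: [0.6555, 0.0219, 0.0389]
ee_rot: [[0.962, 0.272, 0.004], [0.272, -0.962, -0.002], [0.003, 0.003, -1.0]]
ft_force: [6.1, -5.4, 1.8]
gripper_width: 0.22
```

```bash
python3 -c "
from wr import *
arc()"
```

```text
43.1 [0.6555 0.0219 0.0389] F [ 6.1 -5.4  1.8] g 0.22
[[0.962, 0.272, 0.004], [0.272, -0.962, -0.002], [0.003, 0.003, -1.0]] [-0.146  0.594  1.512 -0.002  1.032  1.15 ]
tq [-0.85 -0.97  0.8 ]
R 0.0871 pos ang 15.24 tool ang 15.76
```

Request:
move_arm:
  steps: "10 0 2.3 0 0 0 1.5; 10 0 0 0 0 0 0; 10 0 0 0 0 0 0"

```text
clock: 43.35
tool_pos: [0.6561, 0.0199, 0.039]
ee_rot: [[0.969, 0.247, 0.004], [0.247, -0.969, -0.002], [0.003, 0.003, -1.0]]
ft_force: [6.9, -4.5, 2.0]
gripper_width: 0.221
```

```bash
python3 -c "
from wr import *
arc()
im,d,p=cap('scene'); b=cv2.resize(im[210:330,290:450],None,fx=4.5,fy=4.5,interpolation=cv2.INTER_CUBIC); cv2.imwrite('pics/sc23.png',b[:,:,::-1])"
```

```text
43.35 [0.6561 0.0199 0.039 ] F [ 6.9 -4.5  2. ] g 0.221
[[0.969, 0.247, 0.004], [0.247, -0.969, -0.002], [0.003, 0.003, -1.0]] [-0.149  0.594  1.511 -0.002  1.033  1.173]
tq [-0.7  -0.98  0.91]
R 0.0871 pos ang 13.86 tool ang 14.28
```

View pics/sc23.png

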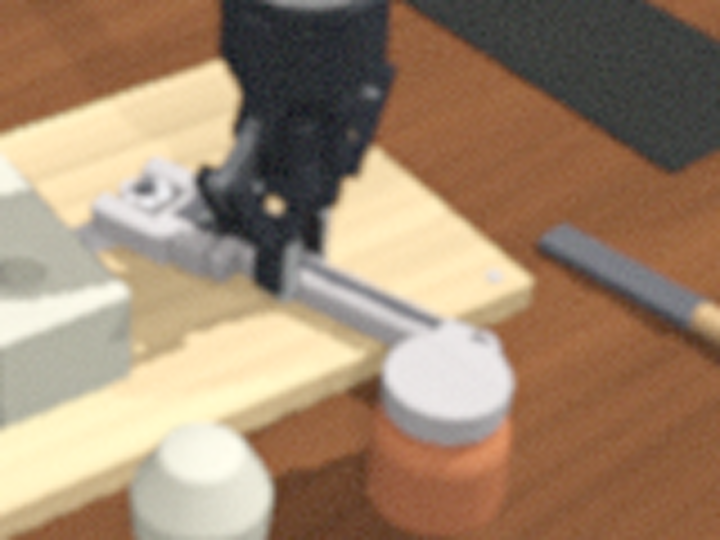

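Request:
move_arm:
  steps: "10 0 2.3 0 0 0 1.5; 10 0 0 0 0 0 0; 10 0 0 0 0 0 0; 10 0 0 0 0 0 0"

```text
clock: 43.73
tool_pos: [0.6566, 0.0176, 0.0389]
ee_rot: [[0.975, 0.221, 0.003], [0.221, -0.975, -0.002], [0.003, 0.003, -1.0]]
ft_force: [5.9, -4.5, 2.2]
gripper_width: 0.223
```

```bash
cat >> wr.py <<'E'
def ntq(c=(.5715,-.001)):
    s=status.observe(); r=np.array(s['tool_pos'])[:2]-np.array(c); F=s['ft_force']; tz=s['wrist_torque'][2]
    print('nut torque',round(tz+r[0]*F[1]-r[1]*F[0],3),'tz',round(tz,3))
E
python3 -c "
from wr import *
arc();ntq()"
```

```text
43.73 [0.6566 0.0176 0.0389] F [ 5.9 -4.5  2.2] g 0.223
[[0.975, 0.221, 0.003], [0.221, -0.975, -0.002], [0.003, 0.003, -1.0]] [-0.153  0.595  1.509 -0.002  1.033  1.196]
tq [-0.75 -0.96  0.96]
R 0.0871 pos ang 12.32 tool ang 12.79
nut torque 0.468 tz 0.962
```

Request:
move_arm:
  steps: "10 0 1.5 0 0 0 1; 10 0 0 0 0 0 0; 10 0 0 0 0 0 0; 10 0 0 0 0 0 0"

```text
clock: 44.07
tool_pos: [0.6569, 0.0162, 0.0389]
ee_rot: [[0.979, 0.204, 0.003], [0.204, -0.979, -0.002], [0.003, 0.003, -1.0]]
ft_force: [5.8, -4.5, 2.1]
gripper_width: 0.225
```

```bash
python3 -c "
from wr import *
arc();ntq()
im,d,p=cap('side'); b=cv2.resize(im[190:310,260:420],None,fx=4.5,fy=4.5,interpolation=cv2.INTER_CUBIC); cv2.imwrite('pics/si24.png',b[:,:,::-1])"
```

```text
44.07 [0.6569 0.0162 0.0389] F [ 5.8 -4.5  2.1] g 0.225
[[0.979, 0.204, 0.003], [0.204, -0.979, -0.002], [0.003, 0.003, -1.0]] [-0.155  0.596  1.508 -0.002  1.034  1.211]
tq [-0.72 -0.91  0.96]
R 0.0871 pos ang 11.37 tool ang 11.8
nut torque 0.471 tz 0.956
```

View pics/si24.png

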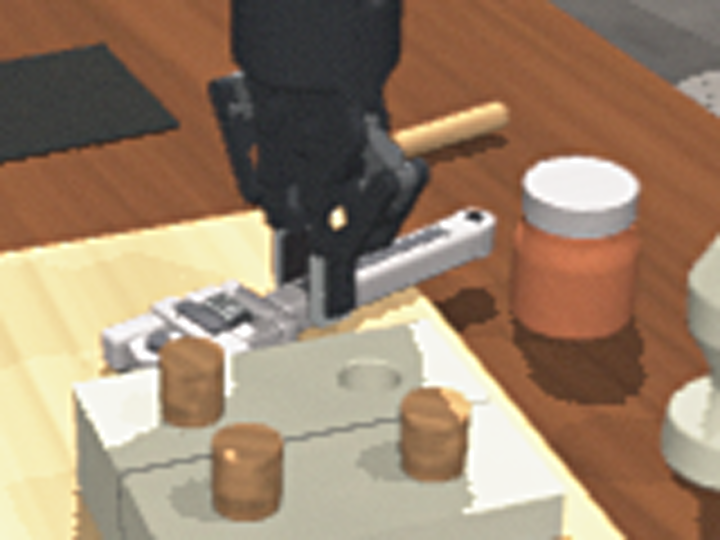

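```bash
python3 -c "
from wr import *
q=np.load('w1.npz',allow_pickle=True); p1=q['p'].item(); h=onz(p1,[[322,62]],.021)[0]; print('hole dist from origin',np.hypot(h[0]-.634,h[1]-.3173))
q=np.load('w17.npz',allow_pickle=True); p1=q['p'].item(); h=onz(p1,[[326.5,119.5]],.036)[0]; print('w17',h, np.degrees(np.arctan2(h[1]+.0005,h[0]-.5722)))
im,d,p=cap('side'); h=onz(p,[[365.6,238]],.036)[0]; v=h[:2]-[.5715,-.001]; print('side',h,np.hypot(*v),np.degrees(np.arctan2(v[1],v[0])))
print(proj(p,[[.5715,-.001,.039],[.6569,.0162,.036]]))
im,d,p=cap('scene'); X=cloud(p,d); b=cv2.resize(im[220:310,330:430],None,fx=6,fy=6,interpolation=cv2.INTER_CUBIC); cv2.imwrite('pics/sc24.png',b[:,:,::-1])
"
```

```text
hole dist from origin 0.1872141785733087
w17 [0.58813603 0.18684045 0.036     ] 85.13786481564622
side [0.75660164 0.03880172 0.036     ] 0.18933249123954812 12.13531986875787
[[294.84317153 264.61943133]
 [329.36025611 252.65115622]]
```

View pics/sc24.png

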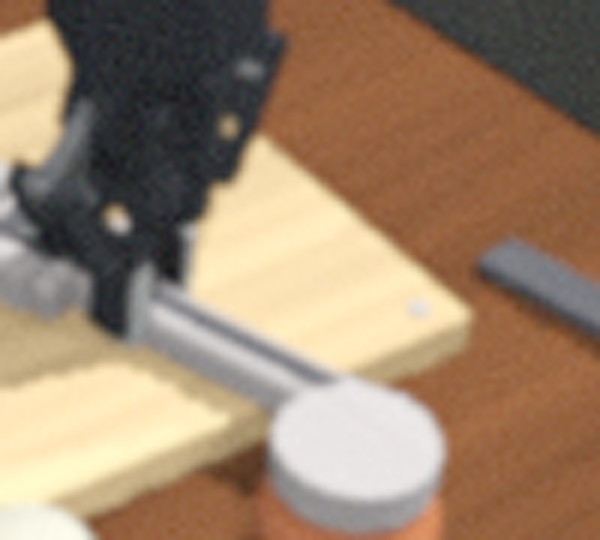

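Request:
move_arm:
  steps: "10 0 1.5 0 0 0 1; 10 0 0 0 0 0 0; 10 0 0 0 0 0 0; 10 0 0 0 0 0 0"

```text
clock: 44.55
tool_pos: [0.6572, 0.0147, 0.0389]
ee_rot: [[0.982, 0.187, 0.003], [0.187, -0.982, -0.002], [0.003, 0.003, -1.0]]
ft_force: [5.6, -4.3, 2.5]
gripper_width: 0.218
```

```bash
python3 -c "
from wr import *
arc();ntq()"
```

```text
44.55 [0.6572 0.0147 0.0389] F [ 5.6 -4.3  2.5] g 0.218
[[0.982, 0.187, 0.003], [0.187, -0.982, -0.002], [0.003, 0.003, -1.0]] [-0.157  0.596  1.508 -0.002  1.034  1.226]
tq [-0.77 -0.95  1.  ]
R 0.0871 pos ang 10.39 tool ang 10.8
nut torque 0.538 tz 0.995
```

Request:
move_arm:
  steps: "30 0 0 0 0 0 0; 45 0 0 0 0 0 0; 45 0 0 0 0 0 0; 45 0 0 -30 0 0 0; 45 15 0 -40 0 0 0; 45 15 0 -40 0 0 0; 45 0 0 -30 0 0 0; 45 0 0 0 0 0 0"

```text
clock: 45.22
tool_pos: [0.6888, 0.0211, 0.1846]
ee_rot: [[0.983, 0.185, 0.012], [0.185, -0.983, -0.001], [0.011, 0.003, -1.0]]
ft_force: [0.5, 0.7, 1.2]
gripper_width: 0.523
```

Request:
move_arm:
  steps: "45 0 0 0 0 0 0; 45 0 0 0 0 0 0; 45 0 0 0 0 0 0"

```text
clock: 45.47
tool_pos: [0.6829, 0.0214, 0.1737]
ee_rot: [[0.983, 0.184, -0.005], [0.184, -0.983, 0.001], [-0.004, -0.002, -1.0]]
ft_force: [0.5, 0.6, 0.7]
gripper_width: 0.529
```

```bash
python3 -c "
from wr import *
st(); im,d,p=cap('wrist','w25.png'); np.savez('w25.npz',im=im,d=d,p=p)
c=proj(p,[[.5715,-.001,.037]])[0].astype(int); print(c); b=cv2.resize(im[c[1]-45:c[1]+45,c[0]-55:c[0]+55],None,fx=7,fy=6.6,interpolation=cv2.INTER_CUBIC)
b=cv2.resize(im[c[1]-45:c[1]+45,c[0]-55:c[0]+55],None,fx=6.5,fy=6.5,interpolation=cv2.INTER_CUBIC); cv2.imwrite('pics/zw25.png',b[:,:,::-1])"
```

```text
45.47 [0.6829 0.0214 0.1737] F [0.5 0.6 0.7] g 0.529
[[0.983, 0.184, -0.005], [0.184, -0.983, 0.001], [-0.004, -0.002, -1.0]] [-0.142  0.485  1.369  0.     1.293  1.244]
[326 372]
```

View pics/w25.png

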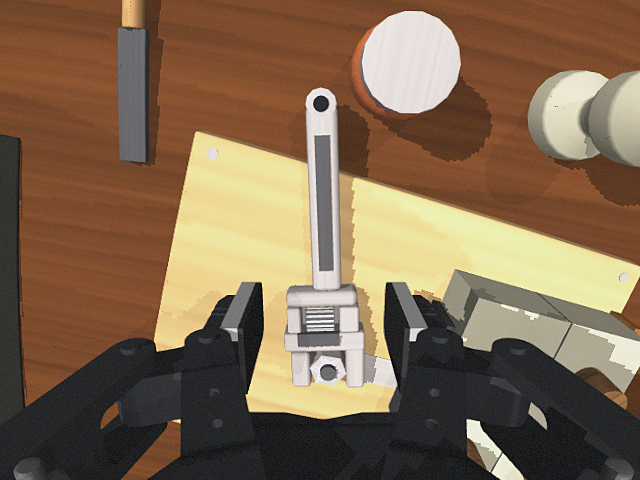

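View pics/zw25.png

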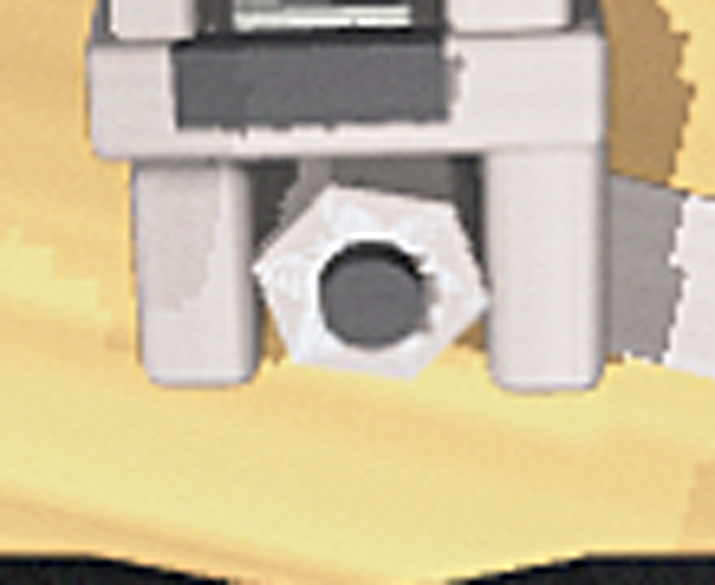

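Run:
```python
from wr import *
q=np.load('w25.npz',allow_pickle=True); im,d,p=q['im'],q['d'],q['p'].item()
hx=np.array([[255,268],[332,185],[455,207],[488,297],[410,380],[298,360]])/6.5+[326-55,372-45]
W=onz(p,hx,0.035)[:,:2]*1000; c=W.mean(0); a=np.degrees(np.arctan2(*(W-c).T[::-1])); print('nut c',c,a.round(1),(a%60).round(1),(a%60).mean(),np.linalg.norm(W-c,axis=1).round(1))
W,mm=wrench(im,d,p,.036,(270,80,370,400))
yaw=np.radians(190.8)
for _ in range(4):
    ux=np.array([np.cos(yaw),np.sin(yaw)]);uy=np.array([-ux[1],ux[0]]); t=W@ux; l=W@uy; t0=t.min()
    a=np.arange(t0+.02,t0+.12,.004); mid=[]
    for q_ in a:
        s=l[np.abs(t-q_)<.002]; mid.append((s.min()+s.max())/2)
    k=np.polyfit(a,mid,1); yaw+=np.arctan(k[0])
o=ux*(t0+.199-.0015)+uy*np.polyval(k,a.mean()); print('handle heading',np.degrees(yaw)-180,'origin',o)
L=np.c_[(W-o)@ux,(W-o)@uy]*1000
for b in (-11,-8,0,6,9,12):
    s=np.sort(L[np.abs(L[:,0]-b)<1.5][:,1]); g=np.nonzero(np.diff(s)>1.5)[0]; print(b,s[0].round(1),s[-1].round(1),[(s[j].round(1),s[j+1].round(1)) for j in g])
```

```text
nut c [571.76002933  -2.39328655] [  91.8   30.2  -31.6  -87.2 -151.2  150.9] [31.8 30.2 28.4 32.8 28.8 30.9] 30.49583825468419 [13.5 13.8 13.7 13.2 13.8 13.4]
handle heading 12.385473442775861 origin [ 0.57251935 -0.00291757]
-11 -27.6 24.8 [(np.float64(-14.4), np.float64(-10.9)), (np.float64(8.8), np.float64(12.4))]
-8 -27.1 24.8 [(np.float64(10.2), np.float64(12.4))]
0 -27.5 24.8 []
6 -27.2 24.8 [(np.float64(-14.4), np.float64(-11.5))]
9 -27.3 24.8 [(np.float64(-14.5), np.float64(-10.8)), (np.float64(7.7), np.float64(12.2))]
12 -26.7 24.8 [(np.float64(-15.4), np.float64(-5.0)), (np.float64(4.7), np.float64(12.1))]
```

The crop shows the nut (crop (370,290)) is not square to the jaws. It turned 55° (0.96 rad), which fits reaching the stop from a start of 0.24. After that I turned about 18° too far and that forced the jaw open to about 27 mm. I'll swing the wrench back into line, re-snug the jaw, and check the stop gently.

```bash
python3 -c "
from wr import *
go((.6570,.0157),.075,12.4)"
```

```text
45.52 [0.683  0.0213 0.1736] F [0.3 0.3 0.8] g 0.522
[[0.983, 0.184, -0.005], [0.184, -0.983, 0.001], [-0.004, -0.002, -1.0]] [-0.142  0.485  1.369  0.     1.293  1.244]
tool shift mm [-26.1   0.8  98.7] turn z -1.81 heading 10.59
```

Request:
move_arm:
  steps: "45 -26.1 0.8 25 0 0 -1.8; 45 0 0 30 0 0 0; 45 0 0 30 0 0 0; 45 0 0 13 0 0 0; 45 0 0 0 0 0 0; 45 0 0 0 0 0 0; 45 0 0 0 0 0 0"

```text
clock: 46.1
tool_pos: [0.6604, 0.0153, 0.0798]
ee_rot: [[0.977, 0.214, 0.002], [0.214, -0.977, -0.0], [0.002, 0.001, -1.0]]
ft_force: [0.3, -0.7, 0.1]
gripper_width: 0.528
```

```bash
python3 -c "
from wr import *
go((.6570,.0157),.039,12.4)"
```

```text
46.1 [0.6604 0.0153 0.0798] F [ 0.3 -0.7  0.1] g 0.528
[[0.977, 0.214, 0.002], [0.214, -0.977, -0.0], [0.002, 0.001, -1.0]] [-0.156  0.545  1.489  0.     1.105  1.198]
tool shift mm [-3.3 -1.2 40.8] turn z -0.02 heading 12.38
```

Request:
move_arm:
  steps: "45 -1.5 -0.8 20 0 0 0; 45 0 0 13 0 0 0; 45 0 0 5 0 0 0; 45 0 0 0 0 0 0; 45 0 0 0 0 0 0; 45 0 0 0 0 0 0"

```text
clock: 46.6
tool_pos: [0.6582, 0.0158, 0.0413]
ee_rot: [[0.977, 0.214, 0.001], [0.214, -0.977, -0.0], [0.001, 0.001, -1.0]]
ft_force: [0.5, 0.3, 0.1]
gripper_width: 0.526
```

Request:
move_arm:
  steps: "10 0 0 0 0 0 0; 10 0 0 0 0 0 0; 10 0 0 0 0 0 0; 10 0 0 0 0 0 0; 10 0 0 0 0 0 0; 10 0 0 0 0 0 0"

```text
clock: 47.1
tool_pos: [0.6582, 0.0157, 0.0414]
ee_rot: [[0.977, 0.215, 0.001], [0.215, -0.977, -0.0], [0.001, 0.001, -1.0]]
ft_force: [-1.7, -1.4, 5.7]
gripper_width: 0.217
```

```bash
python3 -c "
from wr import *
arc((.5717,-.002)); ntq()"
```

```text
47.1 [0.6582 0.0157 0.0414] F [-1.7 -1.4  5.7] g 0.217
[[0.977, 0.215, 0.001], [0.215, -0.977, -0.0], [0.001, 0.001, -1.0]] [-0.156  0.595  1.503 -0.     1.042  1.199]
tq [-0.07  0.21  0.11]
R 0.0882 pos ang 11.55 tool ang 12.4
nut torque 0.016 tz 0.107
```

Request:
move_arm:
  steps: "10 -0.1 -4.6 0 0 0 -3; 10 -0.1 -4.6 0 0 0 -3; 10 -0.1 -4.6 0 0 0 -3; 10 -0.1 -4.6 0 0 0 -3; 10 -0.1 -4.6 0 0 0 -3; 10 -0.1 -4.6 0 0 0 -3; 10 0 0 0 0 0 0; 10 0 0 0 0 0 0"

```text
clock: 47.77
tool_pos: [0.6486, 0.0417, 0.0414]
ee_rot: [[0.863, 0.505, 0.002], [0.505, -0.863, 0.0], [0.002, 0.001, -1.0]]
ft_force: [0.4, 0.1, 4.2]
gripper_width: 0.217
```

```bash
python3 -c "
from wr import *
arc((.5717,-.002)); ntq()"
```

```text
47.77 [0.6486 0.0417 0.0414] F [0.4 0.1 4.2] g 0.217
[[0.863, 0.505, 0.002], [0.505, -0.863, 0.0], [0.002, 0.001, -1.0]] [-0.118  0.58   1.528  0.     1.032  0.923]
tq [ 0.07 -0.06  0.27]
R 0.0884 pos ang 29.61 tool ang 30.33
nut torque 0.258 tz 0.269
```

Request:
move_arm:
  steps: "30 0 0 0 0 0 0; 45 0 0 0 0 0 0; 45 0 0 0 0 0 0; 45 0 0 -30 0 0 0; 45 15 0 -40 0 0 0; 45 15 0 -30 0 0 0; 45 0 0 -20 0 0 0; 45 0 0 0 0 0 0"

```text
clock: 48.43
tool_pos: [0.6767, 0.0567, 0.1654]
ee_rot: [[0.863, 0.506, 0.009], [0.506, -0.863, -0.001], [0.008, 0.005, -1.0]]
ft_force: [1.0, -0.2, 0.9]
gripper_width: 0.527
```

Request:
move_arm:
  steps: "45 0 0 0 0 0 0; 45 0 0 0 0 0 0; 45 0 0 0 0 0 0"

```text
clock: 48.68
tool_pos: [0.6716, 0.0564, 0.1569]
ee_rot: [[0.863, 0.505, -0.004], [0.505, -0.863, 0.0], [-0.003, -0.002, -1.0]]
ft_force: [-0.1, 0.2, -0.0]
gripper_width: 0.529
```

```bash
cat >> wr.py <<'E'
def look2(fn,hd,roi=(260,60,390,405)):
    s=st(); im,d,p=cap('wrist',fn+'.png'); np.savez(fn+'.npz',im=im,d=d,p=p)
    W,mm=wrench(im,d,p,.036,roi)
    yaw=np.radians(hd+180)
    for _ in range(4):
        ux=np.array([np.cos(yaw),np.sin(yaw)]);uy=np.array([-ux[1],ux[0]]); t=W@ux; l=W@uy; t0=t.min()
        a=np.arange(t0+.02,t0+.12,.004); mid=[]
        for q_ in a:
            s=l[np.abs(t-q_)<.002]; mid.append((s.min()+s.max())/2)
        k=np.polyfit(a,mid,1); yaw+=np.arctan(k[0])
    o=ux*(t0+.199-.0015)+uy*np.polyval(k,a.mean()); print('handle heading',np.degrees(yaw)-180,'origin',o.round(4),'worm',(o-ux*.042-uy*.0055).round(4))
    L=np.c_[(W-o)@ux,(W-o)@uy]*1000
    for b in (-8,0,9,12):
        s=np.sort(L[np.abs(L[:,0]-b)<1.5][:,1]); g=np.nonzero(np.diff(s)>1.5)[0]; print(b,s[0].round(1),s[-1].round(1),[(s[j].round(1),s[j+1].round(1)) for j in g])
    c=proj(p,[[.5715,-.0015,.037]])[0].astype(int); print('crop origin',c-[55,45]); b=cv2.resize(im[c[1]-45:c[1]+45,c[0]-55:c[0]+55],None,fx=6.5,fy=6.5,interpolation=cv2.INTER_CUBIC); cv2.imwrite('pics/z'+fn+'.png',b[:,:,::-1])
def hexa(fn,pts,org):
    p=np.load(fn+'.npz',allow_pickle=True)['p'].item(); W=onz(p,np.array(pts)/6.5+org,.035)[:,:2]*1000; c=W.mean(0); a=np.degrees(np.arctan2(*(W-c).T[::-1])); print('nut',c,(a%60).round(1),(a%60).mean().round(2),np.linalg.norm(W-c,axis=1).round(1))
E
python3 -c "
from wr import *
look2('w26',30.4)"
```

```text
48.68 [0.6716 0.0564 0.1569] F [-0.1  0.2 -0. ] g 0.529
[[0.863, 0.505, -0.004], [0.505, -0.863, 0.0], [-0.003, -0.002, -1.0]] [-0.092  0.482  1.408 -0.     1.255  0.949]
handle heading 30.246816740625007 origin [ 0.5728 -0.0021] worm [0.6063 0.0238]
-8 -27.2 24.9 []
0 -27.4 25.1 []
9 -27.0 25.4 [(np.float64(-14.2), np.float64(-10.7)), (np.float64(9.1), np.float64(11.9))]
12 -26.3 25.4 [(np.float64(-14.9), np.float64(-6.4)), (np.float64(4.9), np.float64(12.0))]
crop origin [268 344]
```

View pics/zw26.png

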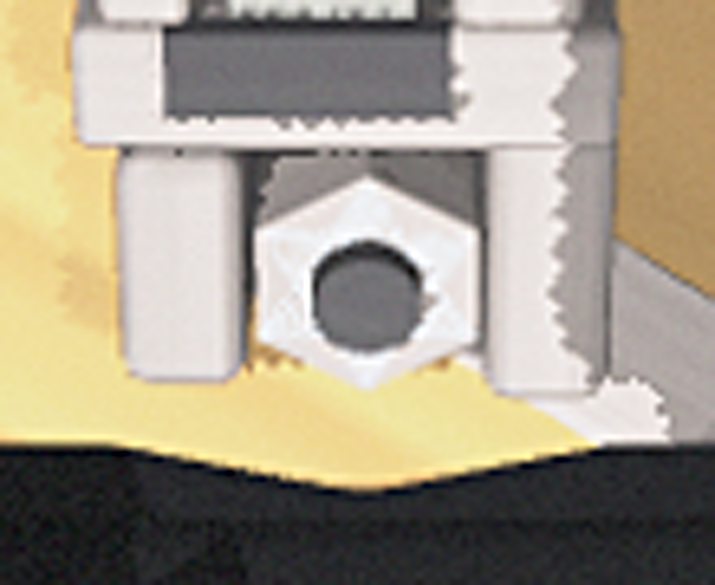

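Aligned again. Re-roll the worm.

```bash
python3 -c "
from wr import *
go((.6115,.0268),.070,30.2)"
```

```text
48.73 [0.6717 0.0564 0.157 ] F [-0.6 -0.7  0.6] g 0.527
[[0.863, 0.505, -0.004], [0.505, -0.863, 0.0], [-0.003, -0.002, -1.0]] [-0.092  0.482  1.408 -0.     1.255  0.949]
tool shift mm [-66.6  -4.7  87.2] turn z 0.16 heading 30.36
```

Request:
move_arm:
  steps: "0 -33.3 -2.3 0 0 0 0; 0 -33.3 -2.3 0 0 0 0; 0 0 0 20 0 0 0; 0 0 0 30 0 0 0; 0 0 0 25 0 0 0; 0 0 0 8 0 0 0; 0 0 0 0 0 0 0; 0 0 0 0 0 0 0"

```text
clock: 49.4
tool_pos: [0.6131, 0.0268, 0.0759]
ee_rot: [[0.863, 0.506, -0.001], [0.506, -0.863, 0.0], [-0.001, -0.001, -1.0]]
ft_force: [0.6, 0.6, 0.8]
gripper_width: 0.001
```

Request:
move_arm:
  steps: "0 0 0 0 0 0 0; 0 0 0 0 0 0 0; 0 0 0 0 0 0 0"

```text
clock: 49.65
tool_pos: [0.6145, 0.0267, 0.0779]
ee_rot: [[0.863, 0.506, 0.003], [0.506, -0.863, -0.0], [0.002, 0.002, -1.0]]
ft_force: [-0.3, -0.3, -0.5]
gripper_width: 0.001
```

```bash
python3 -c "
from wr import *
go((.6115,.0268),.0578,30.2)"
```

```text
49.65 [0.6145 0.0267 0.0779] F [-0.3 -0.3 -0.5] g 0.001
[[0.863, 0.506, 0.003], [0.506, -0.863, -0.0], [0.002, 0.002, -1.0]] [-0.149  0.463  1.618 -0.     1.058  0.891]
tool shift mm [-2.6 -1.6 20.1] turn z 0.19 heading 30.39
```

Request:
move_arm:
  steps: "0 -1 -1 10 0 0 0; 0 0 0 6 0 0 0; 0 0 0 0 0 0 0; 0 0 0 0 0 0 0; 0 0 0 0 0 0 0; 0 0 0 0 0 0 0"

```text
clock: 50.15
tool_pos: [0.6122, 0.0271, 0.0604]
ee_rot: [[0.863, 0.506, 0.0], [0.506, -0.863, -0.0], [0.0, 0.0, -1.0]]
ft_force: [0.3, -0.7, -0.0]
gripper_width: -0.005
```

Request:
move_arm:
  steps: "0 0 0 2.5 0 0 0; 0 0 0 0.7 0 0 0; 0 0 0 0.7 0 0 0; 0 0 0 0 0 0 0; 0 0 0 0 0 0 0; 0 0 0 0 0 0 0"

```text
clock: 50.65
tool_pos: [0.6122, 0.0271, 0.0568]
ee_rot: [[0.863, 0.506, 0.0], [0.506, -0.863, -0.0], [0.0, 0.0, -1.0]]
ft_force: [-1.5, 0.3, 5.2]
gripper_width: 0.001
```

Request:
move_arm:
  steps: "0 -2 0 0 0 0 0; 0 -2 0 0 0 0 0; 0 -2 0 0 0 0 0; 0 -2 0 0 0 0 0; 0 -2 0 0 0 0 0; 0 -2 0 0 0 0 0; 0 0 0 0 0 0 0; 0 0 0 0 0 0 0"

```text
clock: 51.32
tool_pos: [0.6019, 0.0211, 0.0569]
ee_rot: [[0.863, 0.506, 0.001], [0.506, -0.863, 0.0], [0.001, 0.0, -1.0]]
ft_force: [2.6, 2.8, 5.5]
gripper_width: 0.001
```

Request:
move_arm:
  steps: "0 0 0 -6 0 0 0; 0 6 0 -2 0 0 0; 0 6 0 0 0 0 0; 0 0 0 0 0 0 0; 0 0 0 5 0 0 0; 0 0 0 0 0 0 0; 0 0 0 0 0 0 0; 0 0 0 0 0 0 0"

```text
clock: 51.98
tool_pos: [0.6115, 0.0271, 0.0588]
ee_rot: [[0.863, 0.506, -0.001], [0.506, -0.863, 0.0], [-0.001, -0.001, -1.0]]
ft_force: [-0.1, 0.8, -0.2]
gripper_width: 0.0
```

Request:
move_arm:
  steps: "0 0 0 1.5 0 0 0; 0 0 0 1 0 0 0; 0 0 0 0 0 0 0; 0 0 0 0 0 0 0; 0 0 0 0 0 0 0"

```text
clock: 52.4
tool_pos: [0.6121, 0.0271, 0.057]
ee_rot: [[0.863, 0.506, 0.0], [0.506, -0.863, -0.0], [0.0, 0.0, -1.0]]
ft_force: [0.2, -0.1, 1.0]
gripper_width: 0.003
```

Request:
move_arm:
  steps: "0 0 0 0.6 0 0 0; 0 0 0 0 0 0 0; 0 0 0 0 0 0 0; 0 0 0 0 0 0 0"

```text
clock: 52.73
tool_pos: [0.6121, 0.0271, 0.0568]
ee_rot: [[0.863, 0.506, 0.0], [0.506, -0.863, -0.0], [0.0, 0.0, -1.0]]
ft_force: [-2.0, -0.5, 5.2]
gripper_width: -0.004
```

Request:
move_arm:
  steps: "0 -2 0 0 0 0 0; 0 -2 0 0 0 0 0; 0 -2 0 0 0 0 0; 0 0 0 0 0 0 0"

```text
clock: 53.07
tool_pos: [0.6077, 0.024, 0.057]
ee_rot: [[0.863, 0.506, 0.002], [0.506, -0.863, -0.0], [0.002, 0.001, -1.0]]
ft_force: [3.0, 2.4, 3.3]
gripper_width: -0.0
```

Request:
move_arm:
  steps: "0 -2 0 0 0 0 0; 0 -2 0 0 0 0 0; 0 -2 0 0 0 0 0; 0 0 0 0 0 0 0"

```text
clock: 53.4
tool_pos: [0.6024, 0.0209, 0.0569]
ee_rot: [[0.863, 0.506, 0.002], [0.506, -0.863, -0.0], [0.002, 0.001, -1.0]]
ft_force: [3.2, 1.7, 4.9]
gripper_width: 0.002
```

Request:
move_arm:
  steps: "20 0 0 -20 0 0 0; 45 20 0 -30 0 0 0; 45 30 0 -30 0 0 0; 45 20 0 -20 0 0 0; 45 0 0 0 0 0 0; 45 0 0 0 0 0 0; 45 0 0 0 0 0 0; 45 0 0 0 0 0 0"

```text
clock: 54.07
tool_pos: [0.6592, 0.0558, 0.153]
ee_rot: [[0.863, 0.505, -0.006], [0.505, -0.863, 0.0], [-0.005, -0.003, -1.0]]
ft_force: [-0.2, -1.3, -0.7]
gripper_width: 0.525
```

```bash
python3 -c "
from wr import *
look2('w27',30.4)"
```

```text
54.07 [0.6592 0.0558 0.153 ] F [-0.2 -1.3 -0.7] g 0.525
[[0.863, 0.505, -0.006], [0.505, -0.863, 0.0], [-0.005, -0.003, -1.0]] [-9.400e-02  4.620e-01  1.446e+00 -1.000e-03  1.239e+00  9.470e-01]
handle heading 29.822928617538423 origin [ 0.5718 -0.0018] worm [0.6055 0.0239]
-8 -25.5 25.2 []
0 -25.6 25.0 []
9 -25.0 25.4 [(np.float64(-12.6), np.float64(-7.8)), (np.float64(7.4), np.float64(11.5))]
12 -24.4 24.8 [(np.float64(-13.3), np.float64(-3.6)), (np.float64(4.0), np.float64(11.6))]
crop origin [276 334]
```

View pics/zw27.png

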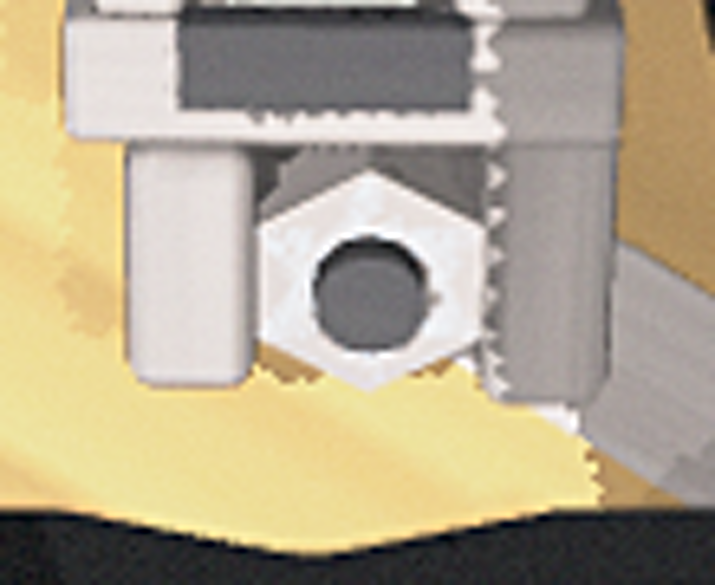

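```bash
python3 -c "
from wr import *
go((.6110,.0272),.0595,29.8)"
```

```text
54.12 [0.6594 0.0558 0.1533] F [ 0.4 -0.3  0.6] g 0.525
[[0.863, 0.505, -0.005], [0.505, -0.863, 0.0], [-0.004, -0.003, -1.0]] [-0.094  0.462  1.445 -0.     1.239  0.947]
tool shift mm [-55.8   0.4  94. ] turn z 0.55 heading 30.35
```

Request:
move_arm:
  steps: "0 -28.5 -0.5 0 0 0 0.5; 0 -28.5 -0.5 0 0 0 0; 0 0 0 25 0 0 0; 0 0 0 30 0 0 0; 0 0 0 25 0 0 0; 0 0 0 8 0 0 0; 0 0 0 0 0 0 0; 0 0 0 0 0 0 0"

```text
clock: 54.78
tool_pos: [0.6114, 0.0283, 0.0675]
ee_rot: [[0.867, 0.498, -0.001], [0.498, -0.867, 0.0], [-0.001, -0.001, -1.0]]
ft_force: [0.4, -0.4, 0.9]
gripper_width: -0.001
```

Request:
move_arm:
  steps: "0 0 0 0 0 0 0; 0 0 0 0 0 0 0; 0 0 0 0 0 0 0; 0 0 0 0 0 0 0"

```text
clock: 55.12
tool_pos: [0.6125, 0.0284, 0.069]
ee_rot: [[0.867, 0.498, 0.002], [0.498, -0.867, -0.0], [0.001, 0.001, -1.0]]
ft_force: [0.8, -0.0, 0.0]
gripper_width: -0.001
```

```bash
python3 -c "
from wr import *
go((.6110,.0272),.0575,29.8)"
```

```text
55.12 [0.6125 0.0284 0.069 ] F [ 0.8 -0.   0. ] g -0.001
[[0.867, 0.498, 0.002], [0.498, -0.867, -0.0], [0.001, 0.001, -1.0]] [-0.147  0.473  1.625 -0.     1.042  0.902]
tool shift mm [-2.   0.3 11.5] turn z 0.09 heading 29.89
```

Request:
move_arm:
  steps: "0 -1 0 7 0 0 0; 0 0 0 3 0 0 0; 0 0 0 0 0 0 0; 0 0 0 0 0 0 0; 0 0 0 0 0 0 0; 0 0 0 0 0 0 0"

```text
clock: 55.62
tool_pos: [0.6108, 0.028, 0.0576]
ee_rot: [[0.867, 0.498, -0.0], [0.498, -0.867, 0.0], [-0.0, -0.0, -1.0]]
ft_force: [0.9, -0.0, 0.4]
gripper_width: 0.002
```

Request:
move_arm:
  steps: "0 0 0 1 0 0 0; 0 0 0 0.7 0 0 0; 0 0 0 0 0 0 0; 0 0 0 0 0 0 0; 0 0 0 0 0 0 0"

```text
clock: 56.03
tool_pos: [0.6113, 0.0281, 0.0568]
ee_rot: [[0.867, 0.498, 0.001], [0.498, -0.867, 0.0], [0.001, 0.0, -1.0]]
ft_force: [-1.7, 0.1, 5.0]
gripper_width: -0.003
```

Request:
move_arm:
  steps: "0 -2 0 0 0 0 0; 0 -2 0 0 0 0 0; 0 -2 0 0 0 0 0; 0 0 0 0 0 0 0"

```text
clock: 56.37
tool_pos: [0.6067, 0.0249, 0.0569]
ee_rot: [[0.867, 0.498, 0.003], [0.498, -0.867, -0.0], [0.002, 0.001, -1.0]]
ft_force: [3.7, 3.1, 4.9]
gripper_width: 0.0
```

Request:
move_arm:
  steps: "0 -2 0 0 0 0 0; 0 -2 0 0 0 0 0; 0 -2 0 0 0 0 0; 0 0 0 0 0 0 0"

```text
clock: 56.7
tool_pos: [0.6016, 0.0219, 0.0569]
ee_rot: [[0.867, 0.498, 0.003], [0.498, -0.867, -0.0], [0.002, 0.001, -1.0]]
ft_force: [4.5, 2.1, 4.2]
gripper_width: -0.001
```

Request:
move_arm:
  steps: "20 0 0 -20 0 0 0; 45 20 0 -30 0 0 0; 45 20 0 0 0 0 0; 45 10 0 0 0 0 0; 45 0 0 0 0 0 0; 45 0 0 0 0 0 0; 45 0 0 0 0 0 0"

```text
clock: 57.28
tool_pos: [0.642, 0.0465, 0.1045]
ee_rot: [[0.867, 0.498, -0.004], [0.498, -0.867, -0.0], [-0.003, -0.002, -1.0]]
ft_force: [-0.5, 0.1, -1.2]
gripper_width: 0.524
```

```bash
python3 -c "
from wr import *
go((.6469,.0412),.040,29.8)"
```

```text
57.28 [0.642  0.0465 0.1045] F [-0.5  0.1 -1.2] g 0.524
[[0.867, 0.498, -0.004], [0.498, -0.867, -0.0], [-0.003, -0.002, -1.0]] [-1.110e-01  4.840e-01  1.523e+00 -1.000e-03  1.138e+00  9.380e-01]
tool shift mm [ 1.8  7.2 64.5] turn z 0.08 heading 29.88
```

Request:
move_arm:
  steps: "45 2 7 20 0 0 0; 45 0 0 20 0 0 0; 45 0 0 14 0 0 0; 45 0 0 0 0 0 0; 45 0 0 0 0 0 0; 45 0 0 0 0 0 0; 45 0 0 0 0 0 0"

```text
clock: 57.87
tool_pos: [0.6499, 0.0417, 0.0534]
ee_rot: [[0.867, 0.498, 0.002], [0.498, -0.867, -0.0], [0.002, 0.001, -1.0]]
ft_force: [0.3, -0.5, 1.4]
gripper_width: 0.522
```

```bash
python3 -c "
from wr import *
go((.6469,.0412),.039,29.8)"
```

```text
57.87 [0.6499 0.0417 0.0534] F [ 0.3 -0.5  1.4] g 0.522
[[0.867, 0.498, 0.002], [0.498, -0.867, -0.0], [0.002, 0.001, -1.0]] [-0.118  0.565  1.522 -0.     1.053  0.931]
tool shift mm [-2.9 -1.  14.4] turn z 0.09 heading 29.89
```

Request:
move_arm:
  steps: "45 -1.5 -0.7 8 0 0 0; 45 0 0 5 0 0 0; 45 0 0 0 0 0 0; 45 0 0 0 0 0 0; 45 0 0 0 0 0 0; 45 0 0 0 0 0 0"

```text
clock: 58.37
tool_pos: [0.6476, 0.0417, 0.0392]
ee_rot: [[0.867, 0.498, 0.0], [0.498, -0.867, -0.0], [0.0, 0.0, -1.0]]
ft_force: [-0.3, 0.2, -0.1]
gripper_width: 0.526
```

Request:
move_arm:
  steps: "10 0 0 0 0 0 0; 10 0 0 0 0 0 0; 10 0 0 0 0 0 0; 10 0 0 0 0 0 0; 10 0 0 0 0 0 0; 10 0 0 0 0 0 0"

```text
clock: 58.87
tool_pos: [0.6478, 0.0415, 0.0395]
ee_rot: [[0.867, 0.498, 0.001], [0.498, -0.867, -0.0], [0.0, 0.001, -1.0]]
ft_force: [-0.0, -1.6, 3.1]
gripper_width: 0.217
```

```bash
python3 -c "
from wr import *
arc((.5717,-.002)); ntq((.5717,-.002))"
```

```text
58.87 [0.6478 0.0415 0.0395] F [-0.  -1.6  3.1] g 0.217
[[0.867, 0.498, 0.001], [0.498, -0.867, -0.0], [0.0, 0.001, -1.0]] [-0.118  0.582  1.529 -0.     1.03   0.931]
tq [-0.24  0.18  0.02]
R 0.0876 pos ang 29.75 tool ang 29.88
nut torque -0.103 tz 0.017
```

Request:
move_arm:
  steps: "10 0 1.5 0 0 0 1; 10 0 0 0 0 0 0; 10 0 0 0 0 0 0; 10 0 0 0 0 0 0"

```text
clock: 59.2
tool_pos: [0.6483, 0.0407, 0.0395]
ee_rot: [[0.875, 0.484, 0.0], [0.484, -0.875, 0.0], [0.0, -0.0, -1.0]]
ft_force: [-1.6, 1.7, 5.3]
gripper_width: 0.215
```

```bash
python3 -c "
from wr import *
arc((.5717,-.002)); ntq((.5717,-.002))"
```

```text
59.2 [0.6483 0.0407 0.0395] F [-1.6  1.7  5.3] g 0.215
[[0.875, 0.484, 0.0], [0.484, -0.875, 0.0], [0.0, -0.0, -1.0]] [-0.12   0.583  1.527  0.     1.031  0.946]
tq [0.05 0.3  0.36]
R 0.0877 pos ang 29.14 tool ang 28.92
nut torque 0.556 tz 0.357
```

Request:
move_arm:
  steps: "10 0 1.5 0 0 0 1; 10 0 0 0 0 0 0; 10 0 0 0 0 0 0; 10 0 0 0 0 0 0"

```text
clock: 59.53
tool_pos: [0.649, 0.0396, 0.0395]
ee_rot: [[0.883, 0.469, 0.0], [0.469, -0.883, 0.0], [0.0, -0.0, -1.0]]
ft_force: [-1.6, 1.2, 4.9]
gripper_width: 0.22
```

```bash
python3 -c "
from wr import *
arc((.5717,-.002)); ntq((.5717,-.002))"
```

```text
59.53 [0.649  0.0396 0.0395] F [-1.6  1.2  4.9] g 0.22
[[0.883, 0.469, 0.0], [0.469, -0.883, 0.0], [0.0, -0.0, -1.0]] [-0.121  0.584  1.526  0.     1.031  0.961]
tq [0.21 0.26 0.48]
R 0.0878 pos ang 28.27 tool ang 27.94
nut torque 0.635 tz 0.48
```

Resistance rises at once to ~0.6 N m (nut's own stiffness is 0.15), so the nut is on its stop. Release and look before taking the wrench off.

Request:
move_arm:
  steps: "30 0 0 0 0 0 0; 45 0 0 0 0 0 0; 45 0 0 0 0 0 0; 45 0 0 -30 0 0 0; 45 15 0 -40 0 0 0; 45 15 0 -30 0 0 0; 45 0 0 -20 0 0 0; 45 0 0 0 0 0 0"

```text
clock: 60.2
tool_pos: [0.679, 0.053, 0.1645]
ee_rot: [[0.884, 0.468, 0.01], [0.468, -0.884, -0.001], [0.009, 0.006, -1.0]]
ft_force: [0.9, 0.3, 0.4]
gripper_width: 0.523
```

Request:
move_arm:
  steps: "45 0 0 0 0 0 0; 45 0 0 0 0 0 0; 45 0 0 0 0 0 0"

```text
clock: 60.45
tool_pos: [0.6736, 0.0529, 0.1558]
ee_rot: [[0.884, 0.467, -0.004], [0.467, -0.884, 0.0], [-0.003, -0.002, -1.0]]
ft_force: [0.1, -0.1, -0.1]
gripper_width: 0.529
```

```bash
python3 -c "
from wr import *
look2('w28',28)"
```

```text
60.45 [0.6736 0.0529 0.1558] F [ 0.1 -0.1 -0.1] g 0.529
[[0.884, 0.467, -0.004], [0.467, -0.884, 0.0], [-0.003, -0.002, -1.0]] [-0.097  0.487  1.404 -0.     1.255  0.988]
handle heading 29.073981347230273 origin [ 0.572  -0.0017] worm [0.606  0.0235]
-8 -25.1 24.7 []
0 -25.5 24.8 []
9 -25.2 24.9 [(np.float64(-12.4), np.float64(-8.9)), (np.float64(8.7), np.float64(11.5))]
12 -24.6 24.9 [(np.float64(-13.2), np.float64(-2.6)), (np.float64(3.0), np.float64(12.2))]
crop origin [269 345]
```

View pics/zw28.png

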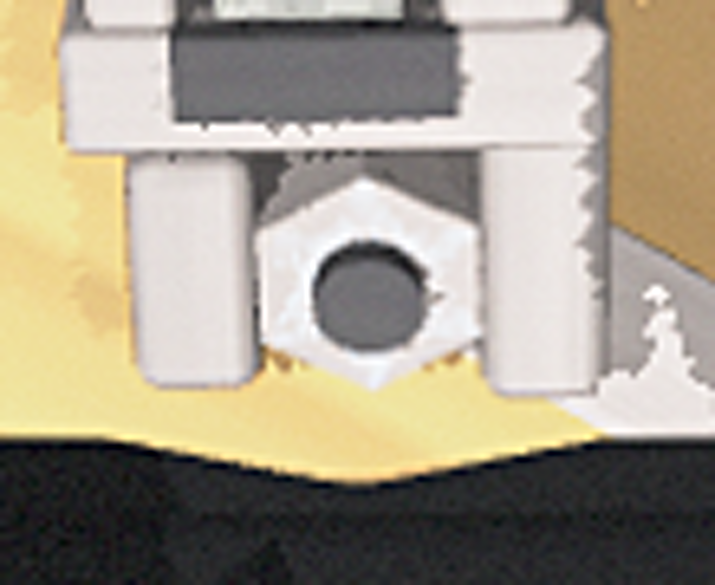

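```bash
python3 -c "
from wr import *
hexa('w28',[(258,232),(363,180),(475,228),(482,335),(372,388),(262,345)],[269,345])
hexa('w26',[(256,232),(368,178),(478,225),(480,340),(370,388),(258,345)],[268,344])
go((.572+.0865*np.cos(np.radians(29.07)),-.0017+.0865*np.sin(np.radians(29.07))),.0395,29.07)
"
```

```text
nut [571.62588958  -2.14010266] [27.8 30.5 31.  30.2 29.5 31.8] 30.13 [13.7 13.5 13.5 13.9 13.5 14. ]
nut [571.70610197  -2.31449211] [30.6 30.5 34.  30.1 31.2 33.4] 31.62 [13.9 13.7 14.1 14.1 13.5 14.3]
60.5 [0.6737 0.0529 0.1558] F [-1.  -0.1 -0.1] g 0.525
[[0.884, 0.467, -0.004], [0.467, -0.884, 0.0], [-0.003, -0.002, -1.0]] [-0.097  0.487  1.404 -0.     1.255  0.988]
tool shift mm [-28.6  -0.8 116.4] turn z -1.2 heading 27.87
```

Request:
move_arm:
  steps: "45 -28 -0.5 25 0 0 -1.2; 45 0 0 30 0 0 0; 45 0 0 30 0 0 0; 45 0 0 10 0 0 0; 45 0 0 0 0 0 0; 45 0 0 0 0 0 0; 45 0 0 0 0 0 0; 45 0 0 0 0 0 0"

```text
clock: 61.17
tool_pos: [0.6518, 0.0402, 0.0653]
ee_rot: [[0.874, 0.486, 0.004], [0.486, -0.874, -0.0], [0.003, 0.002, -1.0]]
ft_force: [-0.1, 0.0, 0.0]
gripper_width: 0.526
```

```bash
python3 -c "
from wr import *
go((.572+.0865*np.cos(np.radians(29.07)),-.0017+.0865*np.sin(np.radians(29.07))),.0395,29.07)
"
```

```text
61.17 [0.6518 0.0402 0.0653] F [-0.1  0.   0. ] g 0.526
[[0.874, 0.486, 0.004], [0.486, -0.874, -0.0], [0.003, 0.002, -1.0]] [-0.12   0.55   1.516 -0.     1.072  0.943]
tool shift mm [-3.7 -2.2 25.8] turn z 0.02 heading 29.09
```

Request:
move_arm:
  steps: "45 -1.5 -1.5 15 0 0 0; 45 0 0 9 0 0 0; 45 0 0 0 0 0 0; 45 0 0 0 0 0 0; 45 0 0 0 0 0 0; 45 0 0 0 0 0 0"
  force: 70

```text
clock: 61.67
tool_pos: [0.6487, 0.0408, 0.0399]
ee_rot: [[0.874, 0.486, 0.001], [0.486, -0.874, -0.0], [0.001, 0.001, -1.0]]
ft_force: [0.5, -0.3, 0.3]
gripper_width: 0.526
```

```bash
python3 -c "
from wr import *
go((.572+.0865*np.cos(np.radians(29.07)),-.0017+.0865*np.sin(np.radians(29.07))),.0395,29.07)
"
```

```text
61.67 [0.6487 0.0408 0.0399] F [ 0.5 -0.3  0.3] g 0.526
[[0.874, 0.486, 0.001], [0.486, -0.874, -0.0], [0.001, 0.001, -1.0]] [-0.119  0.583  1.527 -0.     1.031  0.944]
tool shift mm [-1.2 -0.1  0.4] turn z 0.02 heading 29.09
```

Request:
move_arm:
  steps: "10 0 0 0 0 0 0; 10 0 0 0 0 0 0; 10 0 0 0 0 0 0; 10 0 0 0 0 0 0; 10 0 0 0 0 0 0; 10 0 0 0 0 0 0"

```text
clock: 62.17
tool_pos: [0.6486, 0.0406, 0.0399]
ee_rot: [[0.874, 0.486, 0.001], [0.486, -0.874, -0.0], [0.001, 0.001, -1.0]]
ft_force: [-0.7, -1.1, 6.0]
gripper_width: 0.209
```

Request:
move_arm:
  steps: "10 0 0 -3 0 0 0; 10 0 0 -3 0 0 0; 10 0 0 -3 0 0 0; 10 0 0 0 0 0 0; 10 0 0 0 0 0 0"

```text
clock: 62.58
tool_pos: [0.6471, 0.0406, 0.047]
ee_rot: [[0.874, 0.486, -0.002], [0.486, -0.874, -0.0], [-0.002, -0.001, -1.0]]
ft_force: [-0.2, -3.0, -9.7]
gripper_width: 0.211
```

```bash
python3 -c "
from wr import *
arc();
im,d,p=cap('scene'); b=cv2.resize(im[210:310,290:430],None,fx=5,fy=5,interpolation=cv2.INTER_CUBIC); cv2.imwrite('pics/sc29.png',b[:,:,::-1])"
```

```text
62.58 [0.6471 0.0406 0.047 ] F [-0.2 -3.  -9.7] g 0.211
[[0.874, 0.486, -0.002], [0.486, -0.874, -0.0], [-0.002, -0.001, -1.0]] [-1.200e-01  5.710e-01  1.528e+00 -1.000e-03  1.045e+00  9.430e-01]
tq [-0.31 -0.52  0.4 ]
R 0.0863 pos ang 28.8 tool ang 29.1
```

View pics/sc29.png

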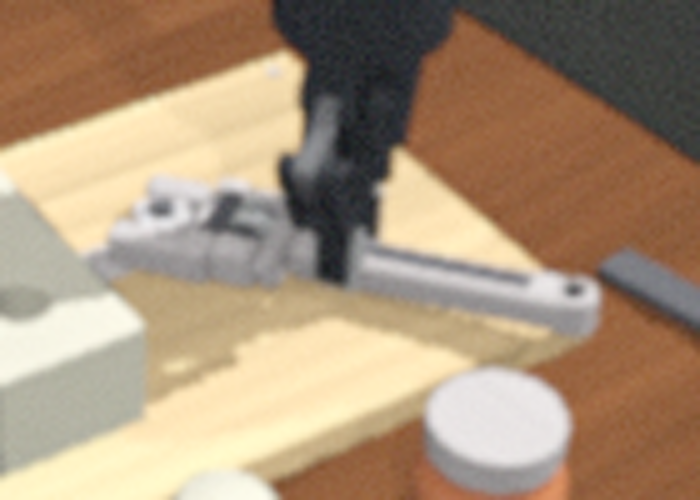

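Request:
move_arm:
  steps: "10 0 0 -3 0 0 0; 10 0 0 -3 0 0 0; 10 0 0 -3 0 0 0; 10 0 0 -3 0 0 0; 10 0 0 0 0 0 0; 10 0 0 0 0 0 0"

```text
clock: 63.13
tool_pos: [0.6458, 0.0403, 0.059]
ee_rot: [[0.874, 0.486, -0.005], [0.486, -0.874, -0.001], [-0.005, -0.002, -1.0]]
ft_force: [-5.0, -5.7, -9.5]
gripper_width: 0.213
```

Request:
move_arm:
  steps: "10 0 0 -3 0 0 0; 10 0 0 -4 0 0 0; 10 0 0 -5 0 0 0; 10 0 0 -5 0 0 0; 10 0 0 0 0 0 0; 10 0 0 0 0 0 0"

```text
clock: 63.63
tool_pos: [0.647, 0.041, 0.0768]
ee_rot: [[0.874, 0.486, -0.002], [0.486, -0.874, 0.0], [-0.002, -0.001, -1.0]]
ft_force: [-4.3, -3.1, -7.3]
gripper_width: 0.213
```

```bash
python3 -c "
from wr import *
arc();
im,d,p=cap('scene'); b=cv2.resize(im[210:310,290:430],None,fx=5,fy=5,interpolation=cv2.INTER_CUBIC); cv2.imwrite('pics/sc30.png',b[:,:,::-1])"
```

```text
63.63 [0.647  0.041  0.0768] F [-4.3 -3.1 -7.3] g 0.213
[[0.874, 0.486, -0.002], [0.486, -0.874, 0.0], [-0.002, -0.001, -1.0]] [-0.119  0.529  1.521 -0.     1.094  0.944]
tq [-0.37  0.32  0.05]
R 0.0864 pos ang 29.05 tool ang 29.07
```

View pics/sc30.png

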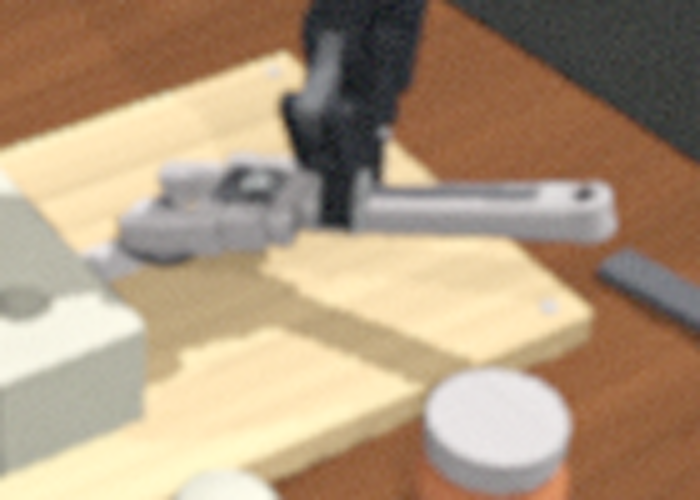

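Request:
move_arm:
  steps: "10 0 0 -4 0 0 0; 10 0 0 -4 0 0 0; 10 0 0 -5 0 0 0; 10 0 0 -5 0 0 0; 10 0 0 0 0 0 0; 10 0 0 0 0 0 0; 10 0 0 0 0 0 0"

```text
clock: 64.27
tool_pos: [0.6483, 0.041, 0.0955]
ee_rot: [[0.874, 0.486, 0.001], [0.486, -0.874, 0.0], [0.001, 0.0, -1.0]]
ft_force: [0.1, 0.1, -3.8]
gripper_width: 0.212
```

```bash
python3 -c "
from wr import *
arc();
im,d,p=cap('scene'); b=cv2.resize(im[200:300,290:430],None,fx=5,fy=5,interpolation=cv2.INTER_CUBIC); cv2.imwrite('pics/sc31.png',b[:,:,::-1])
im,d,p=cap('side'); b=cv2.resize(im[180:290,250:400],None,fx=5,fy=5,interpolation=cv2.INTER_CUBIC); cv2.imwrite('pics/si31.png',b[:,:,::-1])"
```

```text
64.27 [0.6483 0.041  0.0955] F [ 0.1  0.1 -3.8] g 0.212
[[0.874, 0.486, 0.001], [0.486, -0.874, 0.0], [0.001, 0.0, -1.0]] [-0.119  0.504  1.514  0.     1.123  0.944]
tq [ 0.02 -0.01  0.04]
R 0.0876 pos ang 28.65 tool ang 29.09
```

View pics/sc31.png

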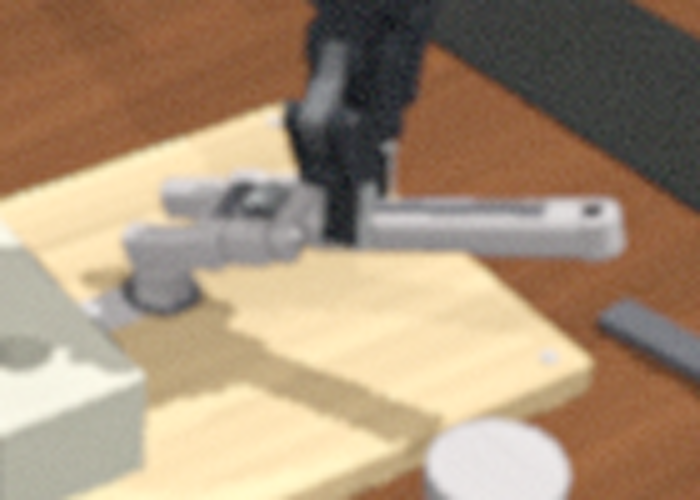

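View pics/si31.png

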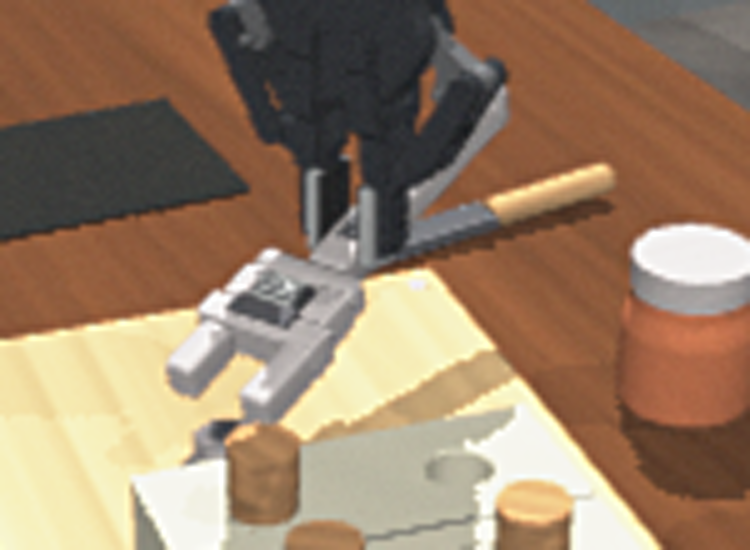

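The wrench is free of the nut, its head drooping slightly in the grip. Measure mat pose and droop.

Request:
move_arm:
  steps: "10 0 0 -30 0 0 0; 10 0 0 -30 0 0 0; 10 0 0 -10 0 0 0; 10 0 0 0 0 0 0; 10 0 0 0 0 0 0; 10 0 0 0 0 0 0; 10 0 0 0 0 0 0"

```text
clock: 64.95
tool_pos: [0.6466, 0.041, 0.1625]
ee_rot: [[0.874, 0.486, -0.004], [0.486, -0.874, 0.001], [-0.003, -0.002, -1.0]]
ft_force: [-0.4, 0.0, -3.8]
gripper_width: 0.209
```

Run:
```python
from wr import *
q=np.load('w1.npz',allow_pickle=True); im,d,p=q['im'],q['d'],q['p'].item()
g=im.max(2); m=((g<75)).astype(np.uint8); r=np.zeros_like(m); r[2:336,230:395]=m[2:336,230:395]
W0,wm=wrench(im,d,p,.021,(240,10,390,320)); r=cv2.morphologyEx(((r>0)|wm).astype(np.uint8),cv2.MORPH_CLOSE,np.ones((9,9)))
ct=max(cv2.findContours(r,0,1)[0],key=cv2.contourArea); W=onz(p,ct.reshape(-1,2),.003)[:,:2]*1000
print('mat',cv2.minAreaRect(W.astype(np.float32)))
s=st(); t=s['tool_pos']; h=np.array(s['ee_rot'])[:2,0]
for n in('scene','side'):
    im,d,p=cap(n); X=cloud(p,d); hsv=cv2.cvtColor(im,cv2.COLOR_RGB2HSV)
    D=X[...,:2]-t[:2]; a=D@h; l=D@np.array([h[1],-h[0]]); m=(np.abs(l)<.012)&(a>.02)&(a<.12)&(X[...,2]>t[2]-.06)&(X[...,2]<t[2]+.06)&(hsv[...,1]<60)
    print(n,m.sum())
    for b in np.arange(.02,.12,.01):
        k=m&(np.abs(a-b)<.005); 
        if k.sum()>3: print(b.round(3),np.percentile(X[...,2][k],[10,50,95]).round(4))
```

```text
mat ((545.8580322265625, 319.4143371582031), (119.63209533691406, 301.9639587402344), 88.3829345703125)
64.95 [0.6466 0.041  0.1625] F [-0.4  0.  -3.8] g 0.209
[[0.874, 0.486, -0.004], [0.486, -0.874, 0.001], [-0.003, -0.002, -1.0]] [-0.12   0.423  1.48   0.     1.243  0.944]
scene 462
0.02 [0.1563 0.1609 0.1637]
0.03 [0.1513 0.163  0.1666]
0.04 [0.1525 0.1644 0.1685]
0.05 [0.157  0.1679 0.1712]
0.06 [0.1604 0.1708 0.1737]
0.07 [0.1594 0.1732 0.1768]
0.08 [0.1626 0.175  0.1789]
0.09 [0.1662 0.1775 0.1819]
0.1 [0.1691 0.1793 0.1844]
0.11 [0.1693 0.1771 0.1845]
side 155
0.03 [0.1528 0.1596 0.1655]
0.04 [0.1551 0.1625 0.1676]
0.05 [0.1577 0.164  0.1683]
0.06 [0.1594 0.1635 0.1683]
0.07 [0.1601 0.1684 0.1731]
0.08 [0.1642 0.1709 0.177 ]
0.09 [0.1676 0.1754 0.1813]
0.1 [0.1693 0.1783 0.1853]
```

Request:
move_arm:
  steps: "10 0 0 0 0 0 6.1; 10 0 0 0 0 0 6.1; 10 0 0 0 0 0 6.1; 10 0 0 0 0 0 6.1; 10 0 0 0 0 0 6.2; 10 0 0 0 0 0 0; 10 0 0 0 0 0 0; 10 0 0 0 0 0 0"

```text
clock: 65.72
tool_pos: [0.6479, 0.0409, 0.1645]
ee_rot: [[1.0, -0.023, -0.001], [-0.023, -1.0, 0.0], [-0.001, -0.0, -1.0]]
ft_force: [0.4, 0.2, -3.1]
gripper_width: 0.208
```

```bash
python3 -c "
from wr import *
go((.546,.319),.13,-1.6)"
```

```text
65.72 [0.6479 0.0409 0.1645] F [ 0.4  0.2 -3.1] g 0.208
[[1.0, -0.023, -0.001], [-0.023, -1.0, 0.0], [-0.001, -0.0, -1.0]] [-0.119  0.421  1.478 -0.     1.243  1.475]
tool shift mm [-108.3 -275.7   34.6] turn z 0.26 heading -1.34
```

Request:
move_arm:
  steps: "10 -13.5 -34.4 0 0 0 0.3; 10 -13.5 -34.4 0 0 0 0; 10 -13.5 -34.4 0 0 0 0; 10 -13.5 -34.4 0 0 0 0; 10 -13.5 -34.4 0 0 0 0; 10 -13.5 -34.4 0 0 0 0; 10 -13.5 -34.4 0 0 0 0; 10 -13.5 -34.4 0 0 0 0"

```text
clock: 66.38
tool_pos: [0.5478, 0.3209, 0.1651]
ee_rot: [[1.0, -0.029, 0.0], [-0.029, -1.0, -0.0], [0.0, -0.0, -1.0]]
ft_force: [1.1, -0.2, -3.0]
gripper_width: 0.214
```

Request:
move_arm:
  steps: "10 0 0 0 0 -4.8 0; 10 0 0 0 0 -4.8 0; 10 0 0 0 0 -4.8 0; 10 0 0 0 0 0 0; 10 0 0 0 0 0 0; 10 0 0 0 0 0 0; 10 0 0 0 0 0 0"

```text
clock: 66.97
tool_pos: [0.5483, 0.3193, 0.1652]
ee_rot: [[0.968, -0.031, -0.247], [-0.03, -1.0, 0.008], [-0.247, -0.0, -0.969]]
ft_force: [-0.6, -0.0, -4.1]
gripper_width: 0.209
```

Run:
```python
from wr import *
s=st(); t=s['tool_pos']; h=np.array(s['ee_rot'])[:2,0]; h/=np.linalg.norm(h)
for n in('scene','side'):
    im,d,p=cap(n); X=cloud(p,d); hsv=cv2.cvtColor(im,cv2.COLOR_RGB2HSV)
    D=X[...,:2]-t[:2]; a=D@h; l=D@np.array([h[1],-h[0]]); m=(np.abs(l)<.012)&(a>.02)&(a<.12)&(X[...,2]>t[2]-.06)&(X[...,2]<t[2]+.06)&(hsv[...,1]<60)
    print(n,[(b.round(3),np.percentile(X[...,2][m&(np.abs(a-b)<.005)],95).round(4)) for b in np.arange(.03,.11,.01) if (m&(np.abs(a-b)<.005)).sum()>3])
    if n=='side': b=cv2.resize(im[90:280,120:380],None,fx=3,fy=3,interpolation=cv2.INTER_CUBIC); cv2.imwrite('pics/si32.png',b[:,:,::-1])
```

```text
66.97 [0.5483 0.3193 0.1652] F [-0.6 -0.  -4.1] g 0.209
[[0.968, -0.031, -0.247], [-0.03, -1.0, 0.008], [-0.247, -0.0, -0.969]] [0.301 0.532 1.338 0.081 1.509 1.888]
scene [(np.float64(0.03), np.float64(0.2244)), (np.float64(0.04), np.float64(0.1618)), (np.float64(0.05), np.float64(0.1614)), (np.float64(0.06), np.float64(0.1615)), (np.float64(0.07), np.float64(0.1615)), (np.float64(0.08), np.float64(0.1613)), (np.float64(0.09), np.float64(0.1614)), (np.float64(0.1), np.float64(0.1625))]
side [(np.float64(0.03), np.float64(0.162)), (np.float64(0.04), np.float64(0.1614)), (np.float64(0.05), np.float64(0.1618)), (np.float64(0.06), np.float64(0.162)), (np.float64(0.07), np.float64(0.1623)), (np.float64(0.08), np.float64(0.1619)), (np.float64(0.09), np.float64(0.1618)), (np.float64(0.1), np.float64(0.1621))]
```

View pics/si32.png

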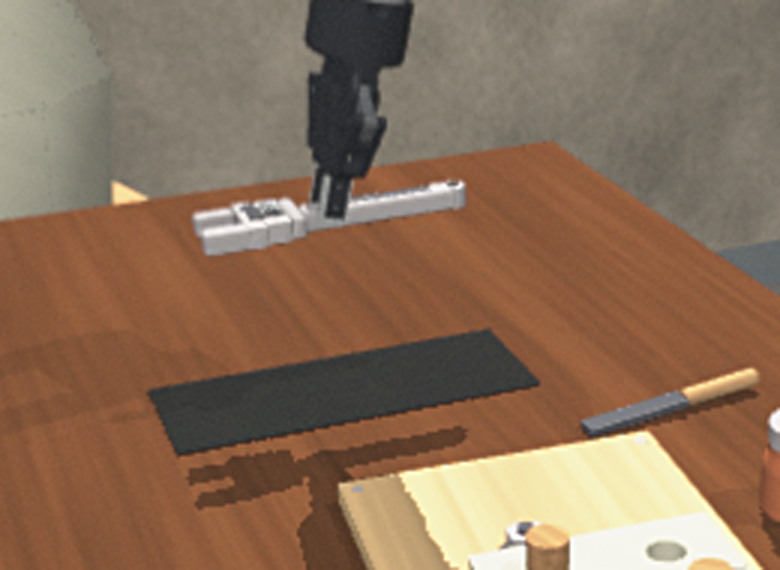

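Level now (top at 161.6 mm along the whole handle). Lower it onto the mat.

Request:
move_arm:
  steps: "10 7.4 0 29 0 0 0; 10 7.4 0 29 0 0 0; 10 7.4 0 29 0 0 0; 10 6.2 0 24 0 0 0; 10 0 0 0 0 0 0; 10 0 0 0 0 0 0; 10 0 0 0 0 0 0; 10 0 0 0 0 0 0"

```text
clock: 67.73
tool_pos: [0.5503, 0.3199, 0.0533]
ee_rot: [[0.969, -0.032, -0.244], [-0.03, -1.0, 0.009], [-0.244, -0.002, -0.97]]
ft_force: [-0.6, 0.1, -3.8]
gripper_width: 0.214
```

Run:
```python
from wr import *
s=st(); t=s['tool_pos']; h=np.array(s['ee_rot'])[:2,0]; h/=np.linalg.norm(h)
for n in('side',):
    im,d,p=cap(n); X=cloud(p,d); hsv=cv2.cvtColor(im,cv2.COLOR_RGB2HSV)
    D=X[...,:2]-t[:2]; a=D@h; l=D@np.array([h[1],-h[0]]); m=(np.abs(l)<.012)&(a>.02)&(a<.12)&(X[...,2]>t[2]-.06)&(X[...,2]<t[2]+.06)&(hsv[...,1]<60)
    print(n,[(b.round(3),np.percentile(X[...,2][m&(np.abs(a-b)<.005)],95).round(4)) for b in np.arange(.03,.11,.01) if (m&(np.abs(a-b)<.005)).sum()>3])
```

```text
67.73 [0.5503 0.3199 0.0533] F [-0.6  0.1 -3.8] g 0.214
[[0.969, -0.032, -0.244], [-0.03, -1.0, 0.009], [-0.244, -0.002, -0.97]] [0.301 0.668 1.377 0.084 1.33  1.874]
side [(np.float64(0.03), np.float64(0.0497)), (np.float64(0.04), np.float64(0.0501)), (np.float64(0.05), np.float64(0.05)), (np.float64(0.06), np.float64(0.0498)), (np.float64(0.07), np.float64(0.05)), (np.float64(0.08), np.float64(0.05)), (np.float64(0.09), np.float64(0.0502)), (np.float64(0.1), np.float64(0.0506))]
```

Request:
move_arm:
  steps: "10 3 0 11.5 0 0 0; 10 2.5 0 9.5 0 0 0; 10 1 0 3.5 0 0 0; 10 0.4 0 1.5 0 0 0; 10 0.2 0 1 0 0 0; 10 0 0 0 0 0 0; 10 0 0 0 0 0 0; 10 0 0 0 0 0 0"

```text
clock: 68.45
tool_pos: [0.5488, 0.3192, 0.0259]
ee_rot: [[0.968, -0.031, -0.25], [-0.03, -1.0, 0.008], [-0.25, 0.0, -0.968]]
ft_force: [-7.3, -4.1, 21.5]
gripper_width: 0.216
```

Request:
move_arm:
  steps: "10 -0.2 0 -0.8 0 0 0; 10 0 0 0 0 0 0; 10 0 0 0 0 0 0; 10 0 0 0 0 0 0"

```text
clock: 68.78
tool_pos: [0.5488, 0.3192, 0.026]
ee_rot: [[0.968, -0.031, -0.25], [-0.03, -1.0, 0.008], [-0.25, 0.0, -0.968]]
ft_force: [-5.5, -4.4, 17.0]
gripper_width: 0.21
```

Request:
move_arm:
  steps: "25 0 0 0 0 0 0; 35 0 0 0 0 0 0; 45 0 0 0 0 0 0; 45 0 0 0 0 0 0; 45 -5 0 -20 0 0 0; 45 -9 0 -35 0 0 0; 45 -9 0 -35 0 0 0; 45 -9 0 -35 0 0 0"

```text
clock: 69.45
tool_pos: [0.5482, 0.3191, 0.1529]
ee_rot: [[0.968, -0.032, -0.25], [-0.031, -0.999, 0.007], [-0.25, 0.001, -0.968]]
ft_force: [1.1, -0.2, -0.7]
gripper_width: 0.528
```

Request:
move_arm:
  steps: "45 0 0 -30 0 4.8 0; 45 0 0 -20 0 4.8 0; 45 0 0 0 0 4.8 0; 45 0 0 0 0 0 0; 45 0 0 0 0 0 0; 45 0 0 0 0 0 0"

```text
clock: 69.95
tool_pos: [0.559, 0.3187, 0.2]
ee_rot: [[0.999, -0.032, -0.004], [-0.032, -0.999, -0.001], [-0.004, 0.001, -1.0]]
ft_force: [-0.5, 0.7, 0.1]
gripper_width: 0.526
```

Run:
```python
from wr import *
st(); im,d,p=cap('wrist','w33.png'); im,d,p=cap('scene','sc33.png'); im,d,p=cap('side','si33.png'); 
X=cloud(p,d); m=(X[...,0]>.42)&(X[...,0]<.68)&(X[...,1]>.27)&(X[...,1]<.38)&(X[...,2]>.010)&(X[...,2]<.06)
T=X[m]; print(T.min(0).round(4),T.max(0).round(4))
for a in np.arange(.43,.68,.025):
    s=T[np.abs(T[:,0]-a)<.012]; print(a.round(3),np.percentile(s[:,2],[50,95]).round(4) if len(s) else '')
```

```text
69.95 [0.559  0.3187 0.2   ] F [-0.5  0.7  0.1] g 0.526
[[0.999, -0.032, -0.004], [-0.032, -0.999, -0.001], [-0.004, 0.001, -1.0]] [3.340e-01 3.750e-01 1.465e+00 1.000e-03 1.306e+00 1.936e+00]
[0.4451 0.2903 0.0101] [0.6589 0.3515 0.027 ]
0.43 
0.455 [0.0181 0.0221]
0.48 [0.0202 0.0243]
0.505 [0.0207 0.0257]
0.53 [0.0198 0.022 ]
0.555 [0.0196 0.0228]
0.58 [0.0188 0.0223]
0.605 [0.0195 0.0229]
0.63 [0.019  0.0228]
0.655 [0.0199 0.0231]
0.68
```

View pics/si33.png

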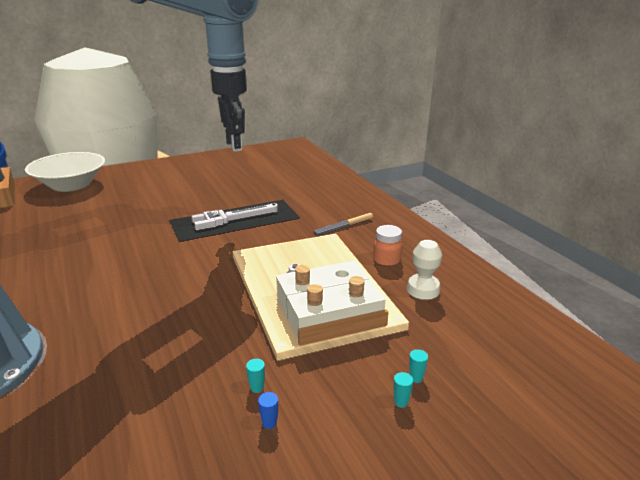

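View pics/sc33.png

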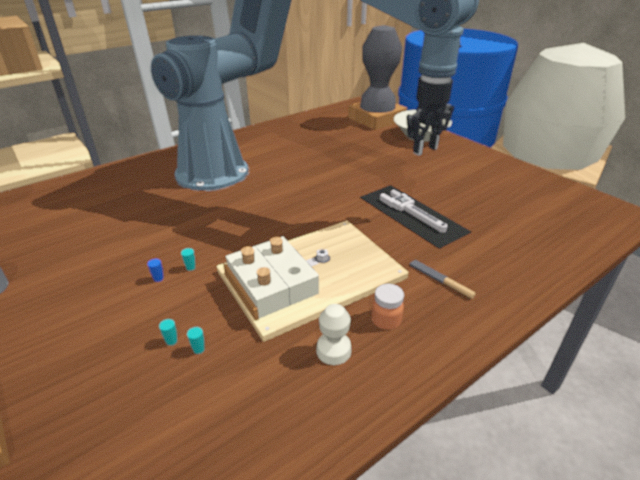

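Wrench lies flat on the mat (side (235,215)). Now check the nut and corks from above once more.

Request:
move_arm:
  steps: "45 0 38 0 0 0 0; 45 0 38 0 0 0 0; 45 0 38 0 0 0 0; 45 0 38 0 0 0 0; 45 0 38 0 0 0 0; 45 0 38 0 0 0 0; 45 0 38 0 0 0 0; 45 0 38 0 0 0 0"

```text
clock: 70.77
tool_pos: [0.5497, 0.013, 0.2006]
ee_rot: [[0.999, -0.032, -0.002], [-0.032, -0.999, 0.001], [-0.002, -0.001, -1.0]]
ft_force: [1.3, -0.8, -0.7]
gripper_width: 0.532
```

Request:
move_arm:
  steps: "45 0 0 0 0 0 0; 45 0 0 0 0 0 0; 45 0 0 0 0 0 0; 45 0 0 0 0 0 0"

```text
clock: 71.1
tool_pos: [0.55, 0.0161, 0.2008]
ee_rot: [[1.0, -0.031, -0.001], [-0.031, -1.0, 0.001], [-0.001, -0.001, -1.0]]
ft_force: [0.2, 0.5, -0.4]
gripper_width: 0.523
```

Run:
```python
from wr import *
st(); im,d,p=cap('wrist','w34.png'); np.savez('w34.npz',im=im,d=d,p=p)
c=proj(p,[[.5715,-.0015,.035]])[0].astype(int); print('crop origin',c-[55,45]); b=cv2.resize(im[c[1]-45:c[1]+45,c[0]-55:c[0]+55],None,fx=6.5,fy=6.5,interpolation=cv2.INTER_CUBIC); cv2.imwrite('pics/zw34.png',b[:,:,::-1])
```

```text
71.1 [0.55   0.0161 0.2008] F [ 0.2  0.5 -0.4] g 0.523
[[1.0, -0.031, -0.001], [-0.031, -1.0, 0.001], [-0.001, -0.001, -1.0]] [-0.187  0.174  1.715  0.     1.253  1.415]
crop origin [293 137]
```

View pics/zw34.png

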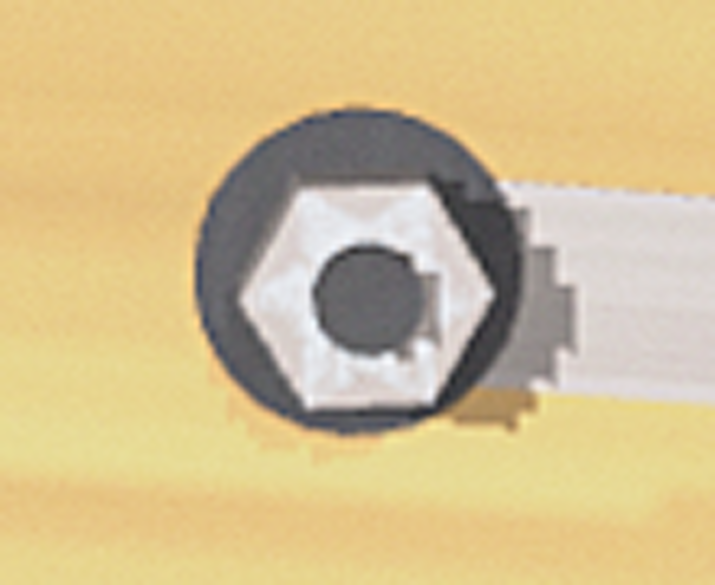

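View pics/w34.png

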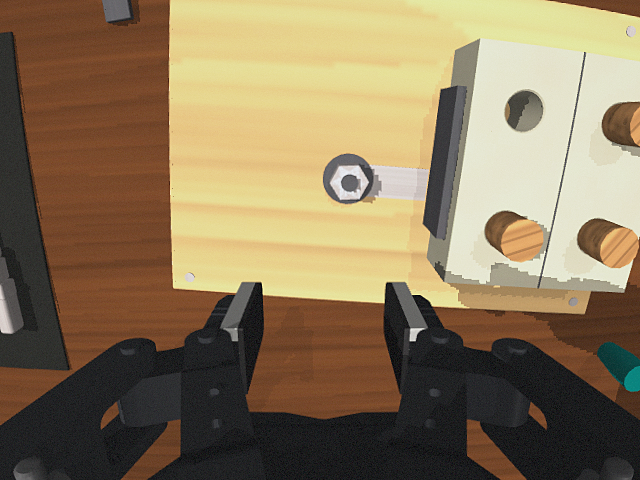

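Run:
```python
from wr import *
hexa('w34',[(240,300),(302,184),(432,182),(494,294),(432,405),(308,410)],[293,137])
# hi-res polygon in both frames by mask: bright top face
for f,box in (('w2',(325,192,375,242)),('w34',(320,155,378,210))):
    q=np.load(f+'.npz',allow_pickle=True); im,d,p=q['im'],q['d'],q['p'].item(); hsv=cv2.cvtColor(im,cv2.COLOR_RGB2HSV)
    m=((hsv[...,1]<60)&(hsv[...,2]>135)).astype(np.uint8); r=np.zeros_like(m); r[box[1]:box[3],box[0]:box[2]]=m[box[1]:box[3],box[0]:box[2]]
    W=onz(p,np.argwhere(np.ones((480,640)))[:, ::-1][r.ravel()>0],.035)[:,:2]*1000
    c=np.array([571.6,-1.8]); D=W-c; D=D[np.hypot(*D.T)<15]
    # support: width in direction phi smallest on flats
    ph=np.radians(np.arange(0,60,.5)); w=[sum(np.percentile(D@[np.cos(a+k*np.pi/3),np.sin(a+k*np.pi/3)],99) for k in range(6)) for a in ph]
    print(f,len(D),'flat normal min at',np.degrees(ph[int(np.argmin(w))]),'vertex',np.degrees(ph[int(np.argmax(w))]))
```

```text
nut [571.18992672  -2.407793  ] [29.8 29.1 30.  29.5 29.2 31.2] 29.81 [13.9 14.2 14.1 13.7 14.  14.1]
w2 495 flat normal min at 56.5 vertex 25.5
w34 811 flat normal min at 3.5 vertex 31.5
```

The nut stays at 30° (mod 60), 55° from its start and where both gentle pushes met the stop. Three corks are upright, the wrench is flat on the mat, and the arm is clear. Handing in.

Run:
```python
from h import *
im,d,p=cap('side'); X=cloud(p,d)
for v in [(.5357,-.1669),(.5428,-.1012),(.6113,-.1748)]:
    m=(np.hypot(X[...,0]-v[0],X[...,1]-v[1])<.02)&(X[...,2]>.085)&(X[...,2]<.11); print(m.sum(),np.percentile(X[...,2][m],90).round(4))
st(); print(robot.hand_in())
```

```text
188 0.0952
163 0.0953
181 0.0952
71.2 [0.55   0.0164 0.2009] F [ 0.2  0.6 -0.4] g 0.527
[[1.0, -0.03, -0.001], [-0.03, -1.0, 0.0], [-0.001, -0.0, -1.0]] [-0.186  0.174  1.715  0.     1.253  1.414]
the job is handed in; nothing more can be done
None
```

The mould is ready and handed in at 71 s. All three cork stoppers are in vents of their own, the nut is tightened to its stop, and the wrench is off and lying flat on the mat. I did not handle the jar, the plaster head, the rasp or the blue and turquoise look-alikes.

**Last checks**
- **Corks:** all three are upright, with tops at about 95 mm against 96 mm nominal. The fourth vent is open.
- **Nut:** it turned about 55° (0.96 rad) and stayed there after the wrench came off.
- **Wrench:** it lies flat along the middle of the mat.

**What went wrong:** on the first turn I did not notice the stop. I went on about 18° too far, which forced the jaw open to about 27 mm around the stopped nut. I swung the wrench back into line, closed the jaw snug again, and pushed gently clockwise. It met about 0.6 N m at once, well above the nut's own 0.15 N m.

**Not certain:** I had no direct reading of the nut's angle. That it is on its stop rests on that resistance and on its orientation in the pictures. It also means the nut must have started near the upper end of its stated range, at about 0.24 rad.

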